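Restock the bamboo organiser behind the hob

ROBOT

A 6-joint arm with a two-finger parallel gripper is mounted at the origin on the work surface. World frame = base frame: x ahead of the robot, y to its left, z up, the work surface at z = 0. Lengths are in m, angles in degrees, forces in N, time in s.
With the tool pointing down it reaches from about 0.35 to 0.975 m from the base axis. Payload 17.4 kg.
Tool frame: the origin (TCP) lies midway between the tips of the shut fingers; the grasp point (between the pads) lies 19 mm behind it (grip_depth is the distance from the TCP to the grasp point, in m); x points along the fingers, y is the direction in which the jaws open and shut, and the axes are right-handed (so a half turn about x gives the same grasp; the last joint's range is limited). The gripper opens to 85 mm and grips with 20 to 120 N. Pads are 22 mm wide; open, the fingers measure 114 mm over their backs; the gripper's body (76 mm by 85 mm) begins 54 mm behind the grasp point. The pads swing forward as they close: fully open they stand 13 mm farther back than shut.
Start: joints at [64.355, 6.646, 82.598, -0, 90.757, -2.166], TCP at [0.269, 0.619, 0.208] pointing down, gripper open.
Joint ranges: [-162.19, 162.19], [-47.58, 125.68], [4.15, 143.07], [-65.23, 245.23], [0.69, 171.88], [-170.13, 170.13]. Speed limits (degrees/s): [108.29, 108.29, 127.2, 180, 180, 180].

INTERFACE

Orientations are given as [roll, pitch, yaw] about the fixed x, y, z axes, in that order (R = Rz(yaw) Ry(pitch) Rx(roll)).
In Python, from cell import * gives the robot as it stands. The module is installed in compiled form; this text tells all that it offers.
- The arm moves only by the tool servo_tool, never from a script. Its argument "targets" is a list of rows, each a list of 2 entries, a list of its own where there are three numbers: the shift along the tool's x, y, z in mm, then the turn about the tool's x in rad. A call has exactly 10 rows; each row shifts and turns the pose as measured when the row begins, along the tool's axes as they then stand; what a row does not reach is not made up. A row lasts 1/10 s, in which the tool goes at most 50 mm and 8.59 degrees, less where a joint would pass 70% of its speed; a pose out of reach is approached as far as the arm can. A call with a gripper value outside its range is refused whole. "hand" is the opening in per cent of the stroke, from 0 (shut) to 100 (fully open), set as the call begins (left out, the last holds). The fingers move at their own pace and stop on an object; "grip_force" is the grip in N (left out, the last holds). Time passes only in rows, so rows that do not move let the fingers close, or fill a call up. It gives the time, the measured TCP pose, the force and the opening at its end, in the units of the state.
- state(): the state, without advancing time (a new reading comes with each control period).
- capture(name): name is "scene" or "top"; returns the picture (420x560x3 uint8, blue, green, red); there is no depth.
- calibration(name): a dict with "fovy" (degrees; the focal length in pixels is half the picture's height over the tangent of half this angle, whatever the lens; pixels are square), "cx", "cy" (the principal point, pixels), "cam_to_world" (4x4, takes a point from camera to world coordinates). Camera axes: x right, y up, looking along -z (the intrinsics and any distortion apply to the point x, -y, -z); pixel columns grow to the right and rows downward; lengths in m; the calibration is good to about 2 mm. A picture is of the moment at which its call begins. calibration takes no time and is no camera call.
- job_done(): hands the job in, once; it reports no verdict.
The state is a dict: "time_s": time; "joint_positions": joint angles; "joint_vel": joint speeds; "joint_efforts": joint torques, N m; "tool_pos": TCP position; "eef_rot": TCP orientation; "force": force on the tool from outside, world axes, zero at the start; "wrist_torque": the same for the moment, N m; "gripper_width": opening from 0.0 (shut) to 1.0 (fully open).
Only numpy, scipy, OpenCV 4.12 (cv2) and the standard library are available. Lean on these libraries where they do the work, as an engineer would, in place of code of your own. Each camera call takes 0.05 s, during which the arm holds its last target.

TASK

The kettle on the middle ring blocks the organiser's front panel: slide it sideways, never lifting or tipping it, onto the free ring with the broad orange mark, then ease the panel all the way down onto its stop and stand every loose jar from the worktop beside the organiser upright in its lower bay, setting them down without dropping them. Then ease the panel fully shut and slide the kettle, again without lifting, back to stand inside the middle ring. Leave the saucepan and everything else alone, and never let the panel slam at either end.

Things in the scene. Friction and masses are not known exactly. Their poses are not given: they have to be found in the camera images.
- hob: black glass hob slab, 260 x 760 x 8 mm thick, top at z = 8 mm, with three white ring marks (170 mm across) in a row along its y axis: centres at y = -280, 0 and +280 mm, x = +30 mm in its frame. Origin: centre of its underside. Fixed.
- middle_ring (a point): centre of the middle ring, on the hob's top surface; the kettle starts and must end here
- rest_mark: flat broad orange ring mark (170 mm outside) on the free one of the two outer rings, on the left or the right, just a marking without height; origin at its centre on the hob's top surface
- kettle: teal kettle, 0.75 kg, base 136 mm across, body 105 mm high; origin: centre of its underside. A straight black bar handle, 14 mm wide and 18 mm high, runs along its own x axis above the lid, 110 mm long, centre line 165 mm above the underside, 40 mm clear beneath; spout to its +x reaches 100 mm from the axis. Glides easily on the glass.
- organiser: fixed two-level bamboo organiser, 330 mm wide (y), behind the middle ring, facing its -x; origin on the worktop. In its frame, mm: lower bay x -65 to 50, y -155 to 155, floor z = 12, sides 30 high, front rail 55 high, open on top when the panel is down. Behind it a riser at x = 50 up to the upper shelf (z = 100, x 50 to 120) with two 75 mm jars and a dish to leave alone; back 200 high.
- panel (a joint): front panel of the organiser, 310 mm wide, 10 mm thick: 0 = shut (slanting up and back over the bay at 38 degrees above its +x direction), 2.48 rad = fully down on its stop (level, pointing at the robot, 65 mm above the worktop). Stiff hinge that stays where it is left. It starts shut or slightly ajar.
- panel_hinge (a point): middle of the panel's hinge line, which runs along the organiser's y axis at its x = -105 mm, z = 65 mm
- panel_bar (a point): middle of the panel's grip: a round dowel 14 mm thick along the panel's free edge, parallel to the hinge and 140 mm from it; between dowel and panel there is an opening 120 mm wide and 48 mm deep so that the dowel can be pinched from above at any angle of the panel
- jar1: jar to be put in the bay (may be absent): glass with steel lid, 55 mm diameter, 70 mm high, 0.2 kg, heavy base; origin: centre of its underside. Starts upright on the worktop (z = 0) to the left or right of the organiser.
- jar2: jar to be put in the bay (may be absent): glass with steel lid, 55 mm diameter, 70 mm high, 0.2 kg, heavy base; origin: centre of its underside. Starts upright on the worktop (z = 0) to the left or right of the organiser.
- jar3: jar to be put in the bay (may be absent): glass with steel lid, 55 mm diameter, 70 mm high, 0.2 kg, heavy base; origin: centre of its underside. Starts upright on the worktop (z = 0) to the left or right of the organiser.
- jar4: jar to be put in the bay (may be absent): glass with steel lid, 55 mm diameter, 70 mm high, 0.2 kg, heavy base; origin: centre of its underside. Starts upright on the worktop (z = 0) to the left or right of the organiser.
- saucepan: steel saucepan 150 mm wide, 65 mm high, black handle 180 mm from its axis along its +x, standing on the other outer ring; leave alone
- tall_jar_a: jar 50 mm wide, 75 mm high on the upper shelf; leave alone
- tall_jar_b: jar 50 mm wide, 75 mm high on the upper shelf; leave alone
- dish: small white dish 62 mm wide on the upper shelf; leave alone
- scoop: black measuring scoop 130 mm long; leave alone
- oil: green bottle 60 mm wide, 200 mm high; leave alone
- mill: dark wooden mill 56 mm wide, 150 mm high; leave alone
- spatula: spatula lying on the left of the worktop; leave alone
Mind the look-alikes: they are no part of the job. Leave any blue or purple look-alike of the jar4 alone. Leave any pink or purple look-alike of the jar2 alone.

How it is judged:
By the outcome, as a careful person would: the job done as asked, in the order asked, and still so for the second after the job is handed in, with the robot touching nothing.
Of jar1, jar2, jar3, jar4 only 2 to 3 are there at a start; the rules pass over those that are not, and their reading is None.
At some moment in a run one of jar1, jar2, jar3, jar4 may be knocked a few centimetres aside while the robot is not near it.
It also fails if it takes over 210 s, if anything falls off the work surface, if the arm or the gripper's body presses on something with over 40 N, if the wrist force passes 120 N, or if a joint passes its speed limit or range.

## Working session

There is one attempt and no reset: what is moved stays moved. The work goes in short steps, Python scripts to look and compute and a tool call to move; the robot and the scene stay as the last step left them, time stands still between calls to the robot, and variables do not carry over. Pictures are saved under pics/ and viewed, and the job is handed in when it is done.

Besides the shell and the picture viewer there is one more tool, called after ">>>" in YAML: its name, and indented under it one key for each argument. servo_tool: Moves the arm, as the interface text tells. Its arguments: {"type":"object","properties":{"targets":{"type":"array"},"hand":{"type":"number"},"grip_force":{"type":"number"}},"required":["targets"]}

```bash
ls; mkdir -p pics; python3 - <<'E'
from cell import *
import cv2
for n in("scene","top"):
    im=capture(n); cv2.imwrite(f"pics/{n}0.png",im)
    c=calibration(n); print(n,c)
print(state())
E
```

```text
pics
scene {'fovy': 44.670075861103385, 'cx': 280.7374880262421, 'cy': 214.25449139810908, 'cam_to_world': array([[ 0.35249085, -0.81335771,  0.46281684,  1.16406387],
       [ 0.93578128,  0.30213978, -0.18172765, -0.25634623],
       [ 0.00797421,  0.49715267,  0.86762644,  1.33615059],
       [ 0.        ,  0.        ,  0.        ,  1.        ]])}
top {'fovy': 57.87617519324674, 'cx': 273.9617668997123, 'cy': 211.12167327443112, 'cam_to_world': array([[-0.01089569,  0.99423228, -0.10669332,  0.36661291],
       [-0.99968786, -0.00843173,  0.02351779,  0.01648062],
       [ 0.02248254,  0.10691626,  0.99401381,  1.31040364],
       [ 0.        ,  0.        ,  0.        ,  1.        ]])}
{'time_s': 0.1, 'joint_positions': array([ 6.43547563e+01,  6.67177608e+00,  8.26324845e+01,  2.76483598e-03,
        9.07575194e+01, -2.16725964e+00]), 'joint_vel': array([ 0.11714134, -0.00234345, -0.00094597,  0.01701047,  0.0317441 ,
        0.04892254]), 'joint_efforts': array([ 1.07392196e-03, -7.33657837e+01, -6.33791971e+01, -1.08683346e-04,
        5.39964734e-03, -5.48299249e-05]), 'tool_pos': array([0.26884007, 0.61893112, 0.20772518]), 'eef_rot': array([ -94.72951471,   89.93815815, -118.20746372]), 'force': array([-0.31710313, -0.32382117, -0.14724547]), 'wrist_torque': array([0.00668918, 0.04566743, 0.0277134 ]), 'gripper_width': 0.9999183323013556}
```

View pics/scene0.png

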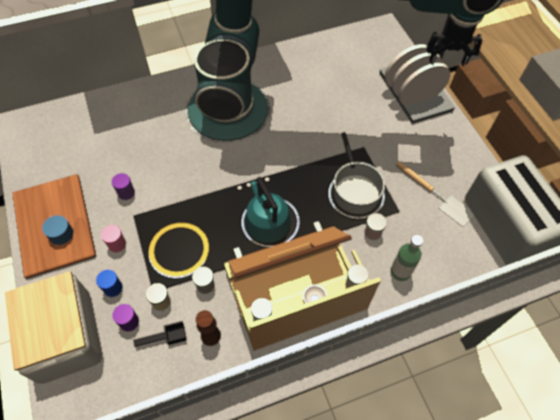

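View pics/top0.png

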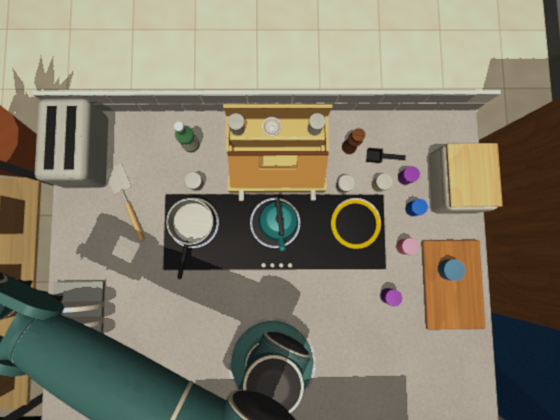

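```bash
cat > h.py <<'E'
import numpy as np, cv2
from cell import *
from scipy.spatial.transform import Rotation as R
def K(n):
    c=calibration(n); f=210/np.tan(np.radians(c["fovy"]/2)); return f,c["cx"],c["cy"],np.array(c["cam_to_world"])
def ray(n,u,v):
    f,cx,cy,T=K(n); d=T[:3,:3]@np.array([(u-cx)/f,-(v-cy)/f,-1]); return T[:3,3],d/np.linalg.norm(d)
def onz(n,u,v,z):
    o,d=ray(n,u,v); return o+d*(z-o[2])/d[2]
def proj(n,p):
    f,cx,cy,T=K(n); q=T[:3,:3].T@(np.array(p)-T[:3,3]); return np.array([cx+f*q[0]/-q[2],cy-f*q[1]/-q[2]])
def tri(a,b):
    o1,d1=ray("top",*a);o2,d2=ray("scene",*b)
    A=np.stack([d1,-d2],1);s=np.linalg.lstsq(A,o2-o1,rcond=None)[0]
    p,q=o1+s[0]*d1,o2+s[1]*d2
    return (p+q)/2,np.linalg.norm(p-q)
E
python3 - <<'E'
from h import *
t=cv2.imread("pics/top0.png");s=cv2.imread("pics/scene0.png")
cv2.imwrite("pics/tc1.png",cv2.resize(t[90:290,150:350],None,fx=3.5,fy=3,interpolation=cv2.INTER_CUBIC)[:600])
cv2.imwrite("pics/tc2.png",cv2.resize(t[120:320,300:500],None,fx=3,fy=3,interpolation=cv2.INTER_CUBIC))
cv2.imwrite("pics/sc1.png",cv2.resize(s[150:350,90:350],None,fx=3,fy=3,interpolation=cv2.INTER_CUBIC))
E
```

```text
(no output)
```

View pics/tc1.png

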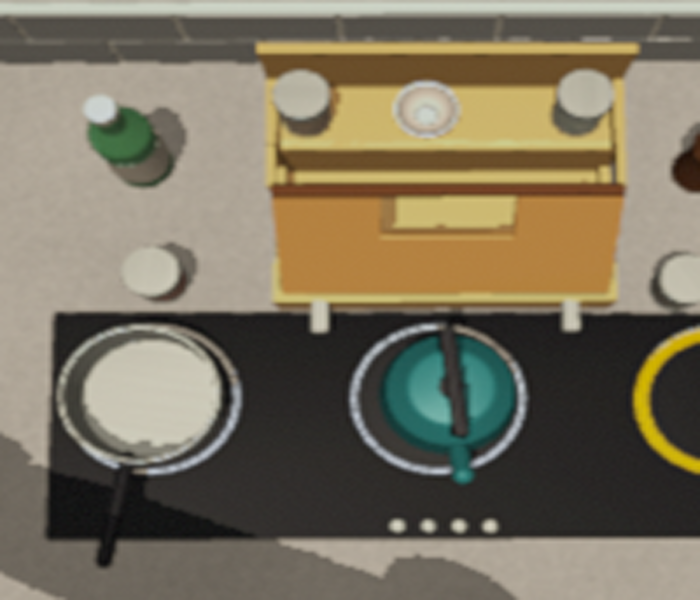

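View pics/tc2.png

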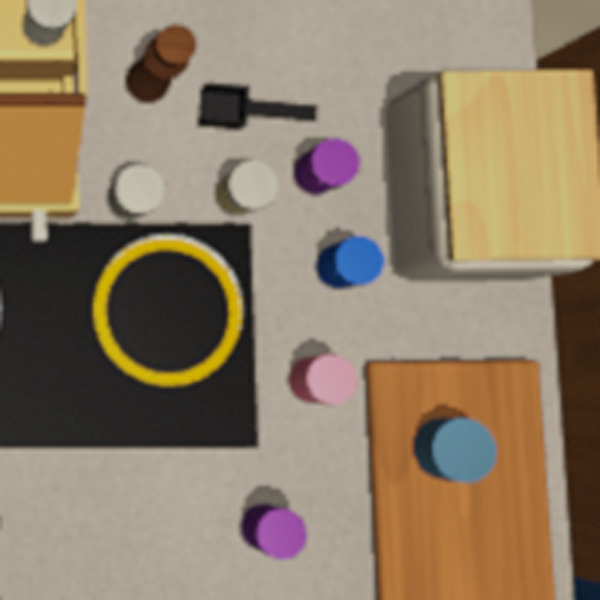

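View pics/sc1.png

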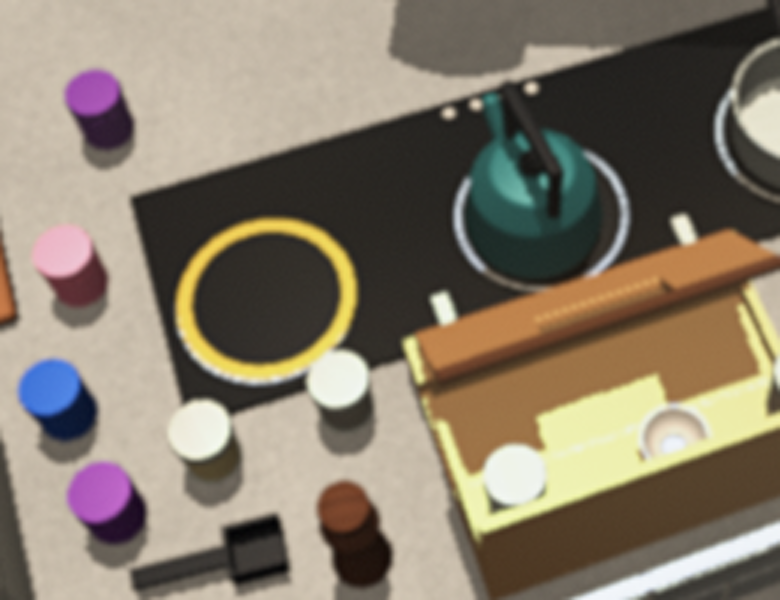

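```bash
python3 - <<'E'
from h import *
t=cv2.imread("pics/top0.png");s=cv2.imread("pics/scene0.png")
def orange(im):
    h=cv2.cvtColor(im,cv2.COLOR_BGR2HSV)
    return cv2.inRange(h,(18,150,120),(32,255,255))
for n,im,(x0,y0,x1,y1) in(("top",t,(325,192,390,252)),("scene",s,(145,220,212,278))):
    m=orange(im)[y0:y1,x0:x1]
    c=max(cv2.findContours(m,cv2.RETR_EXTERNAL,cv2.CHAIN_APPROX_NONE)[0],key=len)[:,0]+[x0,y0]
    P=np.array([onz(n,*p,0.008) for p in c])
    (cx,cy),r=cv2.minEnclosingCircle(P[:,:2].astype(np.float32))
    A=np.c_[2*P[:,:2],np.ones(len(P))];q=np.linalg.lstsq(A,(P[:,:2]**2).sum(1),rcond=None)[0]
    print(n,"mark",q[:2],"r",np.sqrt(q[2]+q[0]**2+q[1]**2),m.sum()/255)
# hob contour top: dark mask
g=cv2.cvtColor(t,cv2.COLOR_BGR2GRAY)
for n,pts in(("top",[(165,195),(384,195),(386,269),(163,269)]),("scene",[(135,215),(366,152),(397,208),(154,281)])):
    for p in pts: print(n,p,onz(n,*p,0.008).round(3))
for a in [(193,181),(345,183),(383,181)]: print("jar",a,onz("top",*a,.07).round(3),proj("scene",onz("top",*a,.07)).round(0))
E
```

```text
top mark [ 0.46000318 -0.29440204] r 0.08339144887515869 595.0
scene mark [ 0.45525579 -0.29272893] r 0.08242229877589805 717.0
top (165, 195) [0.565 0.36  0.008]
top (384, 195) [ 0.56  -0.399  0.008]
top (386, 269) [ 0.304 -0.395  0.008]
top (163, 269) [0.313 0.362 0.008]
scene (135, 215) [ 0.307 -0.387  0.008]
scene (366, 152) [0.335 0.361 0.008]
scene (397, 208) [0.558 0.359 0.008]
scene (154, 281) [ 0.533 -0.384  0.008]
jar (193, 181) [0.602 0.253 0.07 ] [375. 221.]
jar (345, 183) [ 0.592 -0.25   0.07 ] [204. 275.]
jar (383, 181) [ 0.598 -0.378  0.07 ] [157. 293.]
```

```bash
python3 - <<'E'
from h import *
t=cv2.imread("pics/top0.png");s=cv2.imread("pics/scene0.png")
gt=cv2.GaussianBlur(cv2.cvtColor(t,cv2.COLOR_BGR2GRAY),(3,3),0).astype(float);gs=cv2.GaussianBlur(cv2.cvtColor(s,cv2.COLOR_BGR2GRAY),(3,3),0).astype(float)
def edge(g,p0,p1,n,w=6,sign=0):
    p0,p1=np.array(p0,float),np.array(p1,float);d=(p1-p0)/np.linalg.norm(p1-p0);nr=np.array([-d[1],d[0]])
    out=[]
    for a in np.linspace(0,1,n):
        c=p0+a*(p1-p0);o=np.arange(-w,w+.1,.25)
        q=(c+o[:,None]*nr).astype(np.float32)
        v=cv2.remap(g.astype(np.float32),q[None,:,0],q[None,:,1],cv2.INTER_LINEAR)[0]
        gr=np.gradient(v); gr=gr*sign if sign else abs(gr)
        i=gr.argmax(); out.append((*(c+o[i]*nr),o[i],gr[i]))
    return np.array(out)
for nm,g,p0,p1,w in [("top hob back",gt,(170,195),(380,195),4),("top hob front",gt,(168,269),(232,269),4),("top hob right",gt,(385,200),(386,264),4),("top splash",gt,(45,94),(495,94),6),("sc hob front",gs,(140,213),(360,153),6),("sc hob back L",gs,(158,279),(395,209),6),("sc hob left",gs,(136,219),(153,277),4),("sc splash",gs,(120,400),(500,280),25)]:
    e=edge(g,p0,p1,15,w); print(nm); print(e[:,2].round(1),e[:,3].round(0))
E
```

```text
top hob back
[-1.8 -1.8 -1.8 -1.8 -1.8 -1.8 -1.8 -1.8 -1.8 -0.8 -0.8 -0.8  2.2 -0.8
 -0.8] [12. 12. 12. 13.  8.  6.  7.  9.  8.  9. 11. 13. 14. 13. 13.]
top hob front
[ 0.2  0.2  0.2  0.2  0.2  0.2  0.2  0.2  0.2  0.2  0.2  0.2  0.2  0.2
 -0.8] [ 8.  8.  6.  2.  8.  8.  8.  8.  8.  8.  8.  7.  6.  5. 10.]
top hob right
[1.2 1.5 1.8 1.5 1.8 2.  0.8 1.2 1.  1.  1.2 1.2 0.2 0.2 0.2] [13. 14. 14. 15. 13. 12. 12. 13. 13. 14. 14. 12. 12. 12. 13.]
top splash
[ 0.2  0.2  0.2  0.2  0.2  1.2  1.2  0.2  0.2  0.2  0.2 -0.8 -0.8 -0.8
 -0.8] [13. 12. 11. 10. 10. 10. 10.  9.  9. 10.  9. 11. 11. 10. 10.]
sc hob front
[ 0.  -0.2 -1.  -1.2 -1.5 -2.2 -1.8 -2.8  1.8 -3.  -4.  -4.  -4.2  5.5
 -5.5] [13. 13. 13. 12. 13. 13. 13. 11. 14. 14.  8.  6.  7. 11.  6.]
sc hob back L
[ 3.8  3.8 -2.8  4.5  3.   1.5  0.8  0.8 -5.  -0.8 -1.5  6.   4.5 -0.8
  3.8] [15. 15. 13. 10. 14.  7.  8.  9. 11.  9.  9. 12. 12. 12. 12.]
sc hob left
[ 2.2  2.5  2.5  2.   2.8  2.8  3.  -4.  -3.  -1.2 -0.5 -1.  -2.5  4.
  4. ] [13. 13. 13. 12. 13. 13. 13. 13. 13. 14. 15. 15. 15. 12. 11.]
sc splash
[16.2 15.2 13.  11.5 10.   8.5  7.   6.   4.5  2.   1.5 -1.5 -2.2 -4.5
 -6. ] [14. 14. 15. 14. 15. 14. 15. 16. 14. 14. 13. 14. 13. 15. 14.]
```

```bash
cat >> h.py <<'E'
def lids(n,im,zlid=0.07):
    "steel-lid blobs: pale, low saturation"
    h=cv2.cvtColor(im,cv2.COLOR_BGR2HSV); m=cv2.inRange(h,(0,0,165),(179,75,255))
    out=[]
    for c in cv2.findContours(m,cv2.RETR_EXTERNAL,cv2.CHAIN_APPROX_NONE)[0]:
        a=cv2.contourArea(c)
        if 120<a<700 and len(c)>5:
            (x,y),(w,hh),an=cv2.fitEllipse(c)
            if min(w,hh)/max(w,hh)>.6: out.append((round(x,1),round(y,1),round(w,1),round(hh,1),a))
    return out
E
python3 - <<'E'
from h import *
t=cv2.imread("pics/top0.png");s=cv2.imread("pics/scene0.png")
for n,im in(("top",t),("scene",s)):
    for l in lids(n,im): print(n,l,onz(n,l[0],l[1],.07).round(4)[:2])
cv2.imwrite("pics/k1.png",np.hstack([cv2.resize(t[190:270,240:310],None,fx=5,fy=5,interpolation=cv2.INTER_CUBIC),cv2.resize(s[170:250,235:305],None,fx=5,fy=5,interpolation=cv2.INTER_CUBIC)]))
cv2.imwrite("pics/o1.png",cv2.resize(t[95:205,215:340],None,fx=5,fy=5,interpolation=cv2.INTER_CUBIC))
cv2.imwrite("pics/o2.png",cv2.resize(s[220:350,220:390],None,fx=4.5,fy=4.5,interpolation=cv2.INTER_CUBIC))
E
```

```text
top (125.3, 248.9, 21.9, 23.0, 358.0) [0.3814 0.4676]
top (271.4, 126.1, 18.0, 18.8, 264.0) [ 0.7876 -0.0074]
top (317.0, 120.9, 14.1, 15.1, 164.5) [ 0.8053 -0.1617]
top (235.3, 121.0, 14.2, 15.3, 169.5) [0.8057 0.1139]
scene (408.8, 153.2, 18.1, 25.8, 333.5) [0.4234 0.4539]
```

View pics/k1.png

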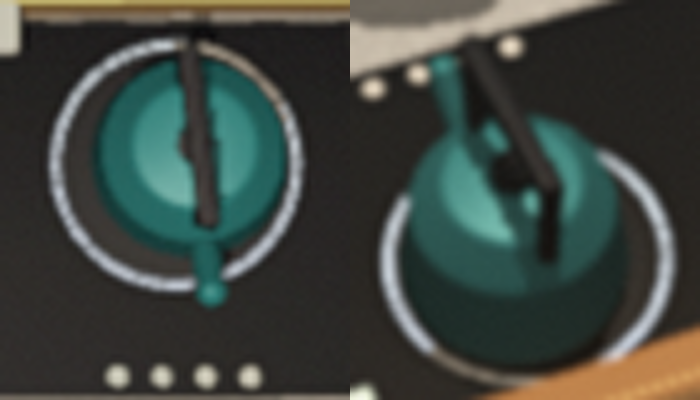

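View pics/o1.png

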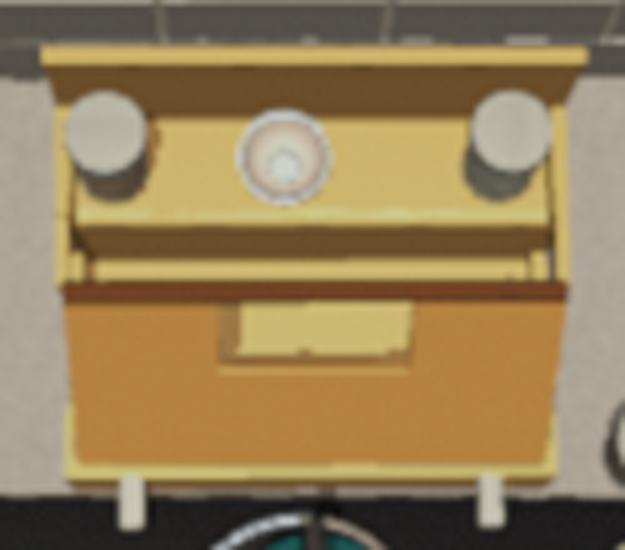

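View pics/o2.png

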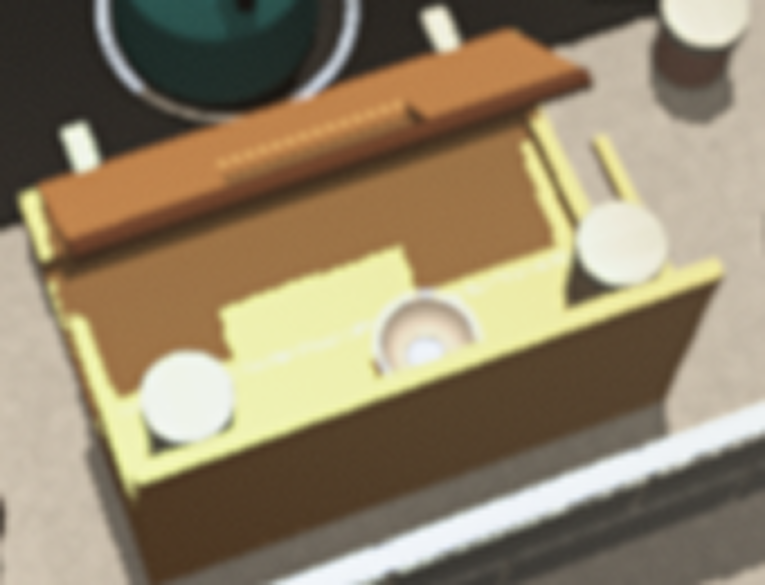

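```bash
python3 - <<'E'
from h import *
def T(nm,a,b): p,r=tri(a,b);print(nm,p.round(4),"res",round(r,4));return p
a=T("panel +y",(228.2,153.2),(350.7,237.3)); b=T("panel -y",(328.2,153.2),(234.5,275.5))
h1=T("handle robot end",(281.6,234.4),(259,179.6)); h2=T("handle far end",(278,199),(275,207.6))
d=h1-h2;print(np.degrees(np.arctan2(d[1],d[0])),np.linalg.norm(d),(h1+h2)/2)
for p in ((42,55),(588,55)): q=(215+p[0]/5,95+p[1]/5);print("back",onz("top",*q,.2).round(4))
for p in ((65,482),(555,482)): q=(215+p[0]/5,95+p[1]/5);print("rail lower edge",onz("top",*q,.055).round(4))
# scene: back board top corners
for p in ((722,265),(133,490)): q=(220+p[0]/4.5,220+p[1]/4.5);print("sc back",onz("scene",*q,.2).round(4))
T("back -y",(215+588/5,95+55/5),(220+133/4.5,220+490/4.5));T("back +y",(215+42/5,95+55/5),(220+722/4.5,220+265/4.5))
# jars: lid tops
for t,s in (((193,181),(376,222)),((345,183),(202.5,276)),((383,181),(157,293))): T("lid",t,s)
# mid ring from top crop: circle approx px
print("mid ring", onz("top",240+177/5,190+165/5,.008).round(4), onz("scene",235+(527-350)/5,170+258/5,.008).round(4))
E
```

```text
panel +y [0.6688 0.1295 0.1722] res 0.0041
panel -y [ 0.6662 -0.1796  0.1728] res 0.001
handle robot end [ 0.419  -0.0311  0.1708] res 0.0033
handle far end [ 0.5243 -0.0222  0.1823] res 0.0011
-175.1943939525538 0.10627885653650292 [ 0.47169363 -0.02662649  0.17656538]
back [0.8066 0.1396 0.2   ]
back [ 0.8059 -0.1917  0.2   ]
rail lower edge [0.5688 0.1394 0.055 ]
rail lower edge [ 0.5664 -0.1885  0.055 ]
sc back [0.8079 0.1424 0.2   ]
sc back [ 0.8139 -0.1904  0.2   ]
back -y [ 0.8103 -0.1917  0.1905] res 0.0039
back +y [0.8074 0.1411 0.1995] res 0.0031
lid [0.6034 0.255  0.0635] res 0.0014
lid [ 0.5922 -0.2524  0.0658] res 0.0026
lid [ 0.5978 -0.3784  0.0689] res 0.0006
mid ring [ 0.4653 -0.0188  0.008 ] [ 0.4684 -0.0158  0.008 ]
```

```bash
cat >> h.py <<'E'
def tool():
    st=state(); Rm=R.from_euler("xyz",st["eef_rot"],degrees=True).as_matrix(); return st,np.array(st["tool_pos"]),Rm
def plan(target=None,yaw=None,depth=True):
    "target = grasp point in world (m), yaw of tool y (deg, mod 180). Prints shift in tool axes AFTER the turn."
    st,p,Rm=tool()
    ty=np.degrees(np.arctan2(Rm[1,1],Rm[0,1]))
    gp=p-Rm[:,0]*0.019
    print("t",round(st["time_s"],2),"tcp",p.round(4),"grasp",gp.round(4),"ty yaw",round(ty,2),"tilt x",Rm[:,0].round(4),"F",np.round(st["force"],1),"w",round(st["gripper_width"],3),"j",np.round(st["joint_positions"],0))
    turn=0.
    if yaw is not None:
        dy=(yaw-ty+90)%180-90
        turn=-np.radians(dy)   # tool x is down
        print("turn rad",round(turn,3))
        Rm=Rm@R.from_rotvec([turn,0,0]).as_matrix()
    if target is not None:
        print("shift mm after turn",(Rm.T@(np.array(target)-gp)*1000).round(1)," world d",((np.array(target)-gp)*1000).round(1))
E
python3 -c "
from h import *
plan((.4717,-.0266,.25),94.8)
plan((.4717,-.0266,.25),4.8)"
```

```text
t 0.1 tcp [0.2688 0.6189 0.2077] grasp [0.2688 0.6189 0.2267] ty yaw 66.52 tilt x [-5.e-04 -1.e-03 -1.e+00] F [-0.3 -0.3 -0.1] w 1.0 j [64.  7. 83.  0. 91. -2.]
turn rad -0.494
shift mm after turn [ -22.8 -660.3  148.1]  world d [ 202.9 -645.5   23.3]
t 0.1 tcp [0.2688 0.6189 0.2077] grasp [0.2688 0.6189 0.2267] ty yaw 66.52 tilt x [-5.e-04 -1.e-03 -1.e+00] F [-0.3 -0.3 -0.1] w 1.0 j [64.  7. 83.  0. 91. -2.]
turn rad 1.077
shift mm after turn [-22.8 148.1 660.3]  world d [ 202.9 -645.5   23.3]
```

>>> servo_tool:
  targets:
    - [[-10,0,0],-0.124]
    - [[-10,0,0],-0.124]
    - [[-10,0,0],-0.124]
    - [[-10,0,0],-0.122]
    - [[0,-40,9],0]
    - [[0,-40,9],0]
    - [[0,-40,9],0]
    - [[0,-40,9],0]
    - [[0,-40,9],0]
    - [[0,-40,9],0]
  hand: 100
  grip_force: 25

```text
time_s: 1.1
tool_pos: [0.3473, 0.3804, 0.244]
eef_rot: [-127.2, 89.4, -120.8]
force: [1.6, 0.2, -0.1]
gripper_width: 0.999
```

```bash
python3 -c "
from h import *
plan((.4717,-.0266,.25),94.8)"
```

```text
t 1.1 tcp [0.3473 0.3804 0.244 ] grasp [0.3474 0.3806 0.263 ] ty yaw 96.38 tilt x [-0.0052 -0.0088 -0.9999] F [ 1.6  0.2 -0.1] w 0.999 j [ 45. -14.  99.  -0.  95. -52.]
turn rad 0.028
shift mm after turn [  15.9 -416.    89.9]  world d [ 124.3 -407.2  -13. ]
```

>>> servo_tool:
  targets:
    - [[0,-45,10],0.028]
    - [[0,-45,10],0]
    - [[0,-45,10],0]
    - [[0,-45,10],0]
    - [[0,-45,10],0]
    - [[0,-45,10],0]
    - [[0,-45,10],0]
    - [[0,-45,10],0]
    - [[0,-45,8],0]
    - [[0,0,0],0]

```text
time_s: 2.1
tool_pos: [0.4704, -0.0362, 0.2451]
eef_rot: [-123.2, 89.4, -118.6]
force: [0.3, 0.9, -0.0]
gripper_width: 1.002
```

```bash
python3 -c "
from h import *
plan((.4717,-.0266,.173),94.8)"
```

```text
t 2.1 tcp [ 0.4704 -0.0362  0.2451] grasp [ 0.4705 -0.036   0.2641] ty yaw 94.59 tilt x [-0.0053 -0.0098 -0.9999] F [ 0.3  0.9 -0. ] w 1.002 j [  -7.  -19.  103.   -1.   96. -102.]
turn rad -0.004
shift mm after turn [91.  10.1  2.6]  world d [  1.2   9.4 -91.1]
```

>>> servo_tool:
  targets:
    - [[5,10,2],0]
    - [[12,0,0],0]
    - [[12,0,0],0]
    - [[12,0,0],0]
    - [[12,0,0],0]
    - [[12,0,0],0]
    - [[10,0,0],0]
    - [[8,0,0],0]
    - [[4,0,0],0]
    - [[0,0,0],0]
  hand: 60

```text
time_s: 3.1
tool_pos: [0.4695, -0.0223, 0.1479]
eef_rot: [-138.2, 89.3, -133.4]
force: [-0.7, -0.6, -0.6]
gripper_width: 0.599
```

```bash
python3 -c "
from h import *
plan((.4717,-.0266,.173),94.8)
for n in('top','scene'): cv2.imwrite('pics/a_%s.png'%n,capture(n))
t=cv2.imread('pics/a_top.png');s=cv2.imread('pics/a_scene.png')
cv2.imwrite('pics/a.png',np.hstack([cv2.resize(t[170:290,230:330],None,fx=4,fy=4),cv2.resize(s[130:250,210:310],None,fx=4,fy=4)]))"
```

```text
t 3.1 tcp [ 0.4695 -0.0223  0.1479] grasp [ 0.4697 -0.0222  0.1669] ty yaw 94.82 tilt x [-0.0084 -0.0088 -0.9999] F [-0.7 -0.6 -0.6] w 0.599 j [  -5.  -18.  111.   -1.   87. -100.]
turn rad 0.0
shift mm after turn [-6.1 -4.6  1.6]  world d [ 2.  -4.4  6.1]
```

View pics/a.png

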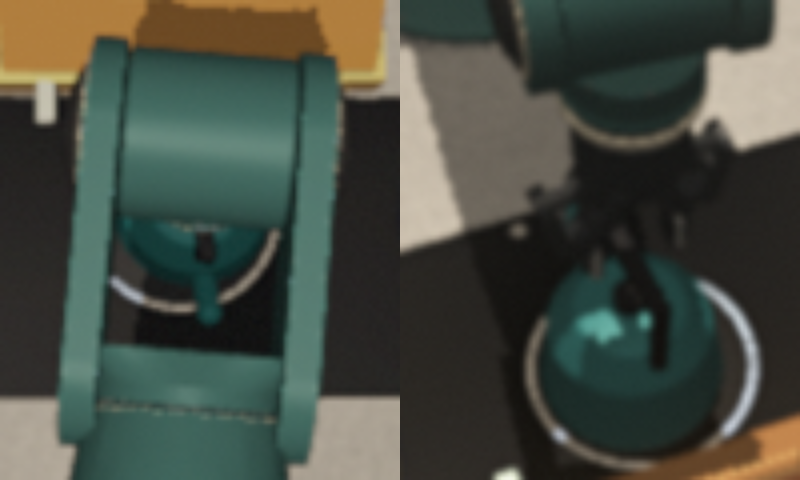

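>>> servo_tool:
  targets:
    - [[-5,-4,2],0]
    - [[0,0,0],0]
    - [[0,0,0],0]
    - [[0,0,0],0]
    - [[0,0,0],0]
    - [[0,0,0],0]
    - [[0,0,0],0]
    - [[0,0,0],0]
    - [[0,0,0],0]
    - [[0,0,0],0]
  hand: 0
  grip_force: 25

```text
time_s: 4.2
tool_pos: [0.4728, -0.0268, 0.1552]
eef_rot: [-128.2, 89.4, -123.4]
force: [0.5, -0.6, -2.1]
gripper_width: 0.144
```

```bash
python3 -c "
from h import *
plan((.4575,-.2935,.173),94.8)"
```

```text
t 4.2 tcp [ 0.4728 -0.0268  0.1552] grasp [ 0.4729 -0.0266  0.1742] ty yaw 94.8 tilt x [-0.0061 -0.0093 -0.9999] F [ 0.5 -0.6 -2.1] w 0.144 j [  -6.  -18.  110.   -1.   88. -101.]
turn rad -0.0
shift mm after turn [   3.7 -264.7  -37.6]  world d [ -15.4 -266.9   -1.2]
```

>>> servo_tool:
  targets:
    - [[1,-4,-0.5],0]
    - [[0.3,-8,-1],0]
    - [[0.2,-12,-2],0]
    - [[0.2,-12,-2],0]
    - [[0.2,-12,-2],0]
    - [[0.2,-12,-2],0]
    - [[0.2,-12,-2],0]
    - [[0.2,-12,-2],0]
    - [[0.2,-8,-1],0]
    - [[0,-4,0],0]

```text
time_s: 5.2
tool_pos: [0.4663, -0.1321, 0.1551]
eef_rot: [-114.2, 89.5, -109.4]
force: [0.6, 1.9, 1.8]
gripper_width: 0.151
```

```bash
python3 -c "
from h import *
plan((.4575,-.2935,.173),94.8)
cv2.imwrite('pics/b.png',cv2.resize(capture('scene')[130:280,120:320],None,fx=4,fy=4))"
```

```text
t 5.2 tcp [ 0.4663 -0.1321  0.1551] grasp [ 0.4663 -0.1319  0.1741] ty yaw 94.77 tilt x [-0.003  -0.0086 -1.    ] F [0.6 1.9 1.8] w 0.151 j [ -18.  -17.  109.   -1.   87. -113.]
turn rad -0.0
shift mm after turn [   2.5 -160.3  -22.3]  world d [  -8.8 -161.6   -1.1]
```

View pics/b.png

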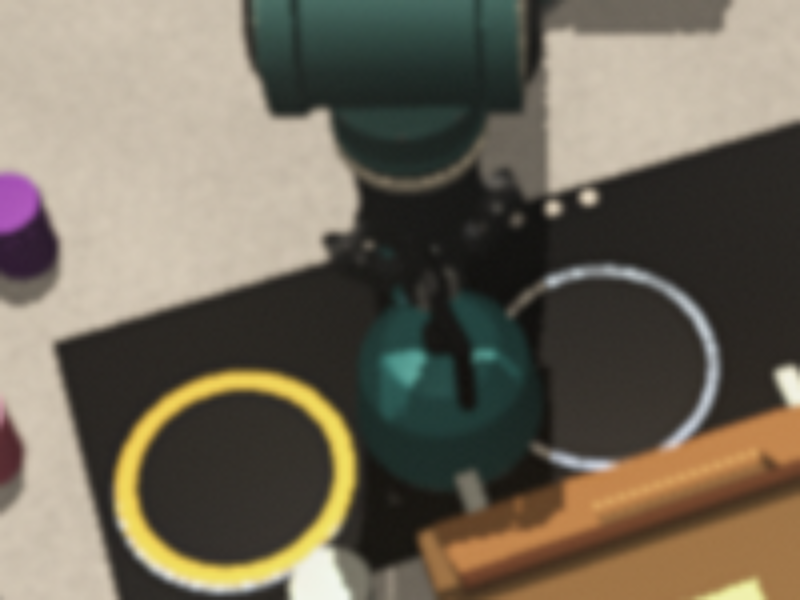

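>>> servo_tool:
  targets:
    - [[0.2,-8,-1],0]
    - [[0.2,-14,-2],0]
    - [[0.2,-17,-2.5],0]
    - [[0.2,-19,-2.5],0]
    - [[0.2,-19,-2.5],0]
    - [[0.2,-19,-2.5],0]
    - [[0.2,-19,-2.5],0]
    - [[0.2,-16,-2.5],0]
    - [[0.2,-10,-1],0]
    - [[0,-5,0],0]

```text
time_s: 6.25
tool_pos: [0.4591, -0.2894, 0.1551]
eef_rot: [-108.6, 89.5, -103.6]
force: [-0.3, 2.4, 3.9]
gripper_width: 0.154
```

```bash
python3 -c "
from h import *
plan((.4575,-.2935,.173),94.8)"
```

```text
t 6.25 tcp [ 0.4591 -0.2894  0.1551] grasp [ 0.4592 -0.2892  0.1741] ty yaw 94.99 tilt x [-0.0022 -0.009  -1.    ] F [-0.3  2.4  3.9] w 0.154 j [ -35.   -9.  103.   -0.   86. -130.]
turn rad 0.003
shift mm after turn [ 1.2 -4.1 -2. ]  world d [-1.7 -4.3 -1.1]
```

Final few mm, then view.

>>> servo_tool:
  targets:
    - [[0,-4,-2],0]
    - [[0,0,0],0]
    - [[0,0,0],0]
    - [[0,0,0],0]
    - [[0,0,0],0]
    - [[0,0,0],0]
    - [[0,0,0],0]
    - [[0,0,0],0]
    - [[0,0,0],0]
    - [[0,0,0],0]

```text
time_s: 7.25
tool_pos: [0.4575, -0.2935, 0.1551]
eef_rot: [-107.6, 89.4, -102.5]
force: [-0.7, -1.6, 2.0]
gripper_width: 0.152
```

>>> servo_tool:
  targets:
    - [[0,0,0],0]
    - [[0,0,0],0]
    - [[0,0,0],0]
    - [[0,0,0],0]
    - [[-5,0,0],0]
    - [[-10,0,0],0]
    - [[-15,0,0],0]
    - [[-20,0,0],0]
    - [[-20,0,0],0]
    - [[-20,0,0],0]
  hand: 60

```text
time_s: 8.25
tool_pos: [0.4569, -0.2916, 0.2498]
eef_rot: [-129.0, 89.5, -123.9]
force: [0.3, -0.0, 0.1]
gripper_width: 0.604
```

```bash
python3 -c "
from h import *
plan((.667,-.025,.25),0)
for n in('top','scene'): cv2.imwrite('pics/c_%s.png'%n,capture(n))
t=cv2.imread('pics/c_top.png');s=cv2.imread('pics/c_scene.png')
cv2.imwrite('pics/c.png',np.hstack([cv2.resize(t[90:290,200:400],None,fx=2,fy=3),cv2.resize(s[150:350,120:320],None,fx=2,fy=3)]))"
```

```text
t 8.25 tcp [ 0.4569 -0.2916  0.2498] grasp [ 0.457  -0.2914  0.2688] ty yaw 95.07 tilt x [-0.005  -0.0075 -1.    ] F [ 0.3 -0.   0.1] w 0.604 j [ -35.  -10.   95.   -1.   95. -130.]
turn rad -1.482
shift mm after turn [  15.8 -210.   266.5]  world d [210.  266.4 -18.8]
```

View pics/c.png

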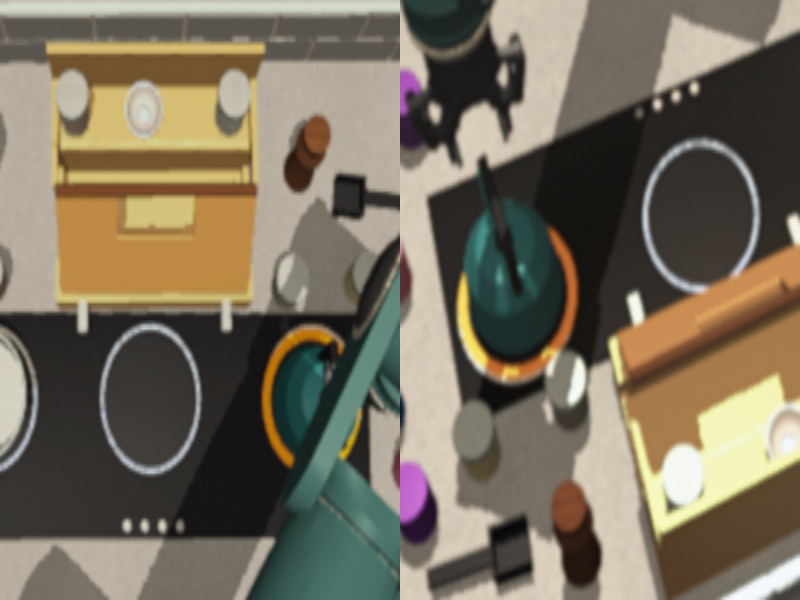

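>>> servo_tool:
  targets:
    - [[-3,0,0],0.14]
    - [[-3,0,0],0.14]
    - [[0,0,0],0.14]
    - [[0,0,0],0.14]
    - [[0,0,0],0.14]
    - [[0,0,0],0.14]
    - [[0,0,0],0.14]
    - [[0,0,0],0.14]
    - [[0,0,0],0.14]
    - [[0,0,0],0.14]

```text
time_s: 9.35
tool_pos: [0.4575, -0.2918, 0.2642]
eef_rot: [-3.2, 89.3, -81.4]
force: [-0.4, -0.3, -0.6]
gripper_width: 0.6
```

```bash
python3 - <<'E'
from h import *
plan((.667,-.025,.25),0)
t=cv2.imread("pics/c_top.png");s=cv2.imread("pics/c_scene.png")
for n,im,(x0,y0,x1,y1) in(("top",t,(244,195,305,250)),("scene",s,(278,185,334,245))):
    g=cv2.cvtColor(im,cv2.COLOR_BGR2GRAY)[y0:y1,x0:x1]
    h=cv2.cvtColor(im,cv2.COLOR_BGR2HSV)[y0:y1,x0:x1]
    m=((g>90)&(h[...,1]<70)).astype(np.uint8)
    nl,lab,stt,_=cv2.connectedComponentsWithStats(m,connectivity=8)
    k=max(range(1,nl),key=lambda i:stt[i,2]*stt[i,3])
    v,u=np.nonzero(lab==k)
    P=np.array([onz(n,a+x0,b+y0,.008)[:2] for a,b in zip(u,v)])
    for _ in range(3):
        A=np.c_[2*P,np.ones(len(P))];q=np.linalg.lstsq(A,(P**2).sum(1),rcond=None)[0];r=np.sqrt(q[2]+q[0]**2+q[1]**2)
        e=abs(np.linalg.norm(P-q[:2],axis=1)-r);P=P[e<.008]
    print(n,"mid ring",q[:2].round(4),"r",r.round(4),len(P),stt[k])
E
```

```text
t 9.35 tcp [ 0.4575 -0.2918  0.2642] grasp [ 0.4574 -0.2916  0.2832] ty yaw 11.79 tilt x [ 0.0018 -0.0122 -0.9999] F [-0.4 -0.3 -0.6] w 0.6 j [-35. -11.  94.  -1.  96. -47.]
turn rad 0.206
shift mm after turn [  30.3  209.5 -266.9]  world d [209.6 266.6 -33.2]
top mid ring [ 0.4679 -0.0168] r 0.0827 443 [  6   3  51  50 443]
scene mid ring [ 0.4662 -0.0117] r 0.0792 214 [  0  12  22  45 214]
```

>>> servo_tool:
  targets:
    - [[0,0,0],0.11]
    - [[0,0,0],0.1]
    - [[0,26,-33],0]
    - [[0,26,-33],0]
    - [[0,26,-33],0]
    - [[0,26,-33],0]
    - [[0,26,-33],0]
    - [[0,26,-33],0]
    - [[0,26,-33],0]
    - [[0,26,-33],0]

```text
time_s: 10.35
tool_pos: [0.6757, -0.0257, 0.2665]
eef_rot: [20.7, 89.1, -70.9]
force: [-0.5, -1.2, -0.1]
gripper_width: 0.599
```

```bash
python3 -c "
from h import *
plan((.667,-.025,.172),-0.4)"
```

```text
t 10.35 tcp [ 0.6757 -0.0257  0.2665] grasp [ 0.6756 -0.0254  0.2855] ty yaw -1.56 tilt x [ 0.0051 -0.0147 -0.9999] F [-0.5 -1.2 -0.1] w 0.599 j [-4.  6. 78. -1. 96. -2.]
turn rad -0.02
shift mm after turn [113.4  -9.2  -2. ]  world d [  -8.6    0.4 -113.5]
```

>>> servo_tool:
  targets:
    - [[5,-9,-2],-0.02]
    - [[13,0,0],0]
    - [[13,0,0],0]
    - [[13,0,0],0]
    - [[13,0,0],0]
    - [[13,0,0],0]
    - [[10,0,0],0]
    - [[0,0,0],0]
    - [[0,0,0],0]
    - [[0,0,0],0]

```text
time_s: 11.35
tool_pos: [0.6676, -0.0238, 0.1784]
eef_rot: [10.4, 89.2, -80.1]
force: [-0.5, 0.0, -0.0]
gripper_width: 0.602
```

```bash
python3 -c "
from h import *
plan((.667,-.025,.172),-0.4)
for n in('top','scene'): cv2.imwrite('pics/d_%s.png'%n,capture(n))
t=cv2.imread('pics/d_top.png');s=cv2.imread('pics/d_scene.png')
cv2.imwrite('pics/d.png',np.hstack([cv2.resize(t[90:210,215:335],None,fx=3.3,fy=4.5),cv2.resize(s[210:340,220:350],None,fx=3,fy=4.16)[:540]]))"
```

```text
t 11.35 tcp [ 0.6676 -0.0238  0.1784] grasp [ 0.6675 -0.0235  0.1974] ty yaw -0.41 tilt x [ 0.0025 -0.0142 -0.9999] F [-0.5  0.  -0. ] w 0.602 j [-4.  6. 86. -1. 88. -3.]
turn rad -0.0
shift mm after turn [25.4 -0.6  1.2]  world d [ -0.5  -1.5 -25.4]
```

View pics/d.png

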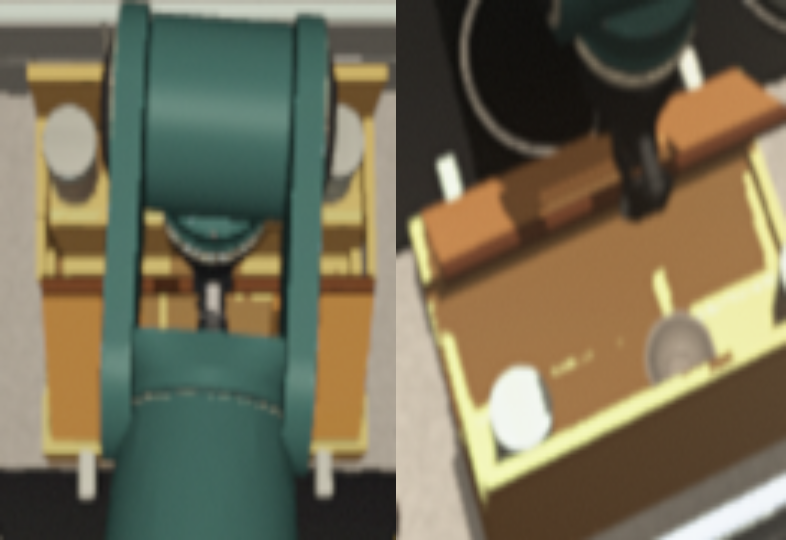

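>>> servo_tool:
  targets:
    - [[8,0,0],0]
    - [[8,0,0],0]
    - [[6,0,0],0]
    - [[3,0,0],0]
    - [[0,0,0],0]
    - [[0,0,0],0]
    - [[0,0,0],0]
    - [[0,0,0],0]
    - [[0,0,0],0]
    - [[0,0,0],0]

```text
time_s: 12.45
tool_pos: [0.6682, -0.0239, 0.1525]
eef_rot: [17.7, 89.1, -72.7]
force: [0.2, -0.2, 0.2]
gripper_width: 0.602
```

>>> servo_tool:
  targets:
    - [[0,0,0],0]
    - [[0,0,0],0]
    - [[0,0,0],0]
    - [[0,0,0],0]
    - [[0,0,0],0]
    - [[0,0,0],0]
    - [[0,0,0],0]
    - [[0,0,0],0]
    - [[0,0,0],0]
    - [[0,0,0],0]
  hand: 0
  grip_force: 30

```text
time_s: 13.45
tool_pos: [0.6686, -0.0239, 0.1533]
eef_rot: [22.9, 89.1, -67.5]
force: [0.1, -0.0, 0.2]
gripper_width: 0.002
```

```bash
python3 -c "
from h import *
plan((.667,-.025,.172),-0.4)
for n in('scene',): cv2.imwrite('pics/e_%s.png'%n,capture(n))
s=cv2.imread('pics/e_scene.png')
cv2.imwrite('pics/e.png',cv2.resize(s[200:340,220:360],None,fx=4,fy=4,interpolation=cv2.INTER_CUBIC))"
```

```text
t 13.45 tcp [ 0.6686 -0.0239  0.1533] grasp [ 0.6685 -0.0237  0.1723] ty yaw -0.39 tilt x [ 0.0059 -0.0144 -0.9999] F [ 0.1 -0.   0.2] w 0.002 j [-4.  7. 88. -1. 85. -3.]
turn rad 0.0
shift mm after turn [ 0.3 -1.5  1.3]  world d [-1.5 -1.3 -0.3]
```

View pics/e.png

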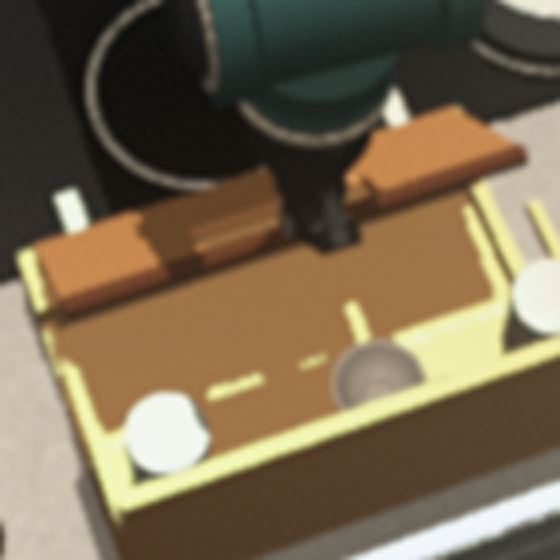

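```bash
python3 - <<'E'
from h import *
t=cv2.imread('pics/c_top.png');s=cv2.imread('pics/c_scene.png')
def Z(im,n,x0,y0,x1,y1,f,pts):
    c=cv2.resize(im[y0:y1,x0:x1],None,fx=f,fy=f,interpolation=cv2.INTER_CUBIC)
    for p,col in pts:
        q=(proj(n,p)-[x0,y0]+.5)*f; cv2.circle(c,tuple(q.astype(int)),3,col,-1)
    return c
ang=[38,44,50,56]
cols=[(0,0,255),(0,255,0),(255,0,0),(255,0,255)]
pts=[]
for a,col in zip(ang,cols):
    for y in(-.12,-.025,.07):
        pts.append(((.577+.14*np.cos(np.radians(a)),y,.065+.14*np.sin(np.radians(a))),col))
for y in(-.18,-.025,.13): pts.append(((.577,y,.065),(255,255,0)))
a=Z(t,"top",220,130,335,205,5,pts);b=Z(s,"scene",225,215,365,305,4,pts)
cv2.imwrite("pics/f1.png",a);cv2.imwrite("pics/f2.png",b)
E
```

```text
(no output)
```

View pics/f1.png

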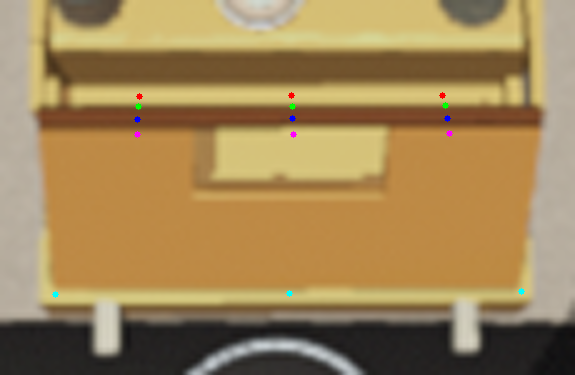

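View pics/f2.png

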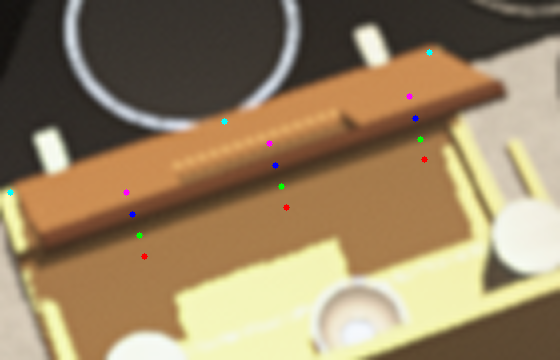

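```bash
python3 - <<'E'
from h import *
print(proj("scene",(.6685,-.0237,.172)),proj("scene",(.6686,-.0239,.153)),proj("scene",(.667,-.0255,.172)))
s=cv2.imread('pics/e_scene.png')
cv2.imwrite('pics/e2.png',cv2.resize(s[220:290,260:350],None,fx=8,fy=8,interpolation=cv2.INTER_CUBIC))
t=capture("top");cv2.imwrite('pics/e3.png',cv2.resize(t[130:200,235:325],None,fx=8,fy=8,interpolation=cv2.INTER_CUBIC))
E
```

```text
[294.19363827 256.28793489] [293.90413397 259.53211503] [293.30742308 256.00630912]
```

View pics/e2.png

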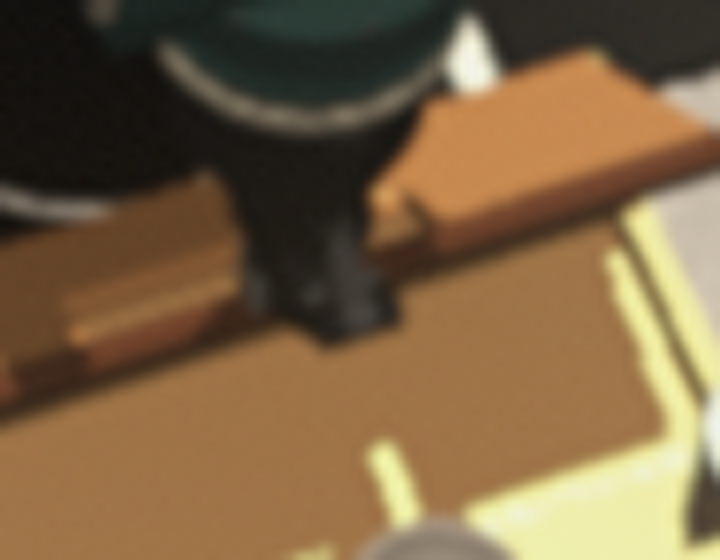

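View pics/e3.png

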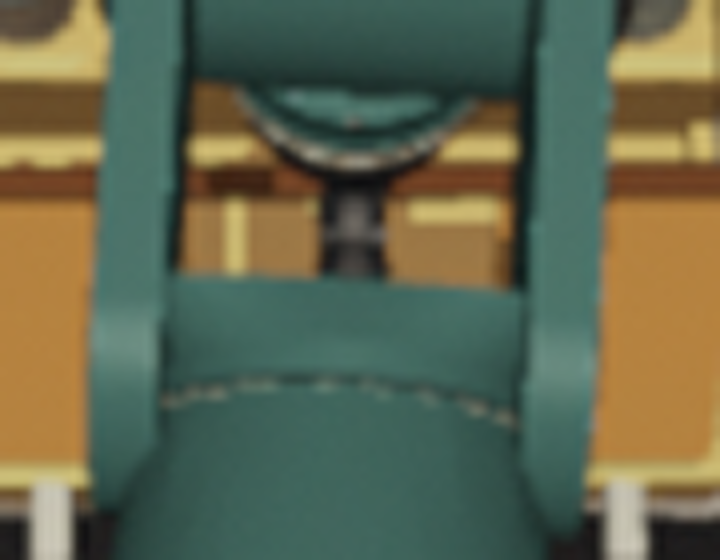

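```bash
python3 - <<'E'
from h import *
print(onz('scene',302,262,.153),onz('scene',293,257,.153))
print(proj("top",(.6686,-.0239,.153)),proj("top",(.6686,-.0239,.2)), onz("top",279.4,160,.2))
E
```

```text
[ 0.6821472  -0.00717558  0.153     ] [ 0.66120939 -0.02348014  0.153     ]
[277.50959464 154.37567996] [278.00839117 150.36512705] [ 0.63914659 -0.02770213  0.2       ]
```

>>> servo_tool:
  targets:
    - [[-10,0,0],0]
    - [[-15,0,0],0]
    - [[-20,0,0],0]
    - [[-20,0,0],0]
    - [[-20,0,0],0]
    - [[-10,0,0],0]
    - [[0,0,0],0]
    - [[0,0,0],0]
    - [[0,0,0],0]
    - [[0,0,0],0]

```text
time_s: 14.55
tool_pos: [0.6673, -0.0224, 0.2564]
eef_rot: [22.5, 89.1, -67.9]
force: [0.1, 0.4, 0.0]
gripper_width: 0.002
```

```bash
python3 - <<'E'
from h import *
plan((.667,-.025,.172),-0.4)
st,p,Rm=tool()
s=capture("scene");t=capture("top")
def Z(im,n,x0,y0,x1,y1,f):
    c=cv2.resize(im[y0:y1,x0:x1],None,fx=f,fy=f,interpolation=cv2.INTER_CUBIC)
    for d in (0,19):
        q=(proj(n,p-Rm[:,0]*d/1000)-[x0,y0]+.5)*f; cv2.circle(c,tuple(q.astype(int)),3,(0,0,255),-1)
    return c
cv2.imwrite("pics/g1.png",Z(s,"scene",245,180,345,280,6));cv2.imwrite("pics/g2.png",Z(t,"top",230,120,330,200,6))
E
```

```text
t 14.55 tcp [ 0.6673 -0.0224  0.2564] grasp [ 0.6672 -0.0221  0.2753] ty yaw -0.39 tilt x [ 0.0058 -0.0144 -0.9999] F [0.1 0.4 0. ] w 0.002 j [-4.  5. 80. -1. 95. -3.]
turn rad 0.0
shift mm after turn [103.4  -0.8   1.4]  world d [  -0.2   -2.9 -103.3]
```

View pics/g1.png

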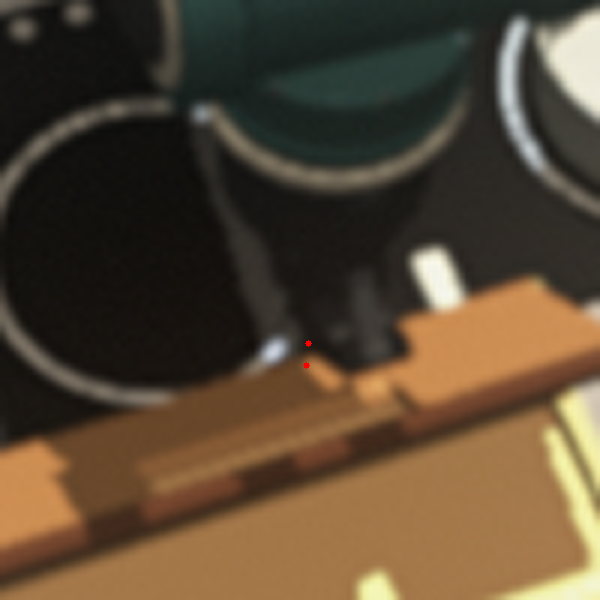

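View pics/g2.png

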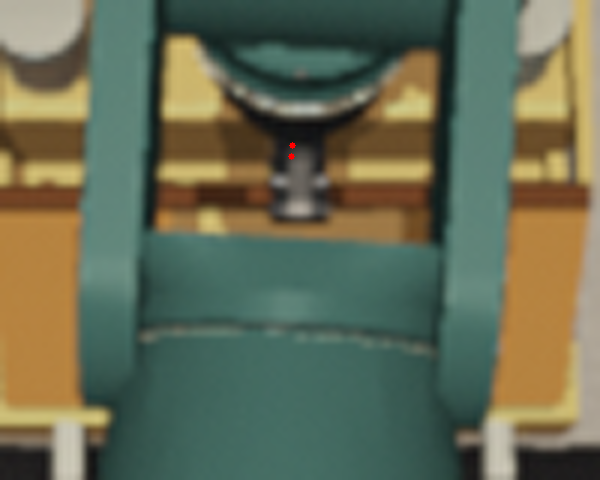

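```bash
python3 - <<'E'
from h import *
st,p,Rm=tool()
s=capture("scene")
x0,y0,x1,y1,f=245,160,345,260,6
c=cv2.resize(s[y0:y1,x0:x1],None,fx=f,fy=f,interpolation=cv2.INTER_CUBIC)
c=(255*(c/255.)**.45).astype(np.uint8)
for d in (0,19,73):
    q=(proj("scene",p-Rm[:,0]*d/1000)-[x0,y0]+.5)*f; cv2.circle(c,tuple(q.astype(int)),3,(0,0,255),-1)
cv2.imwrite("pics/g3.png",c)
E
```

```text
(no output)
```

View pics/g3.png

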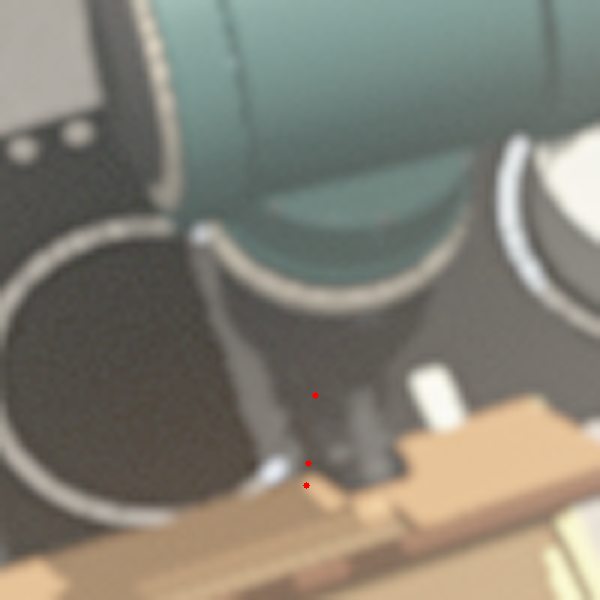

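>>> servo_tool:
  targets:
    - [[0,0,0],0]
    - [[0,0,0],0]
    - [[0,0,0],0]
    - [[0,0,0],0]
    - [[0,0,0],0]
    - [[0,0,0],0]
    - [[0,0,0],0]
    - [[0,0,0],0]
    - [[0,0,0],0]
    - [[0,0,0],0]
  hand: 80

```text
time_s: 15.7
tool_pos: [0.6672, -0.0224, 0.256]
eef_rot: [20.4, 89.1, -70.0]
force: [-0.2, -0.2, -0.0]
gripper_width: 0.799
```

```bash
python3 - <<'E'
from h import *
st,p,Rm=tool()
s=capture("scene");cv2.imwrite("pics/hs.png",s)
x0,y0,x1,y1,f=245,160,345,260,6
c=cv2.resize(s[y0:y1,x0:x1],None,fx=f,fy=f,interpolation=cv2.INTER_CUBIC)
c=(255*(c/255.)**.45).astype(np.uint8)
for d in (0,19,73):
    q=(proj("scene",p-Rm[:,0]*d/1000)-[x0,y0]+.5)*f; cv2.circle(c,tuple(q.astype(int)),3,(0,0,255),-1)
cv2.imwrite("pics/g4.png",c)
E
```

```text
(no output)
```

View pics/g4.png

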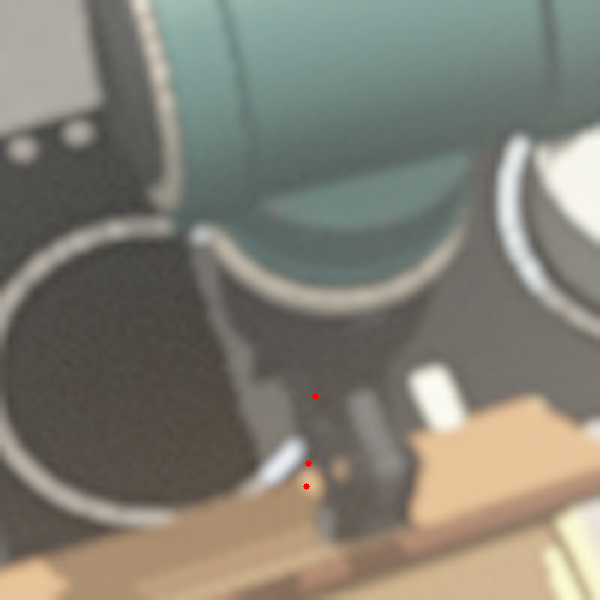

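>>> servo_tool:
  targets:
    - [[20,0,0],0]
    - [[20,0,0],0]
    - [[20,0,0],0]
    - [[20,0,0],0]
    - [[15,0,0],0]
    - [[8,0,0],0]
    - [[5,0,0],0]
    - [[0,0,0],0]
    - [[0,0,0],0]
    - [[0,0,0],0]
  hand: 55

```text
time_s: 16.75
tool_pos: [0.6691, -0.0241, 0.1471]
eef_rot: [34.4, 89.0, -56.0]
force: [0.6, -0.5, -0.5]
gripper_width: 0.547
```

```bash
python3 - <<'E'
from h import *
plan((.667,-.025,.154),-0.4)
st,p,Rm=tool()
s=capture("scene");cv2.imwrite("pics/is.png",s)
x0,y0,x1,y1,f=245,190,345,290,6
c=cv2.resize(s[y0:y1,x0:x1],None,fx=f,fy=f,interpolation=cv2.INTER_CUBIC)
c=(255*(c/255.)**.6).astype(np.uint8)
for d in (0,19,73):
    q=(proj("scene",p-Rm[:,0]*d/1000)-[x0,y0]+.5)*f; cv2.circle(c,tuple(q.astype(int)),3,(0,0,255),-1)
cv2.imwrite("pics/i1.png",c)
E
```

```text
t 16.75 tcp [ 0.6691 -0.0241  0.1471] grasp [ 0.6689 -0.0238  0.1661] ty yaw -0.39 tilt x [ 0.0099 -0.0147 -0.9998] F [ 0.6 -0.5 -0.5] w 0.547 j [-4.  7. 88. -1. 84. -3.]
turn rad 0.0
shift mm after turn [12.1 -2.1  1. ]  world d [ -1.9  -1.2 -12.1]
```

View pics/i1.png

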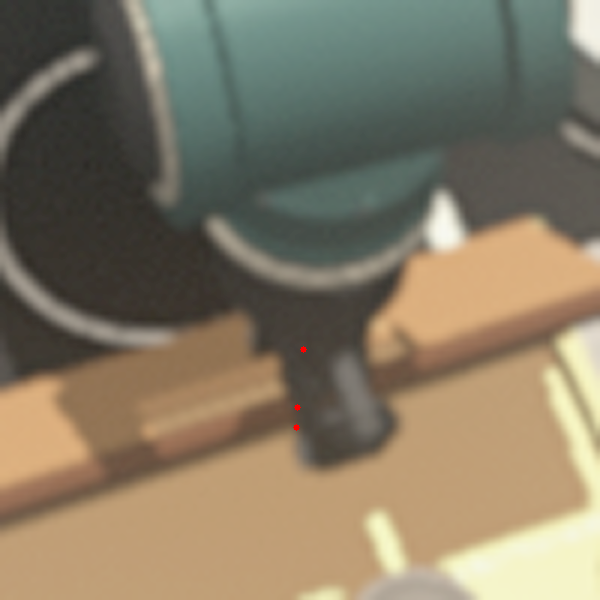

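>>> servo_tool:
  targets:
    - [[5,0,0],0]
    - [[5,0,0],0]
    - [[3,-1,0],0]
    - [[0,0,0],0]
    - [[0,0,0],0]
    - [[0,0,0],0]
    - [[0,0,0],0]
    - [[0,0,0],0]
    - [[0,0,0],0]
    - [[0,0,0],0]

```text
time_s: 17.8
tool_pos: [0.6687, -0.0243, 0.1342]
eef_rot: [38.8, 88.9, -51.6]
force: [0.3, -0.8, -0.3]
gripper_width: 0.551
```

>>> servo_tool:
  targets:
    - [[0,0,0],0]
    - [[0,0,0],0]
    - [[0,0,0],0]
    - [[0,0,0],0]
    - [[0,0,0],0]
    - [[0,0,0],0]
    - [[0,0,0],0]
    - [[0,0,0],0]
    - [[0,0,0],0]
    - [[0,0,0],0]
  hand: 0
  grip_force: 30

```text
time_s: 18.8
tool_pos: [0.6693, -0.0243, 0.1348]
eef_rot: [42.5, 88.9, -47.8]
force: [1.0, -1.0, 0.3]
gripper_width: 0.149
```

```bash
python3 - <<'E'
from h import *
plan((.667,-.025,.154),-0.4)
st,p,Rm=tool()
s=capture("scene");cv2.imwrite("pics/js.png",s);t=capture("top");cv2.imwrite("pics/jt.png",t)
x0,y0,x1,y1,f=245,190,345,290,6
def Z(im,n,x0,y0,x1,y1,f):
    c=cv2.resize(im[y0:y1,x0:x1],None,fx=f,fy=f,interpolation=cv2.INTER_CUBIC)
    c=(255*(c/255.)**.6).astype(np.uint8)
    for d in (0,19,73):
        q=(proj(n,p-Rm[:,0]*d/1000)-[x0,y0]+.5)*f; cv2.circle(c,tuple(q.astype(int)),3,(0,0,255),-1)
    return c
cv2.imwrite("pics/j1.png",Z(s,"scene",225,210,360,290,5.5));cv2.imwrite("pics/j2.png",Z(t,"top",215,125,345,200,5.5))
E
```

```text
t 18.8 tcp [ 0.6693 -0.0243  0.1348] grasp [ 0.669  -0.024   0.1538] ty yaw -0.38 tilt x [ 0.0135 -0.0149 -0.9998] F [ 1.  -1.   0.3] w 0.149 j [-4.  7. 89. -1. 83. -3.]
turn rad 0.0
shift mm after turn [-0.2 -2.   1. ]  world d [-2.  -1.   0.2]
```

View pics/j1.png

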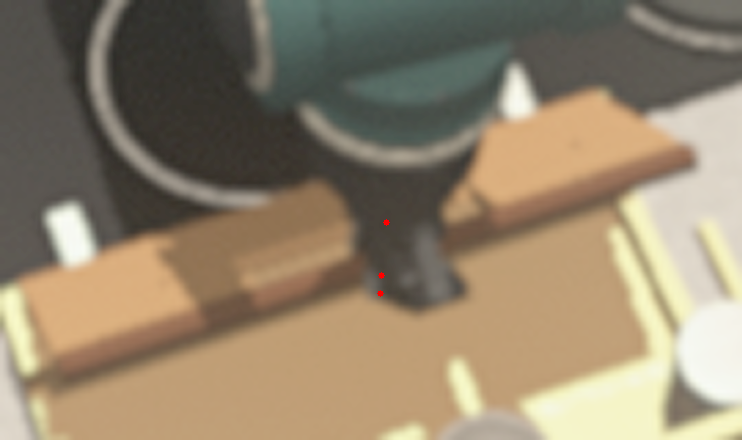

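View pics/j2.png

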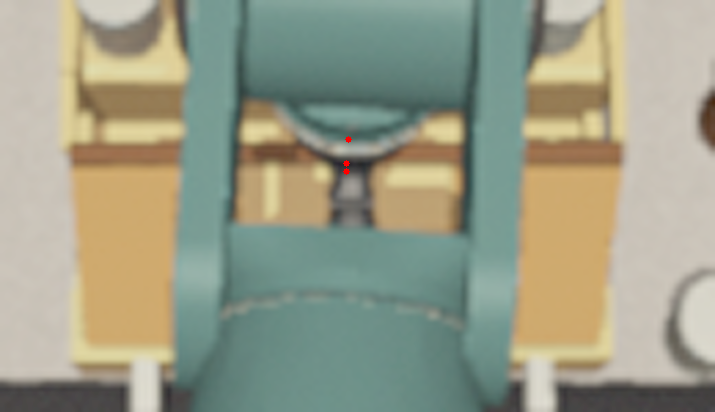

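>>> servo_tool:
  targets:
    - [[-1.3,-1.5,0],0]
    - [[-2,-2.3,0],0]
    - [[-2.5,-3.1,0],0]
    - [[-2.4,-3.2,0],0]
    - [[-2.3,-3.3,0],0]
    - [[-2.2,-3.4,0],0]
    - [[-2.1,-3.4,0],0]
    - [[-1,-2,0],0]
    - [[0,0,0],0]
    - [[0,0,0],0]

```text
time_s: 19.9
tool_pos: [0.6472, -0.0243, 0.152]
eef_rot: [52.1, 88.6, -38.3]
force: [4.9, -0.3, -1.3]
gripper_width: 0.151
```

```bash
python3 - <<'E'
from h import *
plan((.667,-.025,.154),-0.4)
st,p,Rm=tool()
s=capture("scene");cv2.imwrite("pics/ks.png",s);t=capture("top");cv2.imwrite("pics/kt.png",t)
def Z(im,n,x0,y0,x1,y1,f):
    c=cv2.resize(im[y0:y1,x0:x1],None,fx=f,fy=f,interpolation=cv2.INTER_CUBIC)
    c=(255*(c/255.)**.6).astype(np.uint8)
    for d in (0,19,73):
        q=(proj(n,p-Rm[:,0]*d/1000)-[x0,y0]+.5)*f; cv2.circle(c,tuple(q.astype(int)),3,(0,0,255),-1)
    return c
cv2.imwrite("pics/k.png",np.vstack([Z(s,"scene",225,210,360,290,4),Z(t,"top",215,135,350,200,4)]))
E
```

```text
t 19.9 tcp [ 0.6472 -0.0243  0.152 ] grasp [ 0.6468 -0.024   0.171 ] ty yaw -0.39 tilt x [ 0.0196 -0.0155 -0.9997] F [ 4.9 -0.3 -1.3] w 0.151 j [-4.  4. 91. -1. 84. -4.]
turn rad 0.0
shift mm after turn [17.5 19.9  0.6]  world d [ 20.2  -1.  -17. ]
```

View pics/k.png

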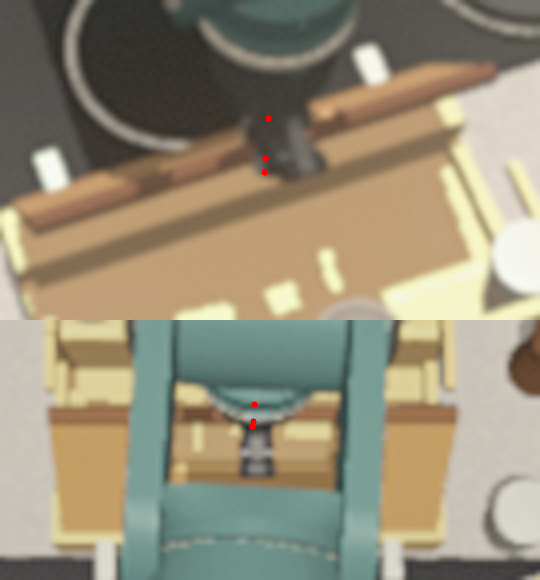

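```bash
python3 - <<'E'
from h import *
for a,b in (((227.5,158.5),(348,228)),((329,158.5),(233.7,265.5))): print(tri(a,b))
for a,b in (((228.2,153.2),(350.7,237.3)),((328.2,153.2),(234.5,275.5))): print(tri(a,b))
E
```

```text
(array([0.64837876, 0.12964901, 0.1869136 ]), np.float64(0.0031538428355208582))
(array([ 0.6463479 , -0.17653382,  0.18869259]), np.float64(0.0038900986676628033))
(array([0.66876462, 0.12945088, 0.17220285]), np.float64(0.004080495926073586))
(array([ 0.66619862, -0.1795793 ,  0.17280168]), np.float64(0.0009523432544622093))
```

```bash
cat >> h.py <<'E'
def arc(a0,a1,n,r=140,off=(0.577,-.0255,.065),dz=-.017,ramp=None):
    "rows in tool axes for dowel from angle a0 to a1; first closes the gap between present grasp point and where it should be"
    st,p,Rm=tool(); gp=p-Rm[:,0]*.019
    w=np.ones(n) if ramp is None else np.array(ramp,float)
    a=np.radians(a0+(a1-a0)*np.r_[0,np.cumsum(w)/w.sum()])
    P=np.array([[off[0]+r/1e3*np.cos(t),gp[1],off[2]+r/1e3*np.sin(t)+dz] for t in a])
    print("grasp",gp.round(4),"nominal",P[0].round(4),"F",np.round(st["force"],1),"Mo",np.round(st["wrist_torque"],1),"ang now",np.degrees(np.arctan2(gp[2]-dz-off[2],gp[0]-off[0])).round(1),"r",round(1e3*np.hypot(gp[2]-dz-off[2],gp[0]-off[0]),1))
    P[0]=gp
    for d in np.diff(P,axis=0): print((Rm.T@d*1000).round(1))
E
python3 -c "
from h import *
arc(60.3,90,10,ramp=[.5,1,1,1,1,1,1,1,1,.8])"
```

```text
grasp [ 0.6468 -0.024   0.171 ] nominal [ 0.6464 -0.024   0.1696] F [ 2.6 -0.7  1.3] Mo [-0.  -0.6  0. ] ang now 60.4 r 141.5
[-0.5 -3.9  0. ]
[-3.6 -6.9  0.1]
[-3.2 -7.1  0.1]
[-2.8 -7.3  0.1]
[-2.4 -7.4  0.1]
[-2.  -7.5  0.1]
[-1.6 -7.6  0.1]
[-1.1 -7.7  0.1]
[-0.7 -7.8  0.1]
[-0.3 -6.2  0. ]
```

>>> servo_tool:
  targets:
    - [[-1,-3.9,0],0]
    - [[-3.6,-6.9,0],0]
    - [[-3.2,-7.1,0],0]
    - [[-2.8,-7.3,0],0]
    - [[-2.4,-7.4,0],0]
    - [[-2,-7.5,0],0]
    - [[-1.6,-7.6,0],0]
    - [[-1.1,-7.7,0],0]
    - [[-0.7,-7.8,0],0]
    - [[-0.3,-6.2,0],0]

```text
time_s: 21.0
tool_pos: [0.5801, -0.0241, 0.1745]
eef_rot: [63.3, 87.9, -27.1]
force: [4.0, 0.4, 2.9]
gripper_width: 0.147
```

```bash
python3 -c "
from h import *
plan()
arc(88,120,10,ramp=[.8,1,1,1,1,1,1,1,1,.8])
s=capture('scene');cv2.imwrite('pics/ls.png',s);t=capture('top');cv2.imwrite('pics/lt.png',t)
cv2.imwrite('pics/l.png',np.vstack([cv2.resize(s[200:290,225:360],None,fx=4,fy=4),cv2.resize(t[135:205,215:350],None,fx=4,fy=4)[:240]]))
"
```

```text
t 21.0 tcp [ 0.5801 -0.0241  0.1745] grasp [ 0.5794 -0.0238  0.1935] ty yaw -0.39 tilt x [ 0.0333 -0.017  -0.9993] F [4.  0.4 2.9] w 0.147 j [-4. -6. 98. -1. 86. -4.]
grasp [ 0.5794 -0.0238  0.1935] nominal [ 0.5819 -0.0238  0.1879] F [4.  0.4 2.9] Mo [-0.1 -1.   0. ] ang now 89.0 r 145.5
[ 5.3 -4.2 -0.1]
[ 0.1 -8.1  0.1]
[ 0.5 -8.1  0. ]
[ 1.  -8.1  0. ]
[ 1.5 -8.   0. ]
[ 1.9 -7.9  0. ]
[ 2.4 -7.8  0. ]
[ 2.8 -7.6  0. ]
[ 3.3 -7.5 -0. ]
[ 2.9 -5.8 -0. ]
```

View pics/l.png

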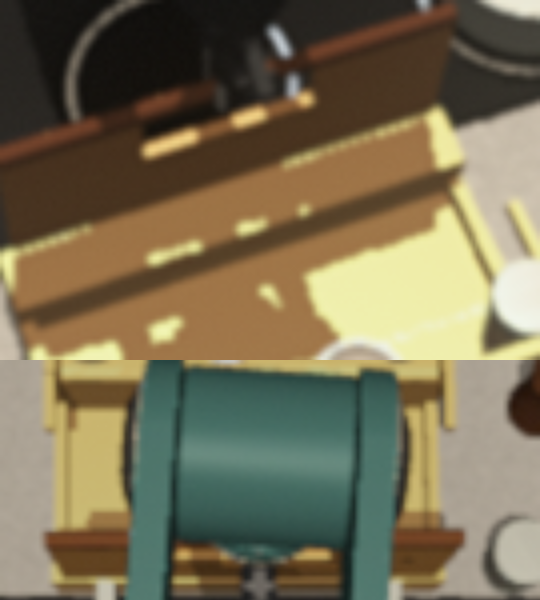

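>>> servo_tool:
  targets:
    - [[2,-5,0],0]
    - [[1,-8.1,0],0]
    - [[1.5,-8.1,0],0]
    - [[2,-8.1,0],0]
    - [[1.8,-8,0],0]
    - [[1.9,-7.9,0],0]
    - [[2.4,-7.8,0],0]
    - [[2.8,-7.6,0],0]
    - [[3.3,-7.5,0],0]
    - [[2.9,-5.8,0],0]

```text
time_s: 22.1
tool_pos: [0.5051, -0.0238, 0.1525]
eef_rot: [66.4, 87.6, -24.0]
force: [5.9, 0.5, -1.6]
gripper_width: 0.145
```

```bash
python3 -c "
from h import *
plan()
arc(118,150,10,ramp=[.8,1,1,1,1,1,1,1,1,.8])
s=capture('scene');cv2.imwrite('pics/ms.png',s);t=capture('top');cv2.imwrite('pics/mt.png',t)
cv2.imwrite('pics/m.png',np.vstack([cv2.resize(s[180:270,215:350],None,fx=4,fy=4),cv2.resize(t[145:215,215:350],None,fx=4,fy=4)[:240]]))
"
```

```text
t 22.1 tcp [ 0.5051 -0.0238  0.1525] grasp [ 0.5044 -0.0235  0.1715] ty yaw -0.38 tilt x [ 0.0382 -0.017  -0.9991] F [ 5.9  0.5 -1.6] w 0.145 j [ -5. -15. 109.  -1.  85.  -5.]
grasp [ 0.5044 -0.0235  0.1715] nominal [ 0.5113 -0.0235  0.1716] F [ 5.9  0.5 -1.6] Mo [ 0.  -1.1  0.1] ang now 120.5 r 143.2
[ 3.1  1.1 -0.1]
[ 4.1 -7.  -0. ]
[ 4.5 -6.8 -0. ]
[ 4.9 -6.5 -0. ]
[ 5.2 -6.2 -0. ]
[ 5.6 -5.9 -0.1]
[ 5.9 -5.6 -0.1]
[ 6.3 -5.2 -0.1]
[ 6.5 -4.8 -0.1]
[ 5.4 -3.6 -0.1]
```

View pics/m.png

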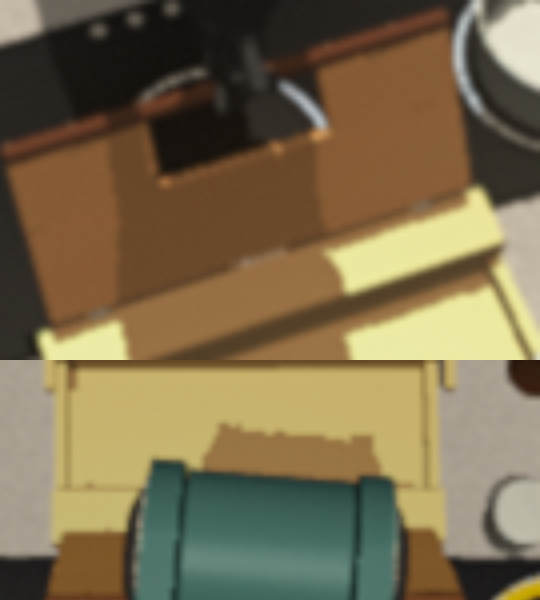

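>>> servo_tool:
  targets:
    - [[3.5,-4,0],0]
    - [[4.3,-7,0],0]
    - [[4.6,-6.8,0],0]
    - [[5,-6.5,0],0]
    - [[5.4,-6.2,0],0]
    - [[5.8,-5.9,0],0]
    - [[6,-5.6,0],0]
    - [[6.4,-5.2,0],0]
    - [[6,-4.5,0],0]
    - [[4,-2.5,0],0]

```text
time_s: 23.2
tool_pos: [0.4505, -0.0236, 0.0958]
eef_rot: [70.1, 87.5, -20.3]
force: [6.0, 0.0, -0.3]
gripper_width: 0.147
```

```bash
python3 -c "
from h import *
plan()
arc(150,165,10,ramp=[.8,1,1,1,1,1,1,1,1,.8])
s=capture('scene');cv2.imwrite('pics/ns.png',s)
cv2.imwrite('pics/n.png',cv2.resize(s[160:290,200:350],None,fx=4,fy=4))
"
```

```text
t 23.2 tcp [ 0.4505 -0.0236  0.0958] grasp [ 0.4497 -0.0233  0.1148] ty yaw -0.36 tilt x [ 0.0417 -0.0154 -0.999 ] F [ 6.   0.  -0.3] w 0.147 j [ -6. -21. 119.  -1.  80.  -5.]
grasp [ 0.4497 -0.0233  0.1148] nominal [ 0.4558 -0.0233  0.118 ] F [ 6.   0.  -0.3] Mo [ 0.2 -1.2  0.1] ang now 152.3 r 143.7
[-0.3  4.6 -0. ]
[ 3.3 -1.9 -0. ]
[ 3.3 -1.8 -0. ]
[ 3.4 -1.7 -0. ]
[ 3.4 -1.7 -0. ]
[ 3.5 -1.6 -0. ]
[ 3.5 -1.5 -0. ]
[ 3.6 -1.4 -0. ]
[ 3.6 -1.3 -0. ]
[ 2.9 -0.9 -0. ]
```

View pics/n.png

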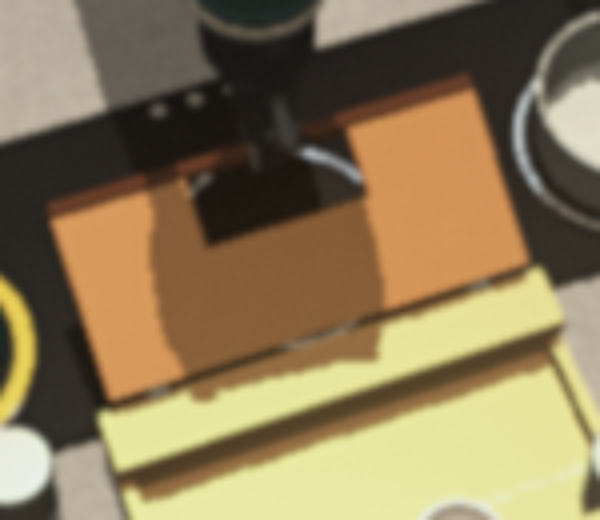

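```bash
python3 -c "
from h import *
arc(152.5,168,10,off=(.574,0,.065),ramp=[.8,1,1,1,1,1,1,1,1,.8])
"
```

```text
grasp [ 0.4493 -0.0234  0.1141] nominal [ 0.4498 -0.0234  0.1126] F [10.2  0.9 -6.5] Mo [ 0.2 -1.8  0. ] ang now 152.1 r 141.1
[ 4.2 -1.1 -0.1]
[ 3.5 -1.8 -0. ]
[ 3.5 -1.7 -0. ]
[ 3.6 -1.6 -0. ]
[ 3.6 -1.5 -0. ]
[ 3.7 -1.4 -0. ]
[ 3.7 -1.3 -0. ]
[ 3.8 -1.2 -0.1]
[ 3.8 -1.1 -0.1]
[ 3.  -0.8 -0. ]
```

>>> servo_tool:
  targets:
    - [[3.5,-1.3,0],0]
    - [[3.5,-1.7,0],0]
    - [[3.5,-1.6,0],0]
    - [[3.6,-1.5,0],0]
    - [[3.6,-1.4,0],0]
    - [[3.7,-1.3,0],0]
    - [[3.7,-1.2,0],0]
    - [[3.8,-1.1,0],0]
    - [[3.8,-1,0],0]
    - [[3,-0.7,0],0]

```text
time_s: 24.25
tool_pos: [0.4382, -0.0236, 0.0556]
eef_rot: [72.4, 87.3, -18.0]
force: [4.8, 1.9, 1.2]
gripper_width: 0.151
```

```bash
python3 -c "
from h import *
plan()
arc(168,177,10,off=(.574,0,.065),ramp=[.8,1,1,1,1,1,1,1,1,.8])
"
```

```text
t 24.25 tcp [ 0.4382 -0.0236  0.0556] grasp [ 0.4373 -0.0234  0.0746] ty yaw -0.35 tilt x [ 0.0442 -0.0143 -0.9989] F [4.8 1.9 1.2] w 0.151 j [ -6. -22. 123.  -1.  77.  -6.]
grasp [ 0.4373 -0.0234  0.0746] nominal [ 0.4371 -0.0234  0.0771] F [4.8 1.9 1.2] Mo [ 0.4 -1.3  0.1] ang now 169.0 r 139.2
[-0.8 -0.6  0. ]
[ 2.2 -0.5 -0. ]
[ 2.2 -0.5 -0. ]
[ 2.2 -0.5 -0. ]
[ 2.3 -0.4 -0. ]
[ 2.3 -0.4 -0. ]
[ 2.3 -0.3 -0. ]
[ 2.3 -0.3 -0. ]
[ 2.3 -0.3 -0. ]
[ 1.8 -0.2 -0. ]
```

>>> servo_tool:
  targets:
    - [[2,-0.5,0],0]
    - [[2.2,-0.5,0],0]
    - [[2.2,-0.5,0],0]
    - [[2.2,-0.4,0],0]
    - [[2.2,-0.4,0],0]
    - [[2.2,-0.3,0],0]
    - [[2,-0.3,0],0]
    - [[2,-0.2,0],0]
    - [[1.5,-0.2,0],0]
    - [[1.2,-0.1,0],0]

```text
time_s: 25.25
tool_pos: [0.4373, -0.0237, 0.0377]
eef_rot: [74.7, 87.0, -15.6]
force: [-10.1, 3.2, 23.7]
gripper_width: 0.147
```

>>> servo_tool:
  targets:
    - [[1,0,0],0]
    - [[1,0,0],0]
    - [[1,0,0],0]
    - [[1,0,0],0]
    - [[1,0,0],0]
    - [[1,0,0],0]
    - [[1,0,0],0]
    - [[1,0,0],0]
    - [[1,0,0],0]
    - [[1,0,0],0]

```text
time_s: 26.25
tool_pos: [0.4372, -0.0237, 0.0377]
eef_rot: [74.2, 87.1, -16.1]
force: [-6.9, 2.9, 19.5]
gripper_width: 0.145
```

```bash
python3 -c "
from h import *
plan()
arc(177,179,1,off=(.574,0,.065))
s=capture('scene');cv2.imwrite('pics/os.png',s)
cv2.imwrite('pics/o.png',cv2.resize(s[150:290,200:350],None,fx=4,fy=4))
"
```

```text
t 26.25 tcp [ 0.4372 -0.0237  0.0377] grasp [ 0.4363 -0.0234  0.0567] ty yaw -0.35 tilt x [ 0.0479 -0.0139 -0.9988] F [-6.9  2.9 19.5] w 0.145 j [ -6. -21. 124.  -1.  74.  -6.]
grasp [ 0.4363 -0.0234  0.0567] nominal [ 0.4342 -0.0234  0.0553] F [-6.9  2.9 19.5] Mo [ 0.4  0.9 -0. ] ang now 176.4 r 138.0
[ 6.1 -2.6 -0.1]
```

View pics/o.png

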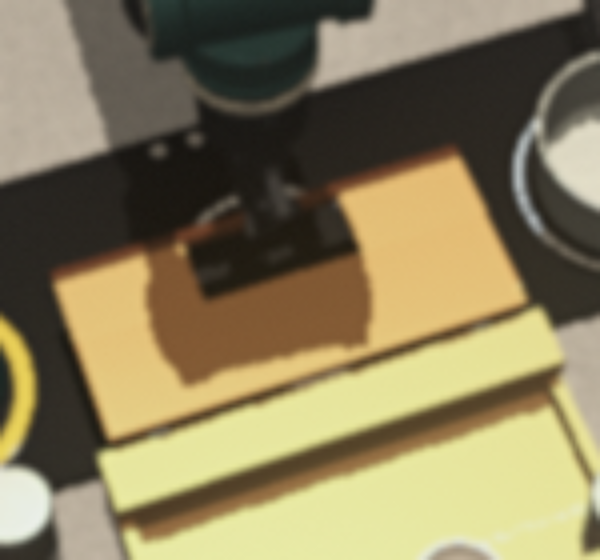

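```bash
python3 -c "
from h import *
for p in((213,218),(314.2,187.5)):
  for z in(.065,.08): print(z,onz('scene',*p,z).round(4))
print('hinge ends',onz('scene',200+110/4,150+440/4,.065),onz('scene',200+527/4,150+300/4,.065))
"
```

```text
0.065 [ 0.4303 -0.1755  0.065 ]
0.08 [ 0.4389 -0.1764  0.08  ]
0.065 [0.4351 0.1348 0.065 ]
0.08 [0.4437 0.1302 0.08  ]
hinge ends [ 0.56989419 -0.17667313  0.065     ] [0.56920729 0.1330888  0.065     ]
```

>>> servo_tool:
  targets:
    - [[0,0,0],0]
    - [[0,0,0],0]
    - [[0,0,0],0]
    - [[0,0,0],0]
    - [[0,0,0],0]
    - [[-5,0,0],0]
    - [[-10,0,0],0]
    - [[-20,0,0],0]
    - [[-30,0,0],0]
    - [[-40,0,0],0]
  hand: 45

```text
time_s: 27.3
tool_pos: [0.4278, -0.0223, 0.1412]
eef_rot: [68.3, 87.9, -22.1]
force: [1.3, 0.0, 0.3]
gripper_width: 0.447
```

>>> servo_tool:
  targets:
    - [[-40,0,0],0]
    - [[-30,0,0],0]
    - [[0,0,40],0]
    - [[0,0,40],0]
    - [[0,0,40],0]
    - [[0,0,40],0]
    - [[0,0,30],0]
    - [[0,0,0],0]
    - [[0,0,0],0]
    - [[0,0,0],0]
  hand: 100

```text
time_s: 28.3
tool_pos: [0.4241, -0.2168, 0.2337]
eef_rot: [70.6, 86.9, -19.5]
force: [0.0, -0.0, -0.4]
gripper_width: 0.997
```

```bash
python3 -c "
from h import *
plan()
s=capture('scene');cv2.imwrite('pics/ps.png',s);t=capture('top');cv2.imwrite('pics/pt.png',t)
"
```

```text
t 28.3 tcp [ 0.4241 -0.2168  0.2337] grasp [ 0.4231 -0.2165  0.2526] ty yaw -0.12 tilt x [ 0.0508 -0.018  -0.9985] F [ 0.  -0.  -0.4] w 0.997 j [-31. -21. 106.   1.  93. -30.]
```

View pics/ps.png

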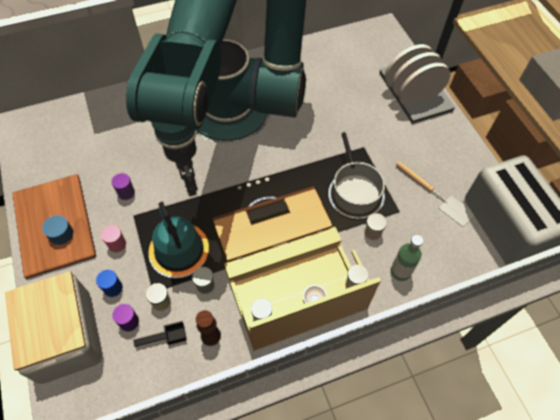

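View pics/pt.png

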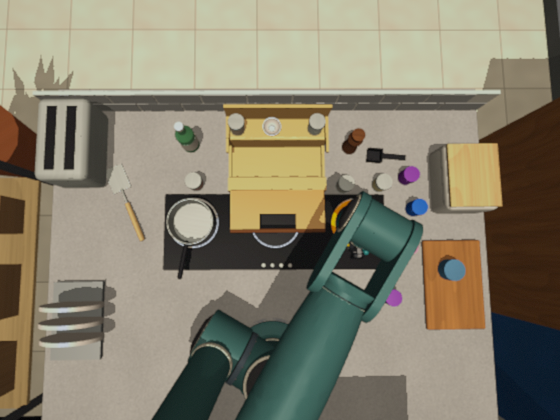

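```bash
cat >> h.py <<'E'
def jarspots(t,s):
    "pale low-sat lid circles by Hough in top; refine on z=.07 plane; give scene prediction"
    g=cv2.resize(cv2.cvtColor(t,cv2.COLOR_BGR2GRAY),None,fx=4,fy=4,interpolation=cv2.INTER_CUBIC)
    c=cv2.HoughCircles(cv2.GaussianBlur(g,(5,5),1.5),cv2.HOUGH_GRADIENT,1,60,param1=80,param2=18,minRadius=28,maxRadius=44)
    hsv=cv2.cvtColor(t,cv2.COLOR_BGR2HSV)
    for x,y,r in (c[0] if c is not None else []):
        u,v=x/4-.375,y/4-.375
        p=onz("top",u,v,.07)
        if .4<p[0]<.75 and -.6<p[1]<.5:
            m=hsv[int(v)-3:int(v)+4,int(u)-3:int(u)+4].reshape(-1,3).mean(0)
            if m[1]<60: print("px",round(u,1),round(v,1),"r",r/4,p.round(4)[:2],"hsv",m.round(0),"scene",proj("scene",p).round(0))
E
python3 - <<'E'
from h import *
t=cv2.imread("pics/pt.png");s=cv2.imread("pics/ps.png")
jarspots(t,s)
print(); jarspots(cv2.imread("pics/top0.png"),s)
a=cv2.resize(t[165:200,325:405],None,fx=8,fy=8,interpolation=cv2.INTER_CUBIC);b=cv2.resize(s[255:320,130:230],None,fx=6.4,fy=6.4,interpolation=cv2.INTER_CUBIC)
cv2.imwrite("pics/q.png",np.vstack([a,b[:300]]))
E
```

```text
px 192.8 180.0 r 8.0 [0.6053 0.254 ] hsv [ 25.  27. 191.] scene [376. 222.]
px 384.0 181.0 r 8.0 [ 0.5977 -0.3811] hsv [ 24.  28. 187.] scene [156. 293.]
px 346.5 182.5 r 8.075 [ 0.5935 -0.2553] hsv [ 24.  31. 132.] scene [202. 276.]

px 192.8 180.0 r 8.175 [0.6053 0.254 ] hsv [ 24.  27. 194.] scene [376. 222.]
px 384.0 181.0 r 8.05 [ 0.5977 -0.3811] hsv [ 24.  28. 190.] scene [156. 293.]
px 345.8 182.5 r 7.825 [ 0.5935 -0.2528] hsv [ 24.  27. 193.] scene [203. 276.]
px 277.5 220.5 r 10.3 [ 0.4687 -0.0241] hsv [48. 60. 93.] scene [267. 212.]
```

View pics/q.png

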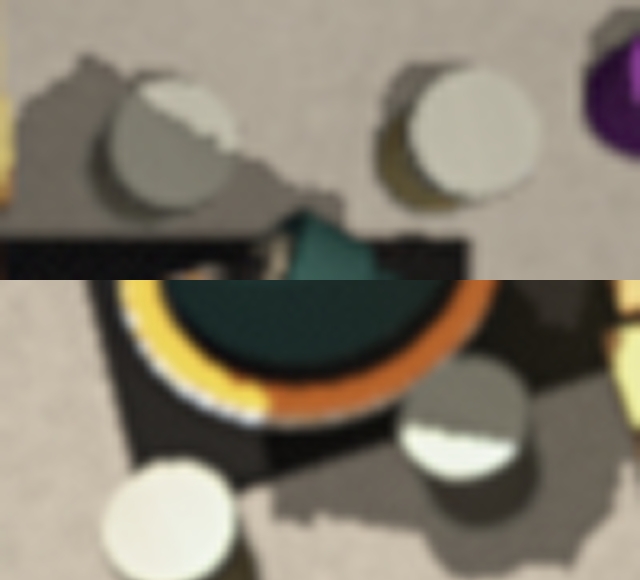

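```bash
python3 -c "
from h import *
plan((.5935,-.254,.24),0)
plan((.5935,-.254,.042),0)
"
```

```text
t 28.4 tcp [ 0.4243 -0.2164  0.2336] grasp [ 0.4233 -0.2161  0.2526] ty yaw -0.07 tilt x [ 0.051  -0.018  -0.9985] F [-0.1  0.3 -0.6] w 1.0 j [-30. -21. 106.   1.  93. -30.]
turn rad -0.001
shift mm after turn [ 21.9 169.4  37.5]  world d [170.2 -37.9 -12.6]
t 28.4 tcp [ 0.4243 -0.2164  0.2336] grasp [ 0.4233 -0.2161  0.2526] ty yaw -0.07 tilt x [ 0.051  -0.018  -0.9985] F [-0.1  0.3 -0.6] w 1.0 j [-30. -21. 106.   1.  93. -30.]
turn rad -0.001
shift mm after turn [219.6 159.3  33.9]  world d [ 170.2  -37.9 -210.6]
```

>>> servo_tool:
  targets:
    - [[0,20,5],0]
    - [[2,30,7],0]
    - [[3,30,7],0]
    - [[3,30,7],0]
    - [[5,30,7],0]
    - [[8,25,4],0]
    - [[20,0,0],0]
    - [[20,0,0],0]
    - [[20,0,0],0]
    - [[10,0,0],0]
  hand: 100

```text
time_s: 29.4
tool_pos: [0.6043, -0.2453, 0.1532]
eef_rot: [70.3, 86.5, -19.0]
force: [-0.2, 0.9, 0.2]
gripper_width: 0.999
```

```bash
python3 -c "
from h import *
plan((.5935,-.254,.042),0)
s=capture('scene');cv2.imwrite('pics/rs.png',s)
cv2.imwrite('pics/r.png',cv2.resize(s[200:330,130:280],None,fx=4,fy=4))
"
```

```text
t 29.4 tcp [ 0.6043 -0.2453  0.1532] grasp [ 0.6032 -0.2449  0.1722] ty yaw 0.73 tilt x [ 0.057  -0.0196 -0.9982] F [-0.2  0.9  0.2] w 0.999 j [-24.   3.  92.   0.  82. -25.]
turn rad 0.013
shift mm after turn [129.6 -17.1   6.6]  world d [  -9.7   -9.1 -130.2]
```

View pics/r.png

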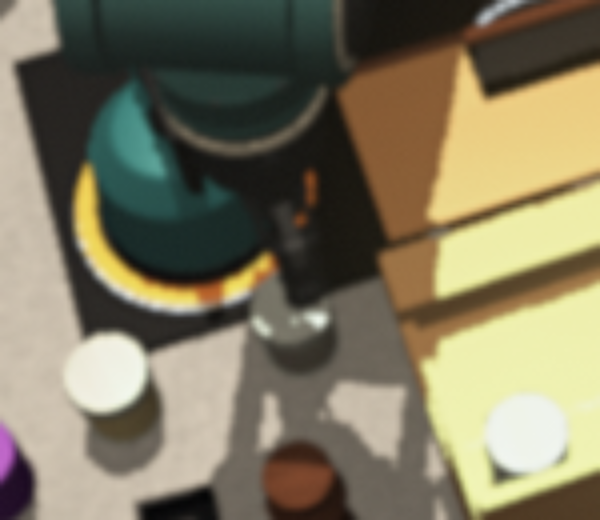

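>>> servo_tool:
  targets:
    - [[4,-12,4],0.013]
    - [[12,-5,3],0]
    - [[20,0,0],0]
    - [[20,0,0],0]
    - [[20,0,0],0]
    - [[20,0,0],0]
    - [[12,0,0],0]
    - [[8,0,0],0]
    - [[5,0,0],0]
    - [[0,0,0],0]

```text
time_s: 30.45
tool_pos: [0.5919, -0.2572, 0.0307]
eef_rot: [70.1, 86.1, -20.1]
force: [-1.0, 0.2, 0.8]
gripper_width: 1.0
```

```bash
python3 -c "
from h import *
plan((.5935,-.254,.042),0)
s=capture('scene');cv2.imwrite('pics/rs2.png',s)
cv2.imwrite('pics/r2.png',cv2.resize(s[200:330,130:280],None,fx=4,fy=4))
"
```

```text
t 30.45 tcp [ 0.5919 -0.2572  0.0307] grasp [ 0.5907 -0.2568  0.0497] ty yaw -0.15 tilt x [ 0.0643 -0.0235 -0.9977] F [-1.   0.2  0.8] w 1.0 j [-26.   6. 100.   0.  70. -26.]
turn rad -0.003
shift mm after turn [ 7.8  2.3 -3. ]  world d [ 2.8  2.8 -7.7]
```

View pics/r2.png

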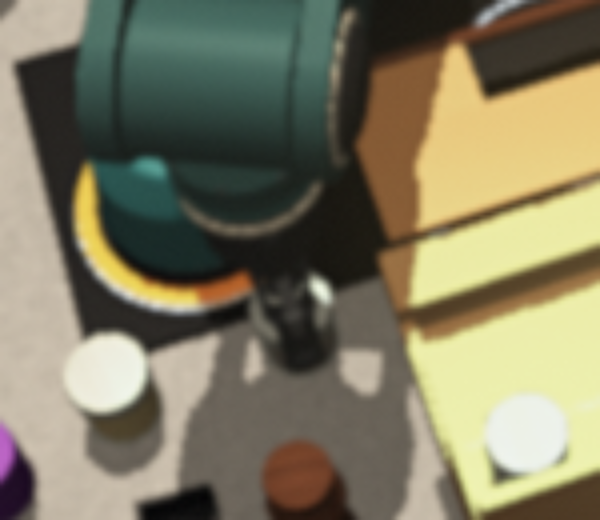

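>>> servo_tool:
  targets:
    - [[5,2,-3],0]
    - [[0,0,0],0]
    - [[0,0,0],0]
    - [[0,0,0],0]
    - [[0,0,0],0]
    - [[0,0,0],0]
    - [[0,0,0],0]
    - [[0,0,0],0]
    - [[0,0,0],0]
    - [[0,0,0],0]
  hand: 40
  grip_force: 35

```text
time_s: 31.5
tool_pos: [0.5955, -0.2544, 0.0282]
eef_rot: [69.8, 85.9, -20.3]
force: [-0.9, -1.0, -0.7]
gripper_width: 0.632
```

```bash
python3 -c "
from h import *
plan()
"
```

```text
t 31.5 tcp [ 0.5955 -0.2544  0.0282] grasp [ 0.5942 -0.2539  0.0472] ty yaw -0.13 tilt x [ 0.0671 -0.0249 -0.9974] F [-0.9 -1.  -0.7] w 0.632 j [-26.   7. 100.   0.  69. -26.]
```

>>> servo_tool:
  targets:
    - [[-5,0,0],0]
    - [[-15,0,0],0]
    - [[-25,0,0],0]
    - [[-30,0,0],0]
    - [[-30,0,0],0]
    - [[-30,0,0],0]
    - [[-15,0,0],0]
    - [[0,0,0],-0.14]
    - [[0,0,0],-0.14]
    - [[0,0,0],-0.14]

```text
time_s: 32.5
tool_pos: [0.5841, -0.25, 0.1915]
eef_rot: [45.0, 85.7, -20.5]
force: [0.1, -0.6, -3.0]
gripper_width: 0.629
```

```bash
python3 - <<'E'
from h import *
plan((.668,-.12,.19),90)
t=cv2.imread("pics/pt.png");s=cv2.imread("pics/ps.png")
def Z(im,n,x0,y0,x1,y1,f,ox=.679,oy=-.0255):
    c=cv2.resize(im[y0:y1,x0:x1],None,fx=f,fy=f,interpolation=cv2.INTER_CUBIC)
    def P(x,y,z): return tuple(((proj(n,(ox+x/1e3,oy+y/1e3,z/1e3))-[x0,y0]+.5)*f).astype(int))
    for z,col in((12,(0,0,255)),):
        q=[P(-65,-155,z),P(50,-155,z),P(50,155,z),P(-65,155,z)]
        cv2.polylines(c,[np.array(q)],True,col,1)
    cv2.line(c,P(50,-155,100),P(50,155,100),(255,0,0),1)
    cv2.line(c,P(-65,-155,55),P(-65,155,55),(0,200,0),1)
    cv2.line(c,P(-105,-155,65),P(-105,155,65),(255,0,255),1)
    for y in(-95,0,90): cv2.circle(c,P(-10,y,12),4,(0,0,0),-1)
    return c
cv2.imwrite("pics/u.png",np.vstack([Z(t,"top",215,100,345,210,5)[:,:600],]))
cv2.imwrite("pics/u2.png",Z(s,"scene",215,180,385,340,3.7))
E
```

```text
t 32.5 tcp [ 0.5841 -0.25    0.1915] grasp [ 0.5827 -0.2495  0.2104] ty yaw 24.63 tilt x [ 0.0698 -0.0261 -0.9972] F [ 0.1 -0.6 -3. ] w 0.629 j [-26.  -1.  92.   0.  85. -50.]
turn rad -1.141
shift mm after turn [ 22.9 130.2  83.6]  world d [ 85.3 129.5 -20.4]
```

View pics/u.png

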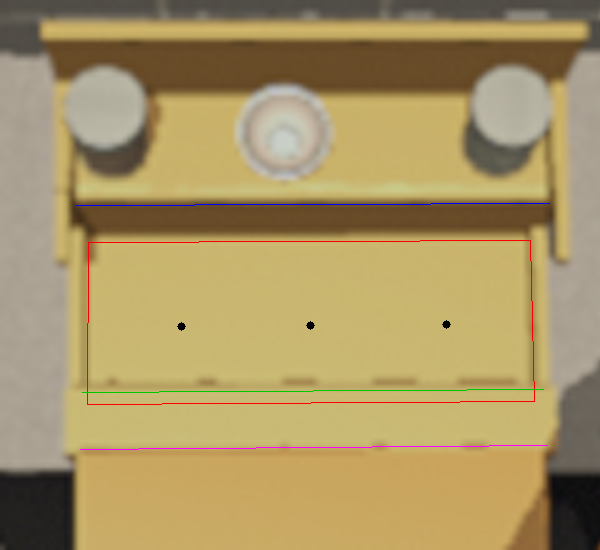

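View pics/u2.png

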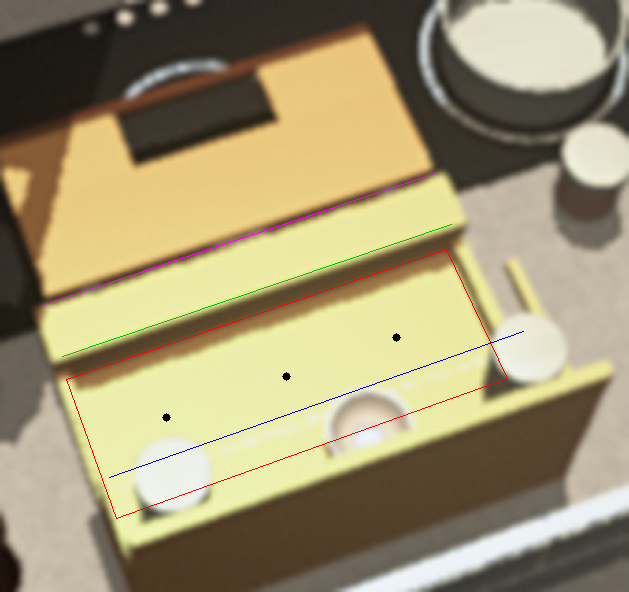

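>>> servo_tool:
  targets:
    - [[0,0,0],-0.143]
    - [[0,0,0],-0.143]
    - [[0,0,0],-0.143]
    - [[0,0,0],-0.143]
    - [[0,0,0],-0.143]
    - [[0,0,0],-0.143]
    - [[0,0,0],-0.143]
    - [[0,0,0],-0.14]
    - [[0,25,16],0]
    - [[0,25,16],0]

```text
time_s: 33.5
tool_pos: [0.6112, -0.199, 0.1931]
eef_rot: [-24.0, 85.9, -21.0]
force: [-1.1, -0.3, -2.1]
gripper_width: 0.63
```

```bash
python3 -c "
from h import *
plan((.670,-.12,.0592),90)
"
```

```text
t 33.5 tcp [ 0.6112 -0.199   0.1931] grasp [ 0.61   -0.1986  0.212 ] ty yaw 92.89 tilt x [ 0.0671 -0.0257 -0.9974] F [-1.1 -0.3 -2.1] w 0.63 j [ -20.    0.   91.   -0.   85. -113.]
turn rad 0.05
shift mm after turn [154.4  82.5  49.8]  world d [  60.    78.6 -152.8]
```

>>> servo_tool:
  targets:
    - [[8,21,12.5],0.05]
    - [[8,21,12.5],0]
    - [[8,21,12.5],0]
    - [[8,20,12.5],0]
    - [[18,0,0],0]
    - [[20,0,0],0]
    - [[20,0,0],0]
    - [[18,0,0],0]
    - [[12,0,0],0]
    - [[6,0,0],0]

```text
time_s: 34.5
tool_pos: [0.67, -0.1129, 0.0639]
eef_rot: [-21.1, 85.9, -20.9]
force: [-0.9, 0.8, -3.3]
gripper_width: 0.626
```

```bash
python3 -c "
from h import *
plan((.670,-.12,.0592),90)
s=capture('scene');cv2.imwrite('pics/vs.png',s)
cv2.imwrite('pics/v.png',cv2.resize(s[200:340,200:350],None,fx=4,fy=4))
"
```

```text
t 34.5 tcp [ 0.67   -0.1129  0.0639] grasp [ 0.6687 -0.1124  0.0828] ty yaw 90.09 tilt x [ 0.0661 -0.0253 -0.9975] F [-0.9  0.8 -3.3] w 0.626 j [ -11.    9.   94.   -1.   73. -101.]
turn rad 0.002
shift mm after turn [23.8 -7.  -0.3]  world d [  1.3  -7.6 -23.6]
```

View pics/v.png

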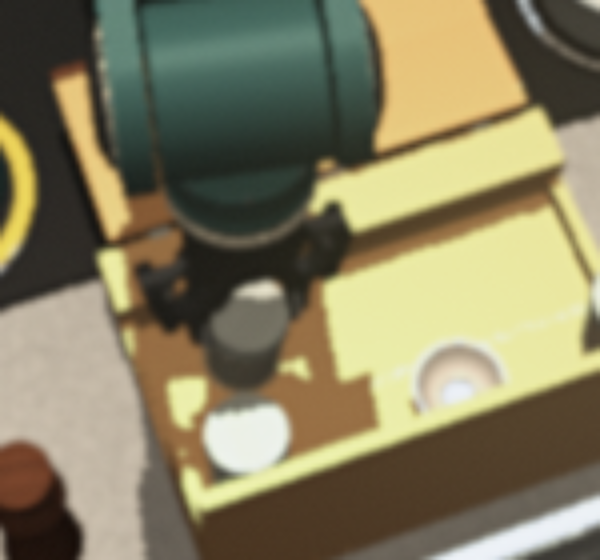

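>>> servo_tool:
  targets:
    - [[4,-3,0],0]
    - [[4,-4,0],0]
    - [[3,0,0],0]
    - [[3,0,0],0]
    - [[2,0,0],0]
    - [[2,0,0],0]
    - [[2,0,0],0]
    - [[1,0,0],0]
    - [[1,0,0],0]
    - [[1,0,0],0]

```text
time_s: 35.55
tool_pos: [0.6729, -0.1218, 0.0422]
eef_rot: [-20.6, 85.7, -20.5]
force: [1.0, -0.4, 5.0]
gripper_width: 0.629
```

```bash
python3 -c "
from h import *
plan((.670,-.12,.0592),90)
"
```

```text
t 35.55 tcp [ 0.6729 -0.1218  0.0422] grasp [ 0.6716 -0.1213  0.0612] ty yaw 90.07 tilt x [ 0.0699 -0.0261 -0.9972] F [ 1.  -0.4  5. ] w 0.629 j [ -12.   10.   95.   -1.   71. -102.]
turn rad 0.001
shift mm after turn [ 1.8  1.3 -1.7]  world d [-1.6  1.3 -2. ]
```

>>> servo_tool:
  targets:
    - [[1,0,0],0]
    - [[1,0,0],0]
    - [[1,0,0],0]
    - [[0,0,0],0]
    - [[0,0,0],0]
    - [[0,0,0],0]
    - [[0,0,0],0]
    - [[0,0,0],0]
    - [[0,0,0],0]
    - [[0,0,0],0]

```text
time_s: 36.55
tool_pos: [0.6748, -0.1218, 0.0424]
eef_rot: [-19.6, 85.5, -19.5]
force: [-0.6, 0.3, 0.2]
gripper_width: 0.625
```

>>> servo_tool:
  targets:
    - [[0,0,0],0]
    - [[0,0,0],0]
    - [[0,0,0],0]
    - [[0,0,0],0]
    - [[-5,0,0],0]
    - [[-10,0,0],0]
    - [[-20,0,0],0]
    - [[-30,0,0],0]
    - [[-40,0,0],0]
    - [[-40,0,0],0]
  hand: 76

```text
time_s: 37.55
tool_pos: [0.6614, -0.1174, 0.1886]
eef_rot: [-20.5, 85.9, -20.4]
force: [0.8, 0.0, 0.4]
gripper_width: 0.76
```

```bash
python3 -c "
from h import *
plan((.5977,-.380,.15),90)
s=capture('scene');cv2.imwrite('pics/ws.png',s);t=capture('top')
cv2.imwrite('pics/w.png',np.hstack([cv2.resize(s[200:350,120:320],None,fx=3.5,fy=3.5)[:,:500],cv2.resize(t[90:210,230:330],None,fx=3,fy=4)]) if 0 else cv2.resize(s[200:350,120:320],None,fx=3.5,fy=3.5))
jarspots(t,s)
"
```

```text
t 37.55 tcp [ 0.6614 -0.1174  0.1886] grasp [ 0.6602 -0.1169  0.2076] ty yaw 90.07 tilt x [ 0.0667 -0.0248 -0.9975] F [0.8 0.  0.4] w 0.76 j [ -12.    4.   87.   -1.   85. -102.]
turn rad 0.001
shift mm after turn [  59.8 -261.6  -66.6]  world d [ -62.5 -263.1  -57.6]
px 306.8 161.0 r 7.725 [ 0.6672 -0.1242] hsv [ 24.  29. 169.] scene [257. 284.]
px 192.2 179.5 r 8.725 [0.607  0.2556] hsv [ 24.  28. 189.] scene [377. 222.]
px 383.8 181.2 r 7.925 [ 0.5969 -0.3802] hsv [ 24.  28. 186.] scene [156. 293.]
```

View pics/w.png

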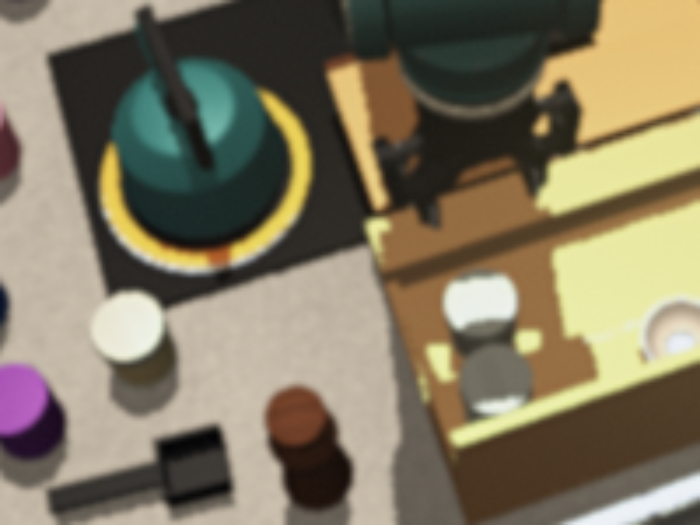

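>>> servo_tool:
  targets:
    - [[0,-32,-8],0]
    - [[0,-38,-9],0]
    - [[0,-38,-9],0]
    - [[0,-38,-9],0]
    - [[0,-38,-9],0]
    - [[3,-38,-9],0]
    - [[6,-30,-9],0]
    - [[10,-10,-4],0]
    - [[12,0,0],0]
    - [[12,0,0],0]
  hand: 82

```text
time_s: 38.65
tool_pos: [0.6007, -0.3891, 0.1617]
eef_rot: [-19.5, 84.7, -19.2]
force: [-0.1, 0.6, -0.1]
gripper_width: 0.821
```

```bash
python3 -c "
from h import *
plan((.597,-.3805,.047),90)
s=capture('scene')
cv2.imwrite('pics/x.png',cv2.resize(s[200:350,100:300],None,fx=3.5,fy=3.5))
"
```

```text
t 38.65 tcp [ 0.6007 -0.3891  0.1617] grasp [ 0.5991 -0.3885  0.1806] ty yaw 90.23 tilt x [ 0.0872 -0.0303 -0.9957] F [-0.1  0.6 -0.1] w 0.821 j [ -36.    9.   84.    2.   81. -126.]
turn rad 0.004
shift mm after turn [132.7  12.1 -13.7]  world d [  -2.1    8.  -133.6]
```

View pics/x.png

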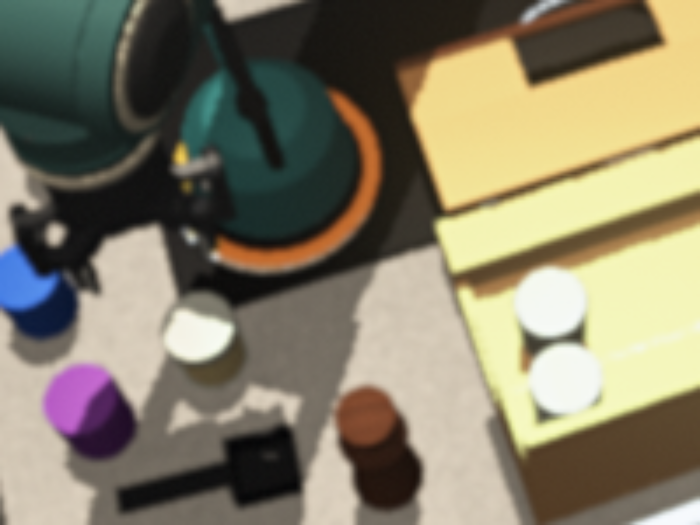

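>>> servo_tool:
  targets:
    - [[5,6,-7],0]
    - [[10,6,-7],0]
    - [[18,0,0],0]
    - [[20,0,0],0]
    - [[20,0,0],0]
    - [[18,0,0],0]
    - [[14,0,0],0]
    - [[10,0,0],0]
    - [[6,0,0],0]
    - [[3,0,0],0]

```text
time_s: 39.7
tool_pos: [0.6074, -0.3785, 0.0382]
eef_rot: [-25.4, 83.6, -24.5]
force: [-2.6, -1.7, 11.4]
gripper_width: 0.815
```

```bash
python3 -c "
from h import *
plan((.597,-.3805,.047),90)
s=capture('scene')
cv2.imwrite('pics/x2.png',cv2.resize(s[200:350,100:300],None,fx=3.5,fy=3.5))
"
```

```text
t 39.7 tcp [ 0.6074 -0.3785  0.0382] grasp [ 0.6055 -0.3776  0.0571] ty yaw 90.79 tilt x [ 0.1009 -0.046  -0.9938] F [-2.6 -1.7 11.4] w 0.815 j [ -34.   13.   92.    1.   69. -126.]
turn rad 0.014
shift mm after turn [ 9.3 -2.4 -9.4]  world d [ -8.5  -2.9 -10.1]
```

View pics/x2.png

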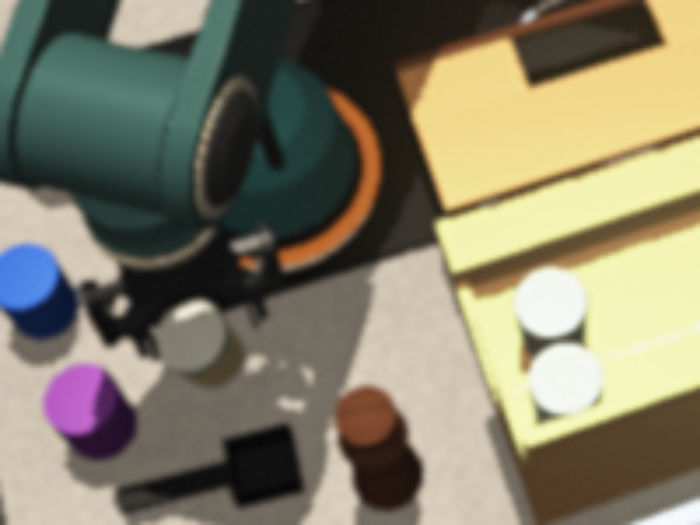

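>>> servo_tool:
  targets:
    - [[-4,0,0],0]
    - [[-8,0,0],0]
    - [[-15,0,0],0]
    - [[-20,0,0],0]
    - [[-20,0,0],0]
    - [[-20,0,0],0]
    - [[-10,0,0],0]
    - [[0,0,0],0]
    - [[0,0,0],0]
    - [[0,0,0],0]

```text
time_s: 40.75
tool_pos: [0.5981, -0.3719, 0.1407]
eef_rot: [-25.1, 83.6, -24.0]
force: [0.5, -0.5, -0.1]
gripper_width: 0.815
```

```bash
python3 -c "
from h import *
plan((.597,-.3805,.047),90)
s=capture('scene');t=capture('top')
cv2.imwrite('pics/y1.png',cv2.resize(s[200:350,100:300],None,fx=3.5,fy=3.5))
cv2.imwrite('pics/y2.png',cv2.resize(t[150:300,280:480],None,fx=3.5,fy=3.5))
jarspots(t,s)
"
```

```text
t 40.75 tcp [ 0.5981 -0.3719  0.1407] grasp [ 0.5961 -0.371   0.1596] ty yaw 90.91 tilt x [ 0.1017 -0.0453 -0.9938] F [ 0.5 -0.5 -0.1] w 0.815 j [ -34.    8.   88.    1.   78. -126.]
turn rad 0.016
shift mm after turn [112.4  -4.3 -10.6]  world d [   0.9   -9.5 -112.6]
px 192.8 180.0 r 8.0 [0.6053 0.254 ] hsv [ 24.  26. 198.] scene [376. 222.]
px 306.5 161.5 r 7.35 [ 0.6655 -0.1233] hsv [ 24.  27. 196.] scene [258. 284.]
px 182.8 230.0 r 10.575 [0.4406 0.2843] hsv [ 25.  25. 203.] scene [361. 173.]
```

View pics/y1.png

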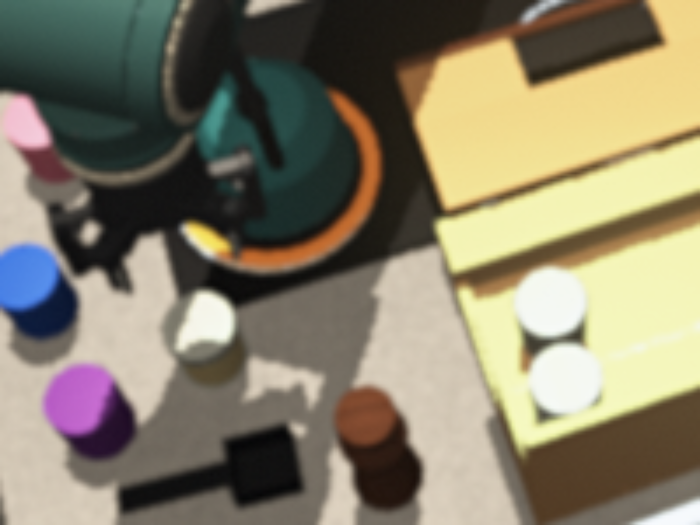

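View pics/y2.png

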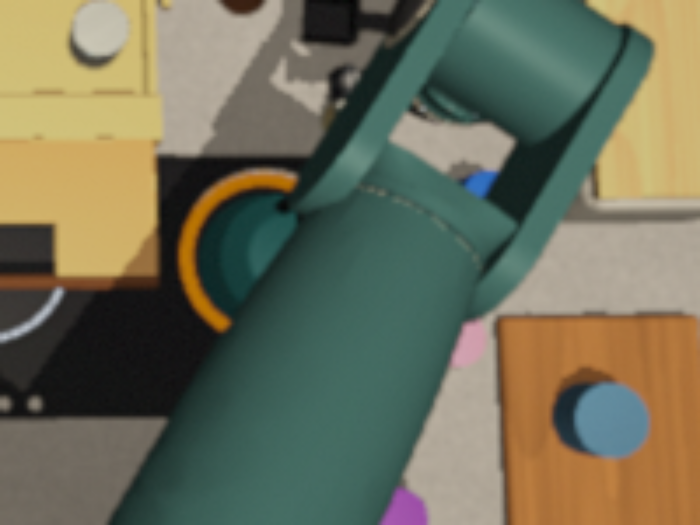

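```bash
python3 -c "
from h import *
st,p,Rm=tool()
for d in(0,.013,.019,.073): 
  q=p-Rm[:,0]*d
  print(d,proj('scene',q), [proj('scene',q+Rm[:,1]*s*.04) for s in(-1,1)])
s=capture('scene')
c=cv2.resize(s[230:310,100:220],None,fx=6,fy=6,interpolation=cv2.INTER_CUBIC)
c=(255*(c/255.)**.5).astype(np.uint8)
for d in(0,.019):
  for k in(-1,0,1):
    q=(proj('scene',p-Rm[:,0]*d+Rm[:,1]*k*.035)-[100,230]+.5)*6
    cv2.circle(c,tuple(q.astype(int)),3,(0,0,255),-1)
cv2.imwrite('pics/z1.png',c)
"
```

```text
0 [153.92744142 281.7904818 ] [array([138.05178396, 286.97068916]), array([169.57679559, 276.68411692])]
0.013 [152.95346524 279.25805845] [array([136.93835133, 284.46299006]), array([168.73841204, 274.12793144])]
0.019 [152.49847914 278.07505475] [array([136.41817346, 283.29143325]), array([168.34680096, 272.93393076])]
0.073 [148.24096732 267.00515124] [array([131.54922276, 272.32546817]), array([164.68336368, 261.76431142])]
```

View pics/z1.png

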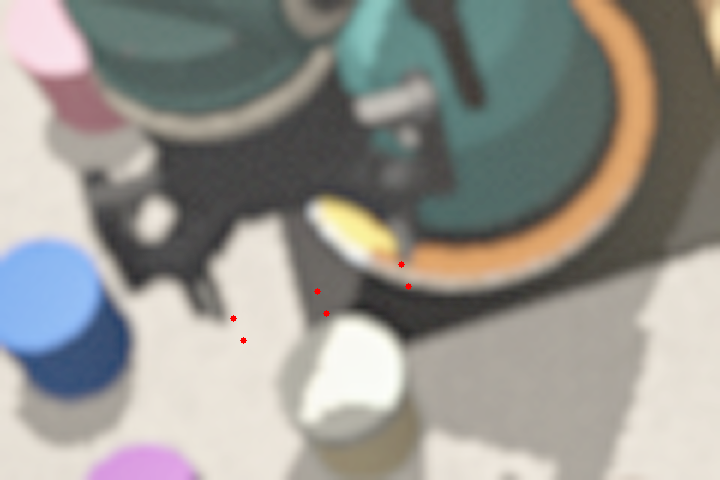

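```bash
python3 -c "
from h import *
print('jar',onz('scene',158.3,292.5,.07),'pre',onz('scene',156.3,293.2,.07))
print('purple',onz('top',410,175,.07),onz('scene',124.5,311,.07))
plan((.598,-.379,.06),90)
"
```

```text
jar [ 0.59803889 -0.37508029  0.07      ] pre [ 0.59810975 -0.38044341  0.07      ]
purple [ 0.61747293 -0.46958524  0.07      ] [ 0.61696093 -0.46842159  0.07      ]
t 40.9 tcp [ 0.5979 -0.3719  0.1405] grasp [ 0.596  -0.3711  0.1594] ty yaw 90.9 tilt x [ 0.1012 -0.0451 -0.9938] F [-0.5 -0.3  0.6] w 0.818 j [ -34.    8.   88.    1.   78. -126.]
turn rad 0.016
shift mm after turn [99.3 -3.4 -8.1]  world d [  2.   -7.9 -99.4]
```

>>> servo_tool:
  targets:
    - [[8,-1,-4],0.01]
    - [[12,0,-4],0]
    - [[12,0,-2],0]
    - [[12,0,0],0]
    - [[12,0,0],0]
    - [[12,0,0],0]
    - [[12,0,0],0]
    - [[12,0,0],0]
    - [[10,0,0],0]
    - [[8,0,0],0]
  hand: 100

```text
time_s: 41.9
tool_pos: [0.5982, -0.3779, 0.0178]
eef_rot: [-24.1, 83.8, -23.7]
force: [-0.0, 0.1, -0.7]
gripper_width: 1.0
```

```bash
python3 -c "
from h import *
plan((.598,-.3745,.047),90)
s=capture('scene')
cv2.imwrite('pics/x3.png',cv2.resize(s[230:330,100:220],None,fx=5,fy=5))
"
```

```text
t 41.9 tcp [ 0.5982 -0.3779  0.0178] grasp [ 0.5963 -0.3771  0.0367] ty yaw 90.28 tilt x [ 0.0985 -0.0432 -0.9942] F [-0.   0.1 -0.7] w 1.0 j [ -35.   13.   94.    1.   67. -126.]
turn rad 0.005
shift mm after turn [-10.2   2.1   2.7]  world d [ 1.7  2.6 10.3]
```

View pics/x3.png

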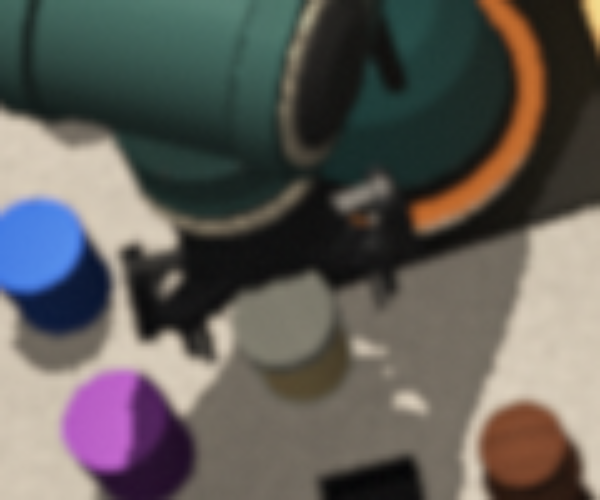

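>>> servo_tool:
  targets:
    - [[-4,2,2],0.005]
    - [[0,0,0],0]
    - [[0,0,0],0]
    - [[0,0,0],0]
    - [[0,0,0],0]
    - [[0,0,0],0]
    - [[0,0,0],0]
    - [[0,0,0],0]
    - [[0,0,0],0]
    - [[0,0,0],0]
  hand: 40
  grip_force: 35

```text
time_s: 42.95
tool_pos: [0.5998, -0.3754, 0.022]
eef_rot: [-23.8, 83.8, -23.7]
force: [-0.2, 0.1, -2.0]
gripper_width: 0.633
```

```bash
python3 -c "
from h import *
plan((.67,-.0255,.2),90)
"
```

```text
t 42.95 tcp [ 0.5998 -0.3754  0.022 ] grasp [ 0.5979 -0.3746  0.0408] ty yaw 89.97 tilt x [ 0.0982 -0.043  -0.9942] F [-0.2  0.1 -2. ] w 0.633 j [ -35.   13.   94.    1.   68. -125.]
turn rad -0.001
shift mm after turn [-166.2  341.9   88.8]  world d [ 72.1 349.1 159.2]
```

>>> servo_tool:
  targets:
    - [[-5,0,0],0]
    - [[-10,0,0],0]
    - [[-15,0,0],0]
    - [[-20,0,0],0]
    - [[-20,0,0],0]
    - [[-20,0,0],0]
    - [[-20,0,0],0]
    - [[-20,0,0],0]
    - [[-18,10,3],0]
    - [[-14,18,5],0]

```text
time_s: 43.95
tool_pos: [0.5898, -0.3404, 0.1986]
eef_rot: [-24.3, 83.6, -24.4]
force: [0.8, -0.3, -1.6]
gripper_width: 0.632
```

>>> servo_tool:
  targets:
    - [[0,25,7],0]
    - [[0,28,7],0]
    - [[0,28,7],0]
    - [[0,28,7],0]
    - [[0,28,7],0]
    - [[0,28,7],0]
    - [[0,28,7],0]
    - [[0,28,7],0]
    - [[0,28,7],0]
    - [[0,25,7],0]

```text
time_s: 44.95
tool_pos: [0.6614, -0.0478, 0.2074]
eef_rot: [-23.4, 82.9, -23.4]
force: [-0.0, -0.4, -1.9]
gripper_width: 0.629
```

```bash
python3 -c "
from h import *
plan((.67,-.0255,.0528),90)
"
```

```text
t 44.95 tcp [ 0.6614 -0.0478  0.2074] grasp [ 0.6592 -0.0469  0.2262] ty yaw 89.83 tilt x [ 0.113  -0.049  -0.9924] F [-0.  -0.4 -1.9] w 0.629 j [ -5.   1.  89.  -2.  83. -95.]
turn rad -0.003
shift mm after turn [172.3  29.9  -8.7]  world d [  10.8   21.4 -173.4]
```

>>> servo_tool:
  targets:
    - [[6,15,-4],0]
    - [[12,15,-5],0]
    - [[16,0,0],0]
    - [[18,0,0],0]
    - [[18,0,0],0]
    - [[18,0,0],0]
    - [[18,0,0],0]
    - [[16,0,0],0]
    - [[12,0,0],0]
    - [[8,0,0],0]

```text
time_s: 45.95
tool_pos: [0.6642, -0.0213, 0.0534]
eef_rot: [-23.9, 83.0, -23.8]
force: [-0.7, 0.0, -2.1]
gripper_width: 0.632
```

```bash
python3 -c "
from h import *
plan((.67,-.0255,.0528),90)
s=capture('scene')
cv2.imwrite('pics/x4.png',cv2.resize(s[200:340,200:350],None,fx=4,fy=4))
"
```

```text
t 45.95 tcp [ 0.6642 -0.0213  0.0534] grasp [ 0.6621 -0.0204  0.0722] ty yaw 89.91 tilt x [ 0.1116 -0.0493 -0.9925] F [-0.7  0.  -2.1] w 0.632 j [ -3.   6.  98.  -3.  69. -92.]
turn rad -0.002
shift mm after turn [20.4 -4.1  5.7]  world d [  7.9  -5.1 -19.4]
```

View pics/x4.png

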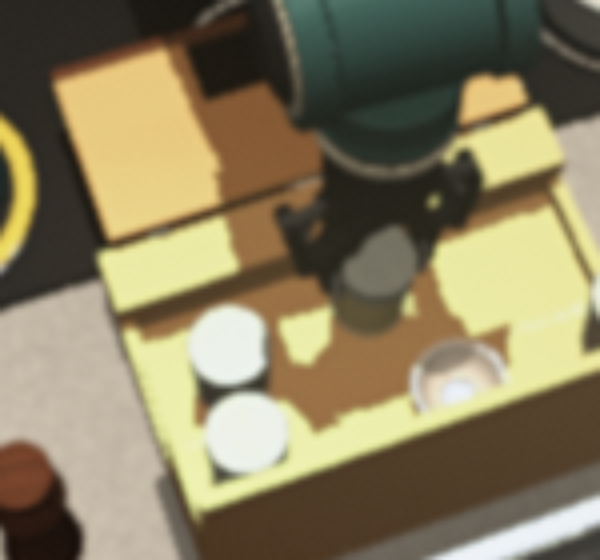

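>>> servo_tool:
  targets:
    - [[4,-2,3],0]
    - [[3,-2,3],0]
    - [[3,0,0],0]
    - [[3,0,0],0]
    - [[2,0,0],0]
    - [[2,0,0],0]
    - [[2,0,0],0]
    - [[1,0,0],0]
    - [[1,0,0],0]
    - [[1,0,0],0]

```text
time_s: 47.0
tool_pos: [0.6749, -0.027, 0.0332]
eef_rot: [-23.3, 82.8, -23.2]
force: [-2.4, -0.3, 10.0]
gripper_width: 0.634
```

```bash
python3 -c "
from h import *
plan((.67,-.0255,.0528),90)
"
```

```text
t 47.0 tcp [ 0.6749 -0.027   0.0332] grasp [ 0.6727 -0.026   0.0521] ty yaw 89.91 tilt x [ 0.1155 -0.0496 -0.9921] F [-2.4 -0.3 10. ] w 0.634 j [ -3.   8.  98.  -3.  67. -92.]
turn rad -0.002
shift mm after turn [-1.1  0.5 -2.6]  world d [-2.7  0.5  0.7]
```

>>> servo_tool:
  targets:
    - [[0,0,0],0]
    - [[0,0,0],0]
    - [[0,0,0],0]
    - [[0,0,0],0]
    - [[-5,0,0],0]
    - [[-10,0,0],0]
    - [[-20,0,0],0]
    - [[-25,0,0],0]
    - [[-30,0,0],0]
    - [[-30,0,0],0]
  hand: 77

```text
time_s: 48.0
tool_pos: [0.6588, -0.0207, 0.1554]
eef_rot: [-24.2, 83.1, -24.1]
force: [-0.5, -1.0, -0.0]
gripper_width: 0.772
```

```bash
python3 -c "
from h import *
s=capture('scene');t=capture('top')
cv2.imwrite('pics/x5.png',cv2.resize(s[180:350,200:400],None,fx=3.5,fy=3.5))
jarspots(t,s)
plan((.606,.254,.20),90)
"
```

```text
px 192.8 180.0 r 8.1 [0.6053 0.254 ] hsv [ 24.  28. 189.] scene [376. 222.]
t 48.1 tcp [ 0.6606 -0.0207  0.1597] grasp [ 0.6584 -0.0197  0.1785] ty yaw 89.9 tilt x [ 0.1174 -0.0497 -0.9918] F [-0.5  1.  -0.1] w 0.769 j [ -3.   1.  93.  -3.  79. -93.]
turn rad -0.002
shift mm after turn [-41.  272.3 -47.9]  world d [-52.4 273.7  21.5]
```

View pics/x5.png

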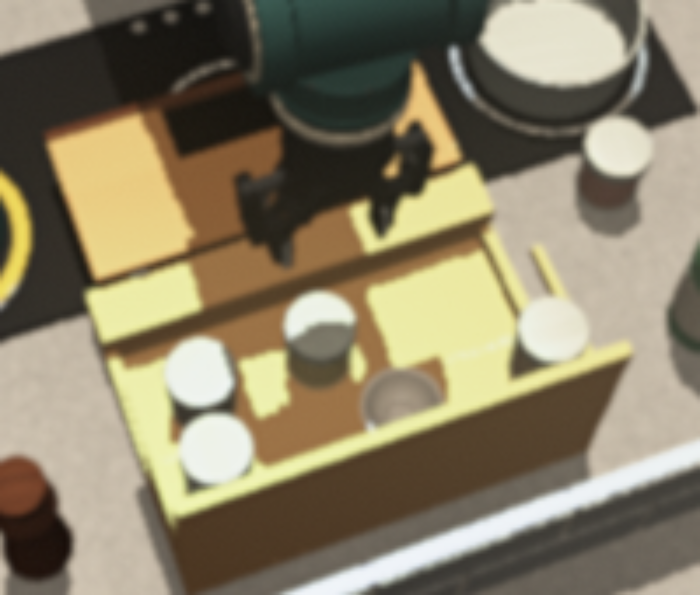

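>>> servo_tool:
  targets:
    - [[-10,15,-3],0]
    - [[-10,25,-5],0]
    - [[-5,28,-6],0]
    - [[0,28,-6],0]
    - [[0,28,-6],0]
    - [[0,28,-6],0]
    - [[0,28,-6],0]
    - [[0,28,-6],0]
    - [[0,28,-4],0]
    - [[0,20,0],0]
  hand: 100

```text
time_s: 49.1
tool_pos: [0.6041, 0.2499, 0.1703]
eef_rot: [-22.5, 82.7, -22.6]
force: [0.0, 0.0, -0.4]
gripper_width: 0.997
```

```bash
python3 -c "
from h import *
s=capture('scene');t=capture('top')
cv2.imwrite('pics/x6.png',cv2.resize(s[140:290,300:450],None,fx=4,fy=4))
plan((.606,.254,.045),90)
"
```

```text
t 49.2 tcp [0.6043 0.2504 0.17  ] grasp [0.602  0.2513 0.1889] ty yaw 89.84 tilt x [ 0.1175 -0.0488 -0.9919] F [ 0.  -0.   0.2] w 1.001 j [ 23.   1.  92.  -5.  82. -67.]
turn rad -0.003
shift mm after turn [143.    9.7 -12.9]  world d [   4.     2.7 -143.9]
```

View pics/x6.png

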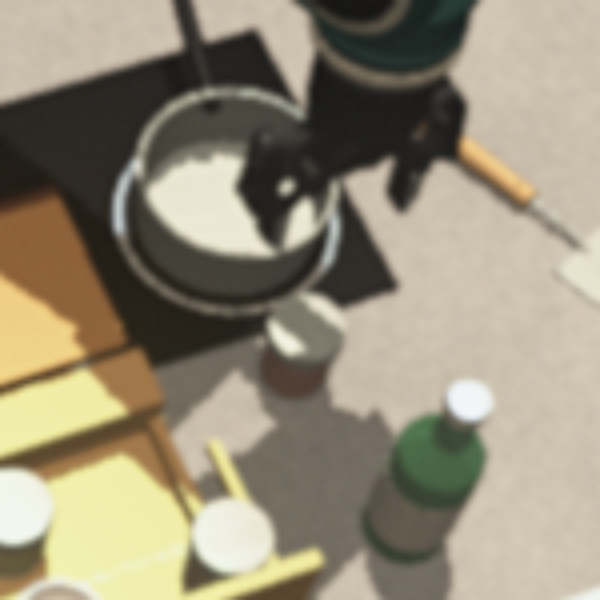

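>>> servo_tool:
  targets:
    - [[8,5,-6],0]
    - [[12,4,-6],0]
    - [[14,0,0],0]
    - [[16,0,0],0]
    - [[16,0,0],0]
    - [[16,0,0],0]
    - [[16,0,0],0]
    - [[15,0,0],0]
    - [[12,0,0],0]
    - [[8,0,0],0]

```text
time_s: 50.2
tool_pos: [0.607, 0.2504, 0.023]
eef_rot: [-23.5, 82.8, -23.7]
force: [-0.6, 0.3, 0.2]
gripper_width: 0.997
```

```bash
python3 -c "
from h import *
s=capture('scene')
cv2.imwrite('pics/x7.png',cv2.resize(s[160:260,320:430],None,fx=5,fy=5))
plan((.606,.254,.042),90)
"
```

```text
t 50.25 tcp [0.6065 0.2502 0.0218] grasp [0.6043 0.2511 0.0406] ty yaw 89.71 tilt x [ 0.1136 -0.0509 -0.9922] F [-0.4 -0.5 -1.8] w 0.998 j [ 23.   8. 100.  -6.  68. -65.]
turn rad -0.005
shift mm after turn [-1.3  2.8  1.8]  world d [1.7 2.9 1.4]
```

View pics/x7.png

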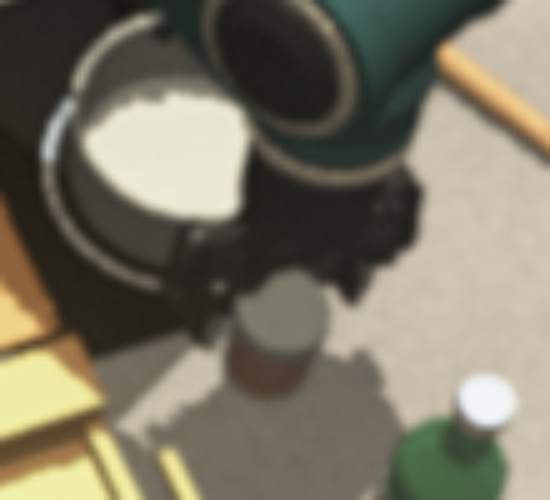

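Straddling the third jar (grasp height 41 mm). Close.

>>> servo_tool:
  targets:
    - [[0,2,2],-0.005]
    - [[0,0,0],0]
    - [[0,0,0],0]
    - [[0,0,0],0]
    - [[0,0,0],0]
    - [[0,0,0],0]
    - [[0,0,0],0]
    - [[0,0,0],0]
    - [[0,0,0],0]
    - [[0,0,0],0]
  hand: 40
  grip_force: 35

```text
time_s: 51.25
tool_pos: [0.6093, 0.2529, 0.0238]
eef_rot: [-23.6, 82.8, -23.4]
force: [0.0, -0.8, -1.6]
gripper_width: 0.631
```

```bash
python3 -c "
from h import *
plan((.67,.068,.2),90)
"
```

```text
t 51.25 tcp [0.6093 0.2529 0.0238] grasp [0.6071 0.2538 0.0427] ty yaw 90.04 tilt x [ 0.1157 -0.05   -0.992 ] F [ 0.  -0.8 -1.6] w 0.631 j [ 23.   8.  99.  -6.  68. -66.]
turn rad 0.001
shift mm after turn [-139.5 -193.5   79.5]  world d [  62.9 -185.8  157.3]
```

>>> servo_tool:
  targets:
    - [[-5,0,0],0]
    - [[-10,0,0],0]
    - [[-18,0,0],0]
    - [[-20,0,0],0]
    - [[-20,0,0],0]
    - [[-20,0,0],0]
    - [[-20,-8,3],0]
    - [[-18,-15,6],0]
    - [[-10,-22,9],0]
    - [[0,-25,10],0]

```text
time_s: 52.25
tool_pos: [0.6192, 0.1915, 0.184]
eef_rot: [-22.3, 82.6, -21.9]
force: [0.6, 0.2, -1.8]
gripper_width: 0.631
```

>>> servo_tool:
  targets:
    - [[0,-28,11],0]
    - [[0,-28,11],0]
    - [[0,-28,11],0]
    - [[0,-28,11],0]
    - [[0,-10,5],0]
    - [[0,0,0],0]
    - [[0,0,0],0]
    - [[0,0,0],0]
    - [[0,0,0],0]
    - [[0,0,0],0]

```text
time_s: 53.25
tool_pos: [0.6693, 0.0666, 0.2045]
eef_rot: [-20.6, 82.3, -20.1]
force: [0.4, 0.7, -2.0]
gripper_width: 0.634
```

```bash
python3 -c "
from h import *
plan((.67,.068,.0547),90)
t=capture('top')
cv2.imwrite('pics/x8.png',cv2.resize(t[90:210,200:360],None,fx=4,fy=4))
"
```

```text
t 53.25 tcp [0.6693 0.0666 0.2045] grasp [0.6669 0.0675 0.2234] ty yaw 90.3 tilt x [ 0.1258 -0.0461 -0.991 ] F [ 0.4  0.7 -2. ] w 0.634 j [  5.   2.  88.  -3.  83. -85.]
turn rad 0.005
shift mm after turn [167.5   8.4 -18.1]  world d [   3.1    0.5 -168.7]
```

View pics/x8.png

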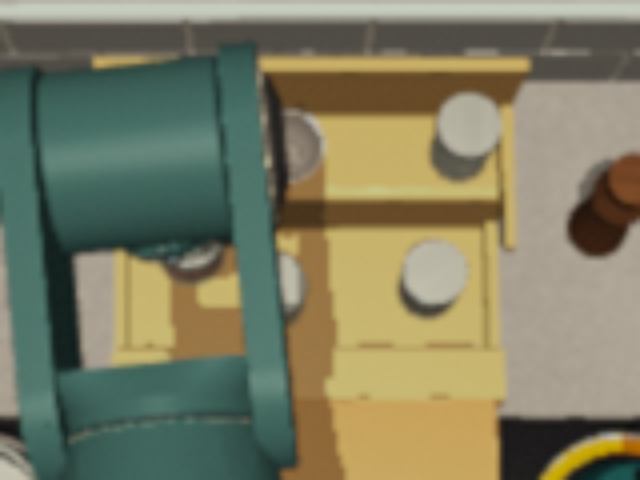

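>>> servo_tool:
  targets:
    - [[8,4,-9],0.005]
    - [[14,4,-9],0]
    - [[18,0,0],0]
    - [[18,0,0],0]
    - [[18,0,0],0]
    - [[18,0,0],0]
    - [[18,0,0],0]
    - [[14,0,0],0]
    - [[10,0,0],0]
    - [[6,0,0],0]

```text
time_s: 54.3
tool_pos: [0.6634, 0.072, 0.0512]
eef_rot: [-20.1, 82.4, -19.9]
force: [-0.2, 0.3, -0.8]
gripper_width: 0.631
```

```bash
python3 -c "
from h import *
plan((.67,.068,.0547),90)
s=capture('scene')
cv2.imwrite('pics/x9.png',cv2.resize(s[180:330,220:390],None,fx=4,fy=4))
"
```

```text
t 54.3 tcp [0.6634 0.072  0.0512] grasp [0.6611 0.0728 0.07  ] ty yaw 90.06 tilt x [ 0.1243 -0.045  -0.9912] F [-0.2  0.3 -0.8] w 0.631 j [  6.   6.  98.  -3.  69. -84.]
turn rad 0.001
shift mm after turn [16.5 -4.1  6.9]  world d [  8.9  -4.8 -15.3]
```

View pics/x9.png

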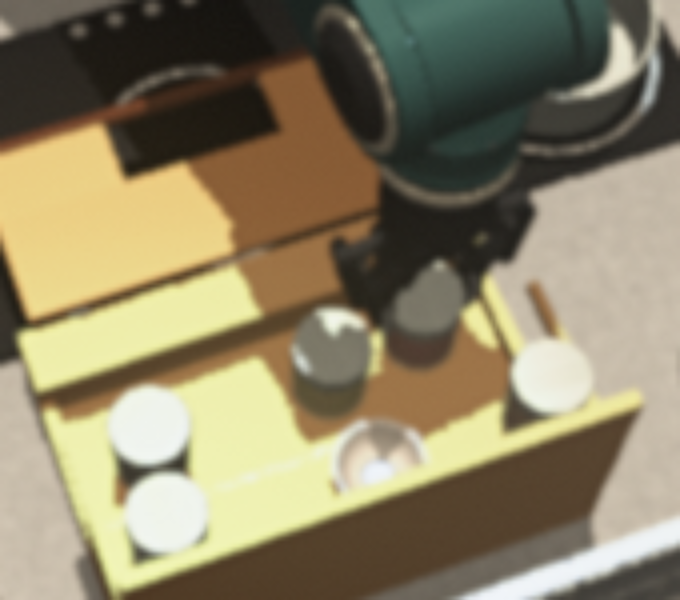

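>>> servo_tool:
  targets:
    - [[4,-2,3],0]
    - [[3,0,3],0]
    - [[3,0,1],0]
    - [[2,0,0],0]
    - [[2,0,0],0]
    - [[1.5,0,0],0]
    - [[1.5,0,0],0]
    - [[1,0,0],0]
    - [[1,0,0],0]
    - [[1,0,0],0]

```text
time_s: 55.35
tool_pos: [0.6826, 0.07, 0.0473]
eef_rot: [-16.5, 81.2, -16.3]
force: [0.3, -0.0, -1.5]
gripper_width: 0.635
```

```bash
python3 -c "
from h import *
plan((.67,.070,.0547),90)
"
```

```text
t 55.35 tcp [0.6826 0.07   0.0473] grasp [0.6798 0.0708 0.0661] ty yaw 90.02 tilt x [ 0.1463 -0.0426 -0.9883] F [ 0.3 -0.  -1.5] w 0.635 j [  5.   8.  97.  -3.  67. -84.]
turn rad 0.0
shift mm after turn [  9.9  -0.3 -11.4]  world d [ -9.8  -0.8 -11.4]
```

```bash
python3 -c "
from h import *
s=capture('scene');t=capture('top')
cv2.imwrite('pics/xa.png',cv2.resize(s[150:330,200:400],None,fx=3.3,fy=3.3))
cv2.imwrite('pics/xb.png',cv2.resize(t[90:290,180:380],None,fx=3,fy=3))
st=state();print(st['joint_efforts'],st['joint_positions'],st['tool_pos'],st['wrist_torque'])
"
```

```text
[ 3.45519729e-03 -7.32079625e+01 -6.14277649e+01 -2.95399390e-01
 -8.23790822e-01 -1.25701295e-03] [  5.17323447   7.85174777  96.95094697  -3.46381896  67.11316068
 -83.90302369] [0.68228645 0.06990483 0.04682568] [ 0.00276947  0.10776392 -0.07454032]
```

View pics/xa.png

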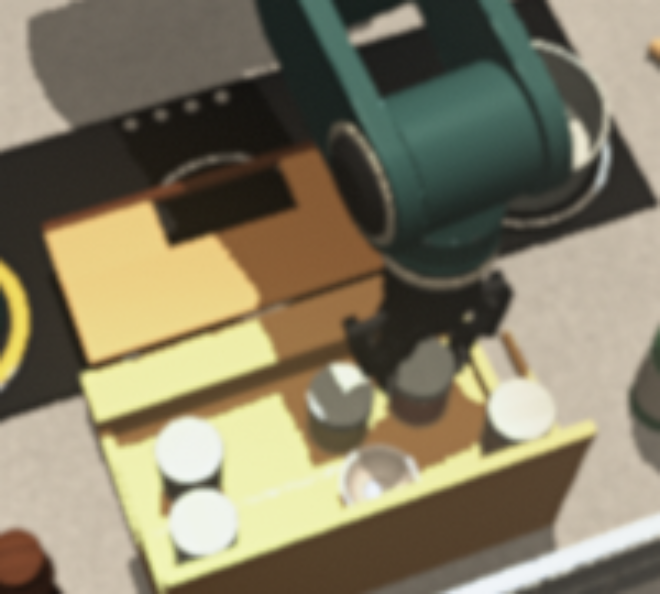

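View pics/xb.png

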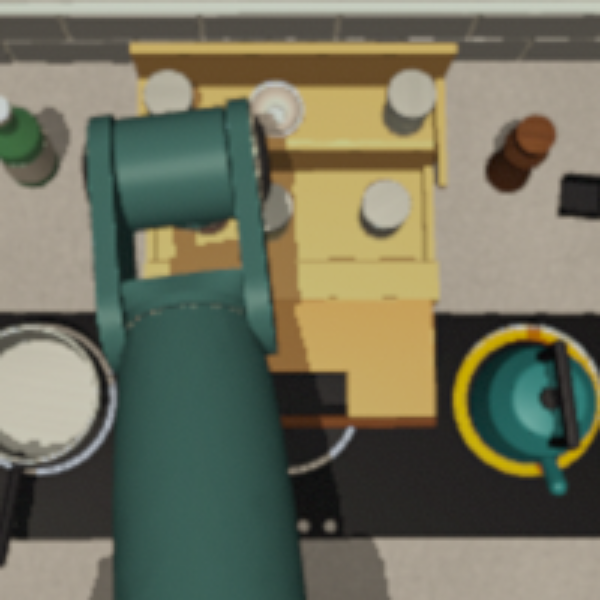

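>>> servo_tool:
  targets:
    - [[0,0,-4],0]
    - [[0,0,-4],0]
    - [[0,0,-4],0]
    - [[0,0,0],0]
    - [[0,0,0],0]
    - [[0,0,0],0]
    - [[0,0,0],0]
    - [[0,0,0],0]
    - [[0,0,0],0]
    - [[0,0,0],0]

```text
time_s: 56.45
tool_pos: [0.6688, 0.0697, 0.0439]
eef_rot: [-16.8, 81.4, -16.6]
force: [-0.1, 0.1, -1.9]
gripper_width: 0.636
```

```bash
python3 -c "
from h import *
plan((.67,.070,.0547),90)
"
```

```text
t 56.45 tcp [0.6688 0.0697 0.0439] grasp [0.6661 0.0705 0.0626] ty yaw 90.02 tilt x [ 0.144  -0.0429 -0.9886] F [-0.1  0.1 -1.9] w 0.636 j [  5.   6.  99.  -3.  67. -84.]
turn rad 0.0
shift mm after turn [ 8.4 -0.2  2.8]  world d [ 3.9 -0.5 -7.9]
```

>>> servo_tool:
  targets:
    - [[2,0,0],0]
    - [[2,0,0],0]
    - [[1.5,0,0],0]
    - [[1.5,0,0],0]
    - [[1,0,0],0]
    - [[1,0,0],0]
    - [[0,0,0],0]
    - [[0,0,0],0]
    - [[0,0,0],0]
    - [[0,0,0],0]

```text
time_s: 57.45
tool_pos: [0.6709, 0.0696, 0.0352]
eef_rot: [-16.4, 81.3, -16.2]
force: [-0.0, 0.5, 0.3]
gripper_width: 0.635
```

```bash
python3 -c "
from h import *
plan((.67,.070,.0547),90)
s=capture('scene')
cv2.imwrite('pics/xc.png',cv2.resize(s[210:310,270:380],None,fx=5,fy=5))
"
```

```text
t 57.45 tcp [0.6709 0.0696 0.0352] grasp [0.6682 0.0705 0.054 ] ty yaw 90.02 tilt x [ 0.1457 -0.0423 -0.9884] F [-0.   0.5  0.3] w 0.635 j [  5.   7.  99.  -3.  66. -84.]
turn rad 0.0
shift mm after turn [-0.4 -0.5  1.9]  world d [ 1.8 -0.5  0.7]
```

View pics/xc.png

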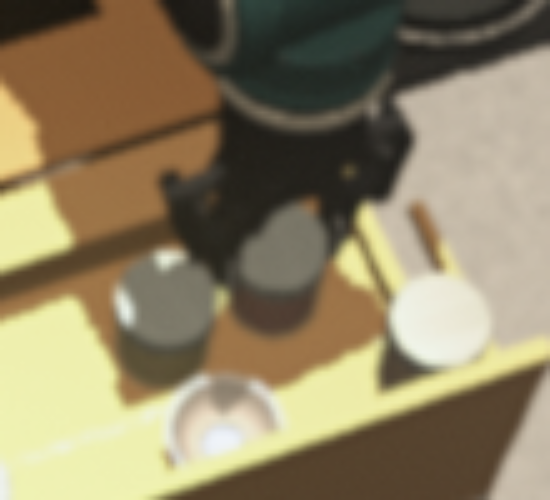

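```bash
python3 -c "
from h import *
print(onz('scene',304,270,.082),onz('scene',327,260,.082),onz('scene',327,260,.095))
"
```

```text
[0.67672685 0.004103   0.082     ] [0.67126343 0.07306219 0.082     ] [0.67637159 0.06964768 0.095     ]
```

>>> servo_tool:
  targets:
    - [[0,2.5,0],0]
    - [[0,2.5,0],0]
    - [[1,0,0],0]
    - [[1,0,0],0]
    - [[1,0,0],0]
    - [[0.5,0,0],0]
    - [[0,0,0],0]
    - [[0,0,0],0]
    - [[0,0,0],0]
    - [[0,0,0],0]

```text
time_s: 58.5
tool_pos: [0.6731, 0.0748, 0.035]
eef_rot: [-16.4, 81.0, -16.2]
force: [-2.0, -0.6, 2.3]
gripper_width: 0.631
```

```bash
python3 -c "
from h import *
plan((.67,.070,.0547),90)
"
```

```text
t 58.5 tcp [0.6731 0.0748 0.035 ] grasp [0.6703 0.0757 0.0538] ty yaw 90.04 tilt x [ 0.1503 -0.0436 -0.9877] F [-2.  -0.6  2.3] w 0.631 j [  6.   7.  99.  -4.  66. -83.]
turn rad 0.001
shift mm after turn [-0.7 -5.7 -0.2]  world d [-0.3 -5.7  0.9]
```

On the floor. Release with a small opening, then lift straight up slowly.

>>> servo_tool:
  targets:
    - [[0,0,0],0]
    - [[0,0,0],0]
    - [[0,0,0],0]
    - [[0,0,0],0]
    - [[-3,0,0],0]
    - [[-5,0,0],0]
    - [[-10,0,0],0]
    - [[-15,0,0],0]
    - [[-20,0,0],0]
    - [[-25,0,0],0]
  hand: 72

```text
time_s: 59.5
tool_pos: [0.6595, 0.0785, 0.114]
eef_rot: [-16.7, 81.2, -16.5]
force: [0.6, -0.7, 0.5]
gripper_width: 0.72
```

>>> servo_tool:
  targets:
    - [[-25,0,0],0]
    - [[-20,0,0],0]
    - [[0,-28,0],0.14]
    - [[0,0,0],0.14]
    - [[0,0,0],0.14]
    - [[0,0,0],0.14]
    - [[0,0,0],0.14]
    - [[0,0,0],0.14]
    - [[0,0,0],0.14]
    - [[0,0,0],0.14]

```text
time_s: 60.5
tool_pos: [0.6529, 0.0525, 0.1844]
eef_rot: [52.3, 80.1, -14.1]
force: [0.2, 0.2, -0.2]
gripper_width: 0.717
```

```bash
python3 -c "
from h import *
plan((.45,-.024,.2),0)
s=capture('scene');t=capture('top')
cv2.imwrite('pics/xd.png',cv2.resize(s[180:350,200:400],None,fx=3.5,fy=3.5))
cv2.imwrite('pics/xe.png',cv2.resize(t[90:250,200:400],None,fx=3.5,fy=3.5))
jarspots(t,s)
"
```

```text
t 60.5 tcp [0.6529 0.0525 0.1844] grasp [0.6498 0.0532 0.2031] ty yaw 24.09 tilt x [ 0.166  -0.0415 -0.9853] F [ 0.2  0.2 -0.2] w 0.717 j [  4.  -2.  94.  -3.  78. -20.]
turn rad 0.42
shift mm after turn [ -26.9 -197.2   79.2]  world d [-199.8  -77.2   -3.1]
px 306.5 161.8 r 7.2 [ 0.6646 -0.1233] hsv [ 24.  27. 187.] scene [257. 283.]
```

View pics/xd.png

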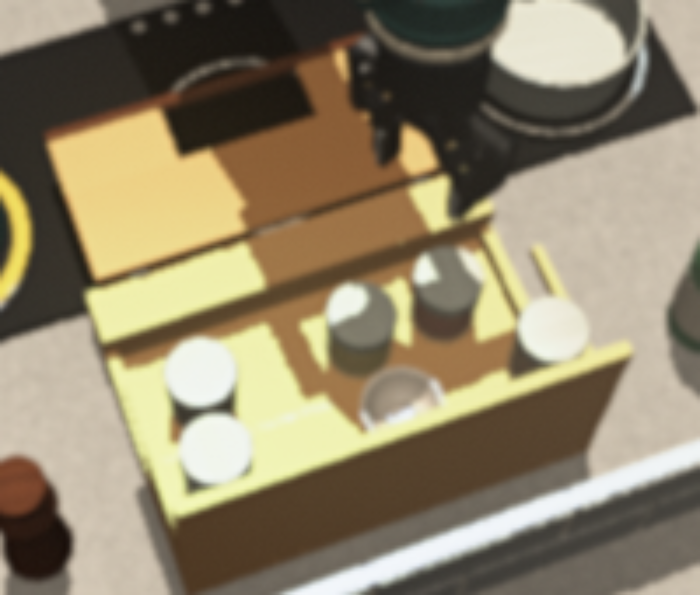

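View pics/xe.png

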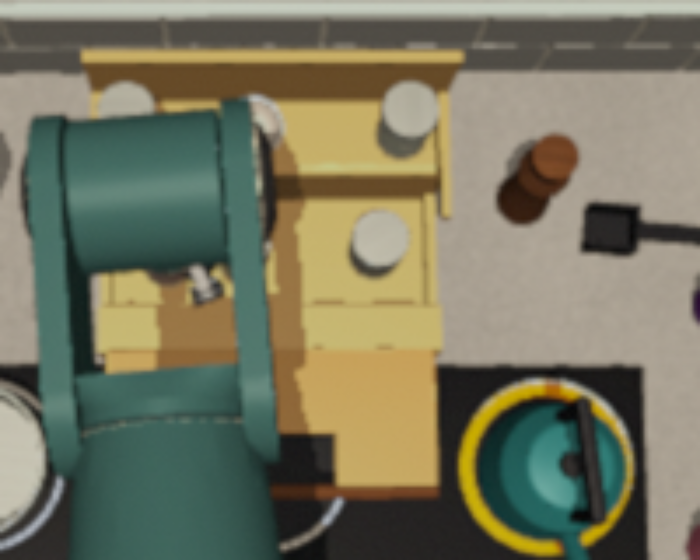

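>>> servo_tool:
  targets:
    - [[-3,0,0],0.14]
    - [[-3,0,0],0.14]
    - [[-3,0,0],0.14]
    - [[-3,-15,6],0]
    - [[-3,-22,9],0]
    - [[-3,-25,10],0]
    - [[-3,-25,10],0]
    - [[-3,-25,10],0]
    - [[-3,-25,10],0]
    - [[-3,-25,10],0]
  hand: 60

```text
time_s: 61.6
tool_pos: [0.4837, -0.0144, 0.1968]
eef_rot: [74.6, 79.8, -13.4]
force: [-0.2, 0.4, 0.2]
gripper_width: 0.598
```

```bash
python3 -c "
from h import *
plan((.436,-.024,.12),-0.4)
"
```

```text
t 61.6 tcp [ 0.4837 -0.0144  0.1968] grasp [ 0.4804 -0.0136  0.2155] ty yaw 2.23 tilt x [ 0.1715 -0.0409 -0.9843] F [-0.2  0.4  0.2] w 0.598 j [ -4. -25. 112.  -2.  83.  -6.]
turn rad 0.046
shift mm after turn [ 86.9 -60.1   7.3]  world d [-44.4 -10.4 -95.5]
```

>>> servo_tool:
  targets:
    - [[4,-12,3],0.046]
    - [[6,-16,4],0]
    - [[8,-16,0],0]
    - [[10,-10,0],0]
    - [[12,-6,0],0]
    - [[12,0,0],0]
    - [[12,0,0],0]
    - [[10,0,0],0]
    - [[8,0,0],0]
    - [[4,0,0],0]

```text
time_s: 62.6
tool_pos: [0.4372, -0.0269, 0.1027]
eef_rot: [75.8, 79.3, -13.1]
force: [-0.0, -0.6, 0.0]
gripper_width: 0.599
```

```bash
python3 -c "
from h import *
plan((.436,-.024,.06),-0.4)
s=capture('scene')
cv2.imwrite('pics/xf.png',cv2.resize(s[140:290,190:340],None,fx=4,fy=4))
st,p,Rm=tool()
print(proj('scene',p),proj('scene',p-Rm[:,0]*.019),'dowel',proj('scene',(.436,-.0255,.065)))
"
```

```text
t 62.6 tcp [ 0.4372 -0.0269  0.1027] grasp [ 0.4338 -0.0261  0.1214] ty yaw 1.32 tilt x [ 0.1801 -0.0421 -0.9827] F [-0.  -0.6  0. ] w 0.599 j [ -6. -30. 124.  -1.  75.  -7.]
turn rad 0.03
shift mm after turn [60.7 -8.9 -4.6]  world d [  2.2   2.1 -61.4]
[262.59994128 197.58153023] [262.30712126 193.02933001] dowel [263.23113945 203.91699107]
```

View pics/xf.png

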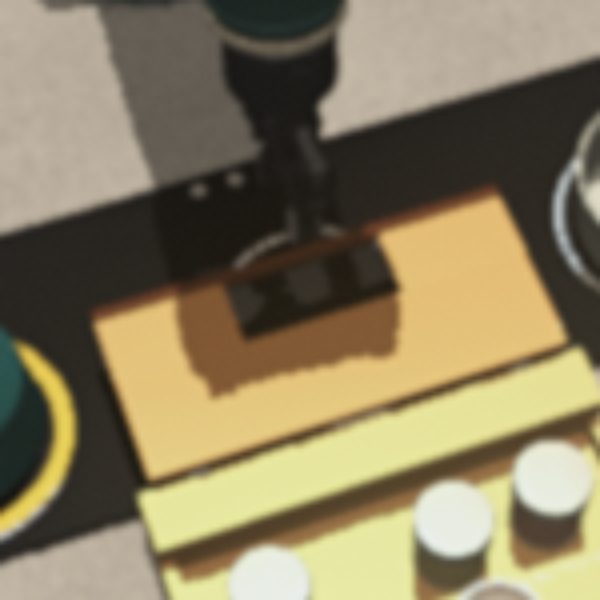

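>>> servo_tool:
  targets:
    - [[4,-2,-2],0.03]
    - [[6,-2,-2],0]
    - [[8,-2,0],0]
    - [[8,-1,0],0]
    - [[8,-1,0],0]
    - [[8,-1,0],0]
    - [[7,0,0],0]
    - [[6,0,0],0]
    - [[4,0,0],0]
    - [[2,0,0],0]

```text
time_s: 63.65
tool_pos: [0.4401, -0.0257, 0.0359]
eef_rot: [77.4, 79.4, -13.2]
force: [-0.8, 0.2, -0.1]
gripper_width: 0.603
```

```bash
python3 -c "
from h import *
plan((.436,-.024,.057),-0.4)
s=capture('scene')
cv2.imwrite('pics/xg.png',cv2.resize(s[160:240,210:310],None,fx=6,fy=6))
"
```

```text
t 63.65 tcp [ 0.4401 -0.0257  0.0359] grasp [ 0.4367 -0.0249  0.0546] ty yaw -0.31 tilt x [ 0.1797 -0.042  -0.9828] F [-0.8  0.2 -0.1] w 0.603 j [ -6. -27. 128.  -1.  68.  -5.]
turn rad 0.002
shift mm after turn [-2.5 -0.2 -0.7]  world d [-0.7  0.9  2.4]
```

View pics/xg.png

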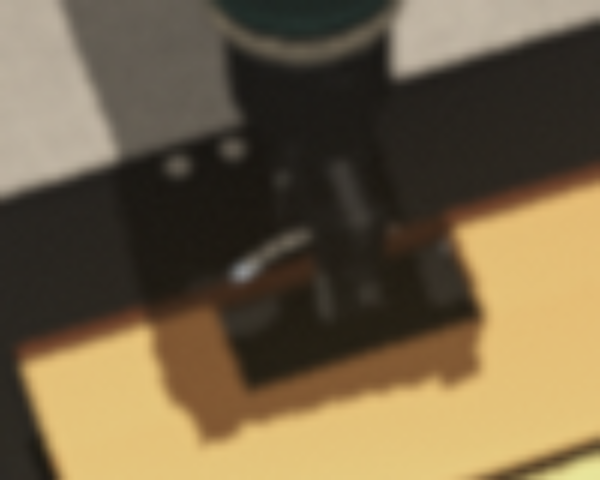

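Near finger is in the opening, far finger outside. Close on the dowel.

>>> servo_tool:
  targets:
    - [[0,0,0],0]
    - [[0,0,0],0]
    - [[0,0,0],0]
    - [[0,0,0],0]
    - [[0,0,0],0]
    - [[0,0,0],0]
    - [[0,0,0],0]
    - [[0,0,0],0]
    - [[0,0,0],0]
    - [[0,0,0],0]
  hand: 0
  grip_force: 30

```text
time_s: 64.7
tool_pos: [0.441, -0.0257, 0.0368]
eef_rot: [77.5, 79.2, -13.0]
force: [2.6, 0.1, -3.1]
gripper_width: 0.144
```

```bash
python3 -c "
from h import *
plan((.436,-.024,.057),-0.4)
arc(180,162,10,off=(.574,0,.065),dz=-.0105,ramp=[.5,.8,1,1,1,1,1,1,1,1])
"
```

```text
t 64.7 tcp [ 0.441  -0.0257  0.0368] grasp [ 0.4375 -0.0249  0.0555] ty yaw -0.3 tilt x [ 0.1823 -0.0422 -0.9823] F [ 2.6  0.1 -3.1] w 0.144 j [ -6. -27. 128.  -1.  68.  -5.]
turn rad 0.002
shift mm after turn [-1.8 -1.2 -0.8]  world d [-1.5  0.9  1.5]
grasp [ 0.4375 -0.0249  0.0555] nominal [ 0.434  -0.0249  0.0545] F [ 2.6  0.1 -3.1] Mo [ 0.  -0.1  0. ] ang now 179.6 r 136.5
[-2.  -3.2  0.1]
[-3.7  0.8  0.2]
[-4.6  1.1  0.2]
[-4.5  1.3  0.2]
[-4.5  1.5  0.2]
[-4.4  1.6  0.2]
[-4.4  1.8  0.2]
[-4.3  1.9  0.2]
[-4.3  2.   0.2]
[-4.2  2.2  0.2]
```

>>> servo_tool:
  targets:
    - [[-2,0.3,0],0]
    - [[-3.7,0.8,0],0]
    - [[-4.6,1.1,0.2],0]
    - [[-4.5,1.3,0.2],0]
    - [[-4.5,1.5,0.2],0]
    - [[-4.4,1.6,0.2],0]
    - [[-4.4,1.8,0.2],0]
    - [[-4.3,1.9,0.2],0]
    - [[-4.3,2,0.2],0]
    - [[-4.2,2.2,0.2],0]

```text
time_s: 65.7
tool_pos: [0.4469, -0.0257, 0.0804]
eef_rot: [77.2, 79.4, -13.3]
force: [-0.9, -1.0, -6.1]
gripper_width: 0.147
```

```bash
python3 -c "
from h import *
plan()
arc(162,134,10,off=(.577,0,.065),dz=-.0105)
s=capture('scene')
cv2.imwrite('pics/xh.png',cv2.resize(s[150:290,200:340],None,fx=4,fy=4))
"
```

```text
t 65.7 tcp [ 0.4469 -0.0257  0.0804] grasp [ 0.4435 -0.0249  0.0991] ty yaw -0.3 tilt x [ 0.1785 -0.0423 -0.983 ] F [-0.9 -1.  -6.1] w 0.147 j [ -6. -28. 125.  -1.  73.  -5.]
grasp [ 0.4435 -0.0249  0.0991] nominal [ 0.4439 -0.0249  0.0978] F [-0.9 -1.  -6.1] Mo [0.1 0.6 0. ] ang now 161.5 r 140.7
[-4.6  3.5  0.2]
[-5.8  3.7  0.2]
[-5.6  4.   0.2]
[-5.4  4.2  0.2]
[-5.2  4.5  0.2]
[-4.9  4.7  0.2]
[-4.7  5.   0.2]
[-4.5  5.2  0.2]
[-4.2  5.4  0.2]
[-3.9  5.6  0.1]
```

View pics/xh.png

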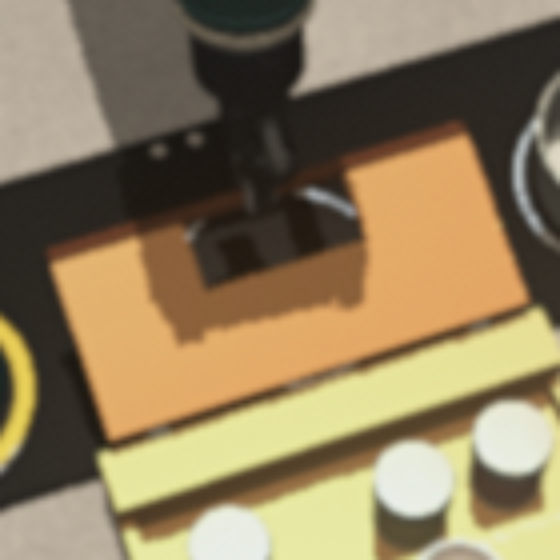

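Panel follows. Continue to about 134°.

>>> servo_tool:
  targets:
    - [[-4.8,3.2,0.2],0]
    - [[-5.8,3.7,0.2],0]
    - [[-5.6,4,0.2],0]
    - [[-5.4,4.2,0.2],0]
    - [[-5.2,4.5,0.2],0]
    - [[-4.9,4.7,0.2],0]
    - [[-4.7,5,0.2],0]
    - [[-4.5,5.2,0.2],0]
    - [[-4.2,5.4,0.2],0]
    - [[-3.9,5.6,0.2],0]

```text
time_s: 66.75
tool_pos: [0.4803, -0.0258, 0.1401]
eef_rot: [76.1, 80.2, -14.4]
force: [-7.3, 0.3, 0.6]
gripper_width: 0.145
```

```bash
python3 -c "
from h import *
plan()
arc(134,106,10,off=(.577,0,.065),dz=-.0105)
"
```

```text
t 66.75 tcp [ 0.4803 -0.0258  0.1401] grasp [ 0.4771 -0.025   0.1589] ty yaw -0.33 tilt x [ 0.1643 -0.0423 -0.9855] F [-7.3  0.3  0.6] w 0.145 j [ -5. -24. 117.  -2.  78.  -4.]
grasp [ 0.4771 -0.025   0.1589] nominal [ 0.4797 -0.025   0.1552] F [-7.3  0.3  0.6] Mo [0.1 1.6 0. ] ang now 133.7 r 144.4
[ 0.3  7.7 -0.1]
[-3.5  5.9  0.1]
[-3.2  6.1  0.1]
[-2.9  6.2  0.1]
[-2.6  6.3  0.1]
[-2.2  6.5  0.1]
[-1.9  6.6  0. ]
[-1.6  6.7  0. ]
[-1.3  6.7  0. ]
[-0.9  6.8  0. ]
```

>>> servo_tool:
  targets:
    - [[-2.5,6.2,0],0]
    - [[-2.8,6.1,0],0]
    - [[-2.6,6.2,0],0]
    - [[-2.6,6.2,0],0]
    - [[-2.4,6.3,0],0]
    - [[-2.1,6.5,0],0]
    - [[-1.8,6.6,0],0]
    - [[-1.5,6.7,0],0]
    - [[-1.2,6.7,0],0]
    - [[-0.9,6.8,0],0]

```text
time_s: 67.75
tool_pos: [0.5433, -0.026, 0.1806]
eef_rot: [75.4, 80.2, -15.1]
force: [-4.8, 0.1, 7.9]
gripper_width: 0.114
```

```bash
python3 -c "
from h import *
plan()
arc(106,78,10,off=(.577,0,.065),dz=-.0105)
"
```

```text
t 67.75 tcp [ 0.5433 -0.026   0.1806] grasp [ 0.5402 -0.0252  0.1993] ty yaw -0.35 tilt x [ 0.1645 -0.0445 -0.9854] F [-4.8  0.1  7.9] w 0.114 j [ -4. -16. 107.  -2.  80.  -4.]
grasp [ 0.5402 -0.0252  0.1993] nominal [ 0.5384 -0.0252  0.1891] F [-4.8  0.1  7.9] Mo [-0.1  0.7 -0.1] ang now 104.3 r 149.5
[ 9.2  3.4 -0.4]
[-0.3  6.8 -0. ]
[ 0.1  6.8 -0. ]
[ 0.4  6.8 -0.1]
[ 0.7  6.8 -0.1]
[ 1.1  6.8 -0.1]
[ 1.4  6.7 -0.1]
[ 1.7  6.6 -0.1]
[ 2.   6.5 -0.1]
[ 2.3  6.4 -0.1]
```

>>> servo_tool:
  targets:
    - [[2,0,0],0]
    - [[2,0,0],0]
    - [[2,0,0],0]
    - [[2,0,0],0]
    - [[2,0,0],0]
    - [[2,0,0],0]
    - [[1,0,0],0]
    - [[0,0,0],0]
    - [[0,0,0],0]
    - [[0,0,0],0]
  hand: 30

```text
time_s: 68.75
tool_pos: [0.5466, -0.0264, 0.1664]
eef_rot: [75.7, 80.1, -14.8]
force: [0.7, 0.5, -0.0]
gripper_width: 0.299
```

```bash
python3 -c "
from h import *
plan()
s=capture('scene');t=capture('top')
cv2.imwrite('pics/xi.png',np.vstack([cv2.resize(s[190:290,210:360],None,fx=4,fy=4)[:360],cv2.resize(t[140:200,205:355],None,fx=4,fy=4)]))
"
```

```text
t 68.75 tcp [ 0.5466 -0.0264  0.1664] grasp [ 0.5434 -0.0256  0.1851] ty yaw -0.34 tilt x [ 0.1661 -0.044  -0.9851] F [ 0.7  0.5 -0. ] w 0.299 j [ -4. -15. 108.  -2.  78.  -4.]
```

View pics/xi.png

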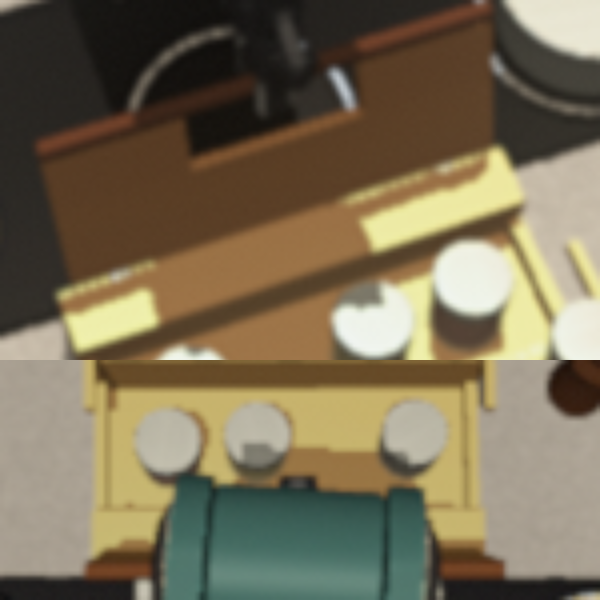

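>>> servo_tool:
  targets:
    - [[0,0,0],0]
    - [[0,0,0],0]
    - [[0,0,0],0]
    - [[0,0,0],0]
    - [[0,0,0],0]
    - [[0,0,0],0]
    - [[0,0,0],0]
    - [[0,0,0],0]
    - [[0,0,0],0]
    - [[0,0,0],0]
  hand: 0
  grip_force: 40

```text
time_s: 69.85
tool_pos: [0.5466, -0.0264, 0.1667]
eef_rot: [75.7, 80.1, -14.8]
force: [-0.8, 0.6, 0.0]
gripper_width: 0.148
```

```bash
python3 -c "
from h import *
plan()
arc(104,80,10,off=(.577,0,.065),dz=-.0155)
"
```

```text
t 69.85 tcp [ 0.5466 -0.0264  0.1667] grasp [ 0.5435 -0.0256  0.1854] ty yaw -0.34 tilt x [ 0.1663 -0.044  -0.9851] F [-0.8  0.6  0. ] w 0.148 j [ -4. -15. 108.  -2.  78.  -4.]
grasp [ 0.5435 -0.0256  0.1854] nominal [ 0.5431 -0.0256  0.1853] F [-0.8  0.6  0. ] Mo [0.1 0.1 0. ] ang now 103.9 r 139.9
[-0.4  5.5 -0. ]
[-0.1  5.9 -0. ]
[ 0.2  5.9 -0. ]
[ 0.4  5.8 -0.1]
[ 0.7  5.8 -0.1]
[ 0.9  5.8 -0.1]
[ 1.1  5.8 -0.1]
[ 1.4  5.7 -0.1]
[ 1.6  5.6 -0.1]
[ 1.8  5.6 -0.1]
```

>>> servo_tool:
  targets:
    - [[0,5.5,0],0]
    - [[0.3,5.9,0],0]
    - [[0.6,5.9,0],0]
    - [[0.8,5.8,0],0]
    - [[1,5.8,0],0]
    - [[1.2,5.8,0],0]
    - [[1.4,5.8,0],0]
    - [[1.7,5.7,0],0]
    - [[1.9,5.6,0],0]
    - [[2,5.6,0],0]

```text
time_s: 70.85
tool_pos: [0.6066, -0.0266, 0.1662]
eef_rot: [75.6, 80.4, -14.9]
force: [-2.4, 1.6, 5.5]
gripper_width: 0.146
```

```bash
python3 -c "
from h import *
plan()
arc(80,58,10,off=(.577,0,.065),dz=-.0155)
"
```

```text
t 70.85 tcp [ 0.6066 -0.0266  0.1662] grasp [ 0.6035 -0.0258  0.1849] ty yaw -0.34 tilt x [ 0.161  -0.0429 -0.986 ] F [-2.4  1.6  5.5] w 0.146 j [ -4.  -7. 101.  -2.  77.  -3.]
grasp [ 0.6035 -0.0258  0.1849] nominal [ 0.6013 -0.0258  0.1874] F [-2.4  1.6  5.5] Mo [0.3 0.8 0.1] ang now 78.9 r 138.0
[-0.9  3.2  0. ]
[ 2.1  5.  -0.1]
[ 2.3  4.9 -0.1]
[ 2.4  4.8 -0.1]
[ 2.6  4.7 -0.1]
[ 2.8  4.6 -0.1]
[ 3.   4.5 -0.2]
[ 3.1  4.4 -0.2]
[ 3.3  4.2 -0.2]
[ 3.5  4.1 -0.2]
```

>>> servo_tool:
  targets:
    - [[1.2,4.5,0],0]
    - [[1.9,5,0],0]
    - [[2.3,4.9,0],0]
    - [[2.4,4.8,0],0]
    - [[2.6,4.7,0],0]
    - [[2.8,4.6,0],0]
    - [[3,4.5,0],0]
    - [[3.1,4.4,0],0]
    - [[3.3,4.2,0],0]
    - [[3.2,3.8,0],0]

```text
time_s: 71.85
tool_pos: [0.6605, -0.0268, 0.1466]
eef_rot: [76.4, 80.4, -14.1]
force: [-3.0, 5.1, 3.2]
gripper_width: 0.145
```

```bash
python3 -c "
from h import *
plan()
arc(58,44,10,off=(.577,0,.065),dz=-.0155,ramp=[1,1,1,1,1,1,1,.9,.8,.7])
s=capture('scene');t=capture('top')
cv2.imwrite('pics/xj.png',np.vstack([cv2.resize(s[210:300,210:360],None,fx=4,fy=4)[:360],cv2.resize(t[140:200,205:355],None,fx=4,fy=4)]))
"
```

```text
t 71.85 tcp [ 0.6605 -0.0268  0.1466] grasp [ 0.6574 -0.026   0.1653] ty yaw -0.31 tilt x [ 0.1617 -0.0407 -0.986 ] F [-3.   5.1  3.2] w 0.145 j [-4.  0. 96. -2. 75. -3.]
grasp [ 0.6574 -0.026   0.1653] nominal [ 0.6512 -0.026   0.1682] F [-3.   5.1  3.2] Mo [0.6 1.  0.1] ang now 55.2 r 141.0
[-1.5 -2.9  0.1]
[ 2.5  2.6 -0.1]
[ 2.6  2.6 -0.1]
[ 2.6  2.5 -0.1]
[ 2.7  2.4 -0.1]
[ 2.8  2.4 -0.1]
[ 2.8  2.3 -0.1]
[ 2.6  2.  -0.1]
[ 2.3  1.7 -0.1]
[ 2.1  1.5 -0.1]
```

View pics/xj.png

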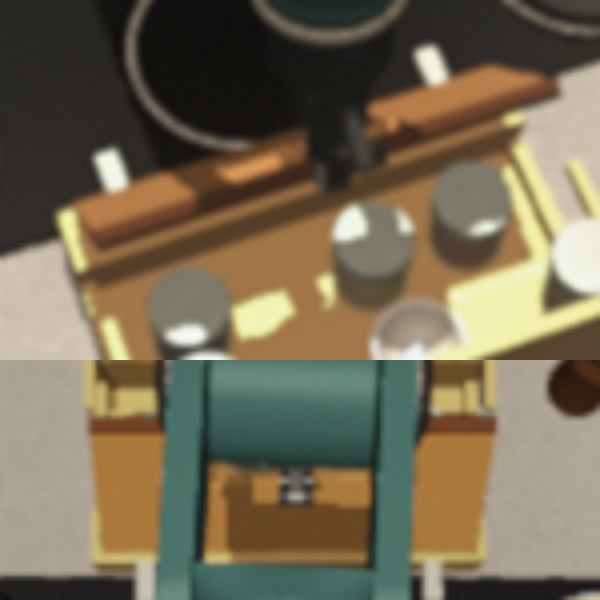

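>>> servo_tool:
  targets:
    - [[1.7,2.4,0],0]
    - [[1.7,2.4,0],0]
    - [[1.7,2.3,0],0]
    - [[1.7,2.2,0],0]
    - [[1.8,2.1,0],0]
    - [[1.8,2,0],0]
    - [[1.8,2,0],0]
    - [[1.8,1.9,0],0]
    - [[1.7,1.7,0],0]
    - [[1.6,1.5,0],0]

```text
time_s: 72.95
tool_pos: [0.6818, -0.0269, 0.1291]
eef_rot: [76.1, 80.9, -14.4]
force: [-4.1, 4.1, 0.3]
gripper_width: 0.144
```

```bash
python3 -c "
from h import *
plan()
arc(46,38,10,off=(.577,0,.065),dz=-.0155,ramp=[1,1,1,1,1,1,1,.9,.8,.7])
"
```

```text
t 72.95 tcp [ 0.6818 -0.0269  0.1291] grasp [ 0.6788 -0.0262  0.1479] ty yaw -0.31 tilt x [ 0.1537 -0.0394 -0.9873] F [-4.1  4.1  0.3] w 0.144 j [-4.  4. 94. -2. 74. -3.]
grasp [ 0.6788 -0.0262  0.1479] nominal [ 0.6743 -0.0262  0.1502] F [-4.1  4.1  0.3] Mo [ 0.6  0.9 -0. ] ang now 44.0 r 141.6
[-1.3 -2.9  0.1]
[ 1.7  1.2 -0.1]
[ 1.7  1.2 -0.1]
[ 1.7  1.2 -0.1]
[ 1.7  1.1 -0.1]
[ 1.8  1.1 -0.1]
[ 1.8  1.1 -0.1]
[ 1.6  1.  -0.1]
[ 1.4  0.8 -0.1]
[ 1.3  0.7 -0.1]
```

>>> servo_tool:
  targets:
    - [[1.2,1.1,0],0]
    - [[1.2,1.1,0],0]
    - [[1.2,1.1,0],0]
    - [[1.2,1,0],0]
    - [[1.1,1,0],0]
    - [[1.1,0.9,0],0]
    - [[1,0.8,0],0]
    - [[1,0.8,0],0]
    - [[0.9,0.7,0],0]
    - [[0.9,0.7,0],0]

```text
time_s: 73.95
tool_pos: [0.6912, -0.027, 0.1187]
eef_rot: [75.9, 81.2, -14.6]
force: [-21.3, 4.7, 16.7]
gripper_width: 0.143
```

```bash
python3 -c "
from h import *
plan()
arc(46,38,1,off=(.577,0,.065),dz=-.0155)
"
```

```text
t 73.95 tcp [ 0.6912 -0.027   0.1187] grasp [ 0.6884 -0.0262  0.1375] ty yaw -0.32 tilt x [ 0.1484 -0.0387 -0.9882] F [-21.3   4.7  16.7] w 0.143 j [-4.  5. 93. -2. 73. -3.]
grasp [ 0.6884 -0.0262  0.1375] nominal [ 0.6743 -0.0262  0.1502] F [-21.3   4.7  16.7] Mo [ 0.7  3.3 -0.1] ang now 38.3 r 141.9
[ 1.6 -1.3 -0.1]
```

>>> servo_tool:
  targets:
    - [[0.8,0.5,0],0]
    - [[0.8,0.5,0],0]
    - [[0.8,0.5,0],0]
    - [[0.8,0.5,0],0]
    - [[0,0,0],0]
    - [[0,0,0],0]
    - [[0,0,0],0]
    - [[0,0,0],0]
    - [[0,0,0],0]
    - [[0,0,0],0]

```text
time_s: 74.95
tool_pos: [0.6908, -0.0269, 0.1188]
eef_rot: [75.3, 81.5, -15.2]
force: [-3.5, 3.7, 1.5]
gripper_width: 0.147
```

```bash
python3 -c "
from h import *
plan()
s=capture('scene');t=capture('top');cv2.imwrite('pics/xks.png',s)
cv2.imwrite('pics/xk.png',np.vstack([cv2.resize(s[210:300,210:360],None,fx=4,fy=4)[:360],cv2.resize(t[140:200,205:355],None,fx=4,fy=4)]))
"
```

```text
t 74.95 tcp [ 0.6908 -0.0269  0.1188] grasp [ 0.6881 -0.0262  0.1376] ty yaw -0.33 tilt x [ 0.1426 -0.0388 -0.989 ] F [-3.5  3.7  1.5] w 0.147 j [-4.  5. 93. -2. 74. -3.]
```

View pics/xk.png

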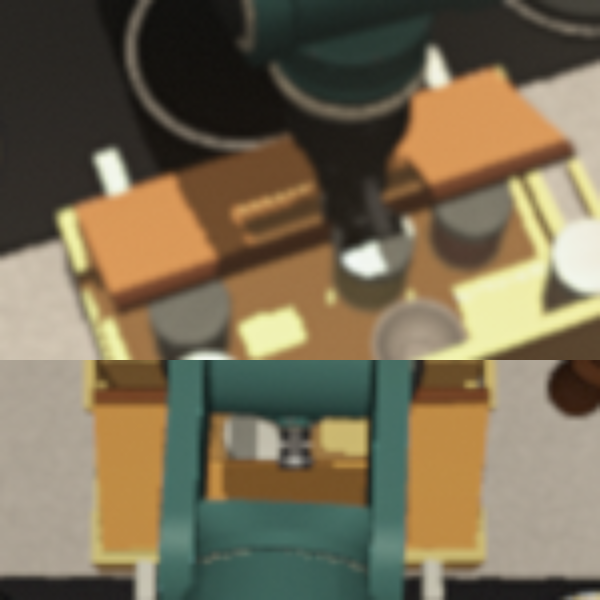

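>>> servo_tool:
  targets:
    - [[0,0,0],0]
    - [[0,0,0],0]
    - [[0,0,0],0]
    - [[0,0,0],0]
    - [[-4,0.6,0],0]
    - [[-8,1.1,0],0]
    - [[-12,1.7,0],0]
    - [[-18,2,0],0]
    - [[-25,2,0],0]
    - [[-25,0,0],0]
  hand: 45

```text
time_s: 76.05
tool_pos: [0.6848, -0.0244, 0.2141]
eef_rot: [74.4, 81.6, -16.1]
force: [-0.0, -0.2, 0.5]
gripper_width: 0.45
```

```bash
python3 -c "
from h import *
plan((.4575,-.2935,.25),94.8)
s=capture('scene');t=capture('top');cv2.imwrite('pics/xls.png',s);cv2.imwrite('pics/xlt.png',t)
cv2.imwrite('pics/xl.png',np.vstack([cv2.resize(s[210:300,210:360],None,fx=4,fy=4)[:360],cv2.resize(t[140:200,205:355],None,fx=4,fy=4)]))
"
```

```text
t 76.05 tcp [ 0.6848 -0.0244  0.2141] grasp [ 0.6821 -0.0237  0.2329] ty yaw -0.37 tilt x [ 0.141  -0.0407 -0.9892] F [-0.  -0.2  0.5] w 0.45 j [-3.  2. 87. -2. 82. -3.]
turn rad 1.481
shift mm after turn [-37.6 252.2 241.9]  world d [-224.6 -269.8   17.1]
```

View pics/xl.png

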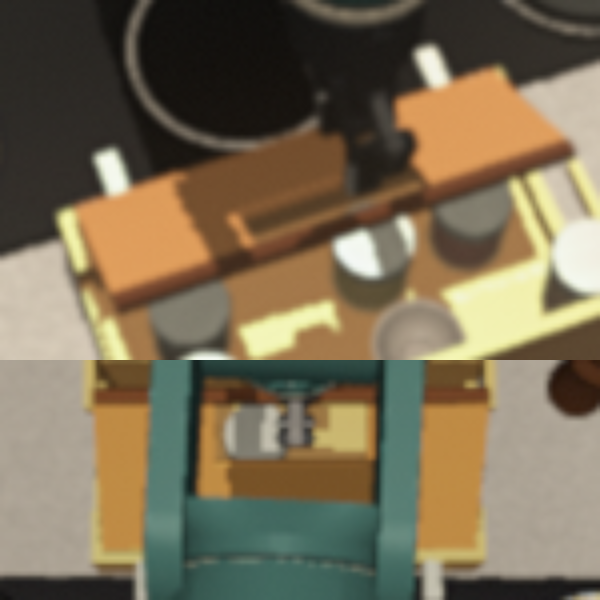

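```bash
python3 -c "
from h import *
for a,b in (((228.2,149),(353.7,247)),((328,149),(239.5,285.5))):
  p,r=tri(a,b);print(p,r,np.degrees(np.arctan2(p[2]-.065,p[0]-.574)),np.hypot(p[2]-.065,p[0]-.574))
# kettle handle from images
s=cv2.imread('pics/xls.png');t=cv2.imread('pics/xlt.png')
cv2.imwrite('pics/xm.png',np.hstack([cv2.resize(t[185:265,310:390],None,fx=5,fy=5,interpolation=cv2.INTER_CUBIC),cv2.resize(s[190:280,140:220],None,fx=5,fy=4.444,interpolation=cv2.INTER_CUBIC)]))
"
```

```text
[0.68794276 0.13184745 0.15078502] 0.004675162036811476 36.975293751367815 0.1426254576607012
[ 0.68603788 -0.17879644  0.15332593] 0.007141451514153788 38.25075359005423 0.1426672910398763
```

View pics/xm.png

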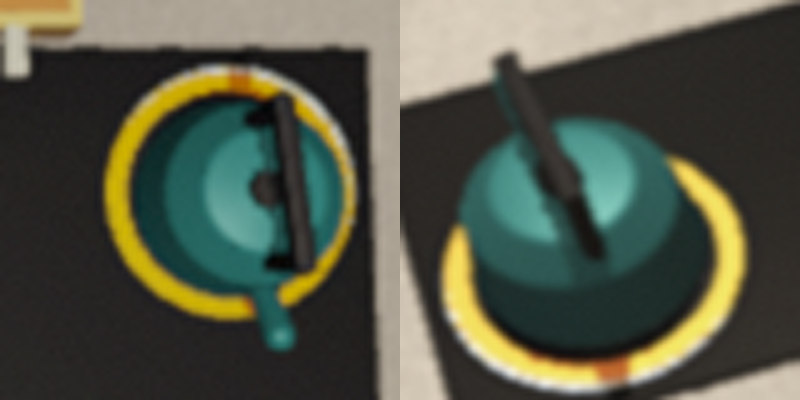

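```bash
python3 -c "
from h import *
a,r1=tri((366.6,204.6),(161.4,203.5)) if 0 else tri((371,238.6),(161.4,203.5))
b,r2=tri((366.6,204.6),(174.2,232.8))
print(a,r1,b,r2,(a+b)/2,np.degrees(np.arctan2(*(a-b)[1::-1])))
for z in(.173,): print(onz('top',371,238.6,z),onz('top',366.6,204.6,z))
print(onz('top',(366.6+371)/2,(204.6+238.6)/2,.173))
"
```

```text
[ 0.40359285 -0.29898113  0.17548454] 0.003400890237100039 [ 0.50518488 -0.28850787  0.18301299] 0.0013112242368195001 [ 0.45438886 -0.2937445   0.17924877] -174.11409432000121
[ 0.40313382 -0.3013452   0.173     ] [ 0.50621838 -0.29186445  0.173     ]
[ 0.45443407 -0.29662709  0.173     ]
```

>>> servo_tool:
  targets:
    - [[-8,0,0],0.14]
    - [[-8,0,0],0.14]
    - [[-8,0,0],0.14]
    - [[-8,0,0],0.14]
    - [[-6,0,0],0.14]
    - [[0,0,0],0.14]
    - [[0,0,0],0.14]
    - [[0,0,0],0.14]
    - [[0,0,0],0.14]
    - [[0,0,0],0.14]
  hand: 60

```text
time_s: 77.15
tool_pos: [0.68, -0.0225, 0.2646]
eef_rot: [158.6, 80.9, -15.2]
force: [1.1, 0.2, -0.5]
gripper_width: 0.597
```

```bash
python3 -c "
from h import *
plan((.4575,-.2935,.26),94.8)
"
```

```text
t 77.15 tcp [ 0.68   -0.0225  0.2646] grasp [ 0.677  -0.0217  0.2834] ty yaw -84.04 tilt x [ 0.1532 -0.0415 -0.9873] F [ 1.1  0.2 -0.5] w 0.597 j [-3.  1. 84. -2. 86. 81.]
turn rad 0.02
shift mm after turn [  0.7 250.8 244.4]  world d [-219.5 -271.8  -23.4]
```

>>> servo_tool:
  targets:
    - [[0,12,12],0.02]
    - [[0,22,21],0]
    - [[0,24,23],0]
    - [[0,24,23],0]
    - [[0,24,23],0]
    - [[0,24,23],0]
    - [[0,24,23],0]
    - [[0,24,23],0]
    - [[0,24,23],0]
    - [[0,24,23],0]

```text
time_s: 78.15
tool_pos: [0.4756, -0.2771, 0.2472]
eef_rot: [158.1, 80.6, -15.5]
force: [0.1, 0.0, 0.3]
gripper_width: 0.597
```

```bash
python3 -c "
from h import *
plan((.456,-.2945,.22),94.9)
"
```

```text
t 78.15 tcp [ 0.4756 -0.2771  0.2472] grasp [ 0.4727 -0.2762  0.2659] ty yaw -83.95 tilt x [ 0.1566 -0.0436 -0.9867] F [0.1 0.  0.3] w 0.597 j [-35. -16. 100.   3.  86.  49.]
turn rad 0.02
shift mm after turn [43.5 14.1 25.1]  world d [-16.7 -18.3 -45.9]
```

>>> servo_tool:
  targets:
    - [[4,5,9],0.02]
    - [[5,5,9],0]
    - [[6,4,6],0]
    - [[8,0,0],0]
    - [[8,0,0],0]
    - [[6,0,0],0]
    - [[4,0,0],0]
    - [[0,0,0],0]
    - [[0,0,0],0]
    - [[0,0,0],0]
  hand: 50

```text
time_s: 79.15
tool_pos: [0.4576, -0.2963, 0.2004]
eef_rot: [158.9, 80.6, -15.6]
force: [-0.4, -0.5, -0.4]
gripper_width: 0.504
```

```bash
python3 -c "
from h import *
plan((.456,-.2945,.170),94.9)
s=capture('scene')
c=cv2.resize(s[150:270,120:240],None,fx=5,fy=5,interpolation=cv2.INTER_CUBIC)
cv2.imwrite('pics/ya.png',(255*(c/255.)**.6).astype(np.uint8))
"
```

```text
t 79.15 tcp [ 0.4576 -0.2963  0.2004] grasp [ 0.4546 -0.2955  0.2191] ty yaw -84.76 tilt x [ 0.1567 -0.0437 -0.9867] F [-0.4 -0.5 -0.4] w 0.504 j [-38. -16. 105.   4.  82.  47.]
turn rad 0.006
shift mm after turn [48.6 -3.7  6. ]  world d [  1.4   1.  -49.1]
```

View pics/ya.png

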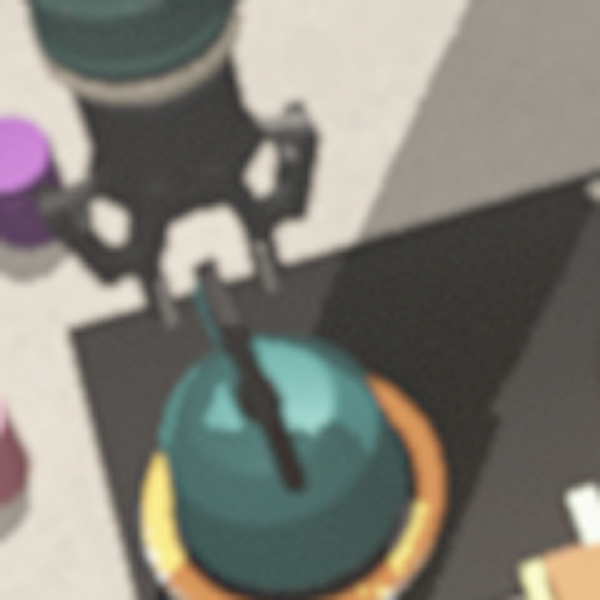

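>>> servo_tool:
  targets:
    - [[6,-1,2],0.006]
    - [[7,-1,2],0]
    - [[7,-1,2],0]
    - [[7,0,0],0]
    - [[7,0,0],0]
    - [[6,0,0],0]
    - [[5,0,0],0]
    - [[2,0,0],0]
    - [[0,0,0],0]
    - [[0,0,0],0]

```text
time_s: 80.2
tool_pos: [0.4587, -0.296, 0.1485]
eef_rot: [159.3, 80.6, -15.6]
force: [-0.2, 0.3, 0.5]
gripper_width: 0.501
```

```bash
python3 -c "
from h import *
plan((.456,-.2945,.170),94.9)
s=capture('scene')
c=cv2.resize(s[150:270,120:240],None,fx=5,fy=5,interpolation=cv2.INTER_CUBIC)
cv2.imwrite('pics/yb.png',(255*(c/255.)**.6).astype(np.uint8))
"
```

```text
t 80.2 tcp [ 0.4587 -0.296   0.1485] grasp [ 0.4558 -0.2952  0.1672] ty yaw -85.15 tilt x [ 0.1566 -0.0437 -0.9867] F [-0.2  0.3  0.5] w 0.501 j [-38. -15. 109.   4.  77.  47.]
turn rad -0.001
shift mm after turn [-2.7 -0.5 -0.7]  world d [0.2 0.7 2.8]
```

View pics/yb.png

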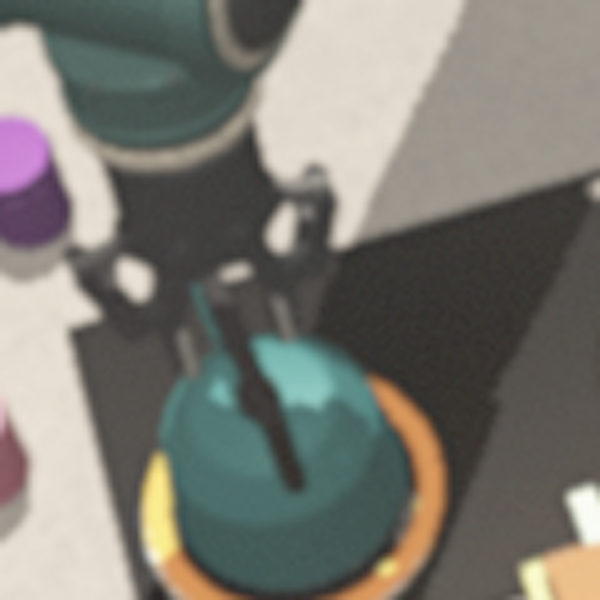

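>>> servo_tool:
  targets:
    - [[-2,0,0],0]
    - [[0,0,0],0]
    - [[0,0,0],0]
    - [[0,0,0],0]
    - [[0,0,0],0]
    - [[0,0,0],0]
    - [[0,0,0],0]
    - [[0,0,0],0]
    - [[0,0,0],0]
    - [[0,0,0],0]
  hand: 22
  grip_force: 20

```text
time_s: 81.25
tool_pos: [0.4586, -0.2961, 0.1517]
eef_rot: [159.1, 80.6, -15.8]
force: [0.1, -0.3, -0.4]
gripper_width: 0.222
```

```bash
python3 -c "
from h import *
plan((.467,-.0145,.169),94.9)
"
```

```text
t 81.25 tcp [ 0.4586 -0.2961  0.1517] grasp [ 0.4556 -0.2953  0.1704] ty yaw -85.15 tilt x [ 0.1577 -0.0446 -0.9865] F [ 0.1 -0.3 -0.4] w 0.222 j [-38. -15. 109.   4.  77.  47.]
turn rad -0.001
shift mm after turn [  -9.3 -278.4  -37.2]  world d [ 11.4 280.8  -1.4]
```

>>> servo_tool:
  targets:
    - [[-0.1,-2,-0.3],0]
    - [[-0.1,-2,-0.3],0]
    - [[-0.1,-3,-0.4],0]
    - [[-0.1,-4,-0.5],0]
    - [[-0.2,-6,-0.8],0]
    - [[-0.3,-8,-1],0]
    - [[-0.3,-9,-1.2],0]
    - [[-0.3,-10,-1.3],0]
    - [[-0.3,-11,-1.5],0]
    - [[-0.3,-12,-1.6],0]

```text
time_s: 82.25
tool_pos: [0.4615, -0.2238, 0.1515]
eef_rot: [158.8, 80.5, -16.1]
force: [-0.3, -1.7, 1.4]
gripper_width: 0.218
```

```bash
python3 -c "
from h import *
plan((.467,-.0145,.169),94.9)
s=capture('scene')
c=cv2.resize(s[150:270,120:240],None,fx=5,fy=5,interpolation=cv2.INTER_CUBIC)
cv2.imwrite('pics/yc.png',(255*(c/255.)**.6).astype(np.uint8))
"
```

```text
t 82.25 tcp [ 0.4615 -0.2238  0.1515] grasp [ 0.4585 -0.2229  0.1703] ty yaw -85.22 tilt x [ 0.1583 -0.0457 -0.9863] F [-0.3 -1.7  1.4] w 0.218 j [-30. -20. 112.   2.  78.  55.]
turn rad -0.002
shift mm after turn [  -6.9 -206.7  -27.6]  world d [  8.5 208.4  -1.3]
```

View pics/yc.png

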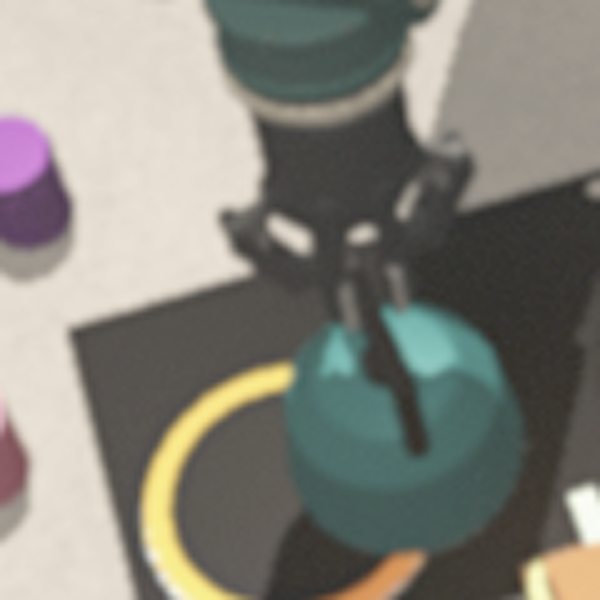

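>>> servo_tool:
  targets:
    - [[-0.3,-11,-1.5],0]
    - [[-0.3,-12,-1.6],0]
    - [[-0.3,-12,-1.6],0]
    - [[-0.3,-12,-1.6],0]
    - [[-0.3,-12,-1.6],0]
    - [[-0.3,-12,-1.6],0]
    - [[-0.3,-12,-1.6],0]
    - [[-0.3,-12,-1.6],0]
    - [[-0.3,-12,-1.6],0]
    - [[-0.3,-11,-1.6],0]

```text
time_s: 83.3
tool_pos: [0.467, -0.0929, 0.1501]
eef_rot: [159.0, 80.5, -15.9]
force: [0.8, -2.8, 1.0]
gripper_width: 0.222
```

```bash
python3 -c "
from h import *
plan((.467,-.0145,.169),94.9)
"
```

```text
t 83.3 tcp [ 0.467  -0.0929  0.1501] grasp [ 0.464  -0.0921  0.1688] ty yaw -85.18 tilt x [ 0.1589 -0.0452 -0.9863] F [ 0.8 -2.8  1. ] w 0.222 j [-14. -25. 116.  -0.  79.  71.]
turn rad -0.001
shift mm after turn [ -3.2 -76.9 -10.2]  world d [ 3.  77.6  0.2]
```

>>> servo_tool:
  targets:
    - [[-0.4,-11,-1.5],0]
    - [[-0.4,-11,-1.5],0]
    - [[-0.4,-10,-1.3],0]
    - [[-0.4,-10,-1.3],0]
    - [[-0.3,-8,-1],0]
    - [[-0.3,-7,-0.8],0]
    - [[-0.2,-5,-0.6],0]
    - [[-0.2,-4,-0.5],0]
    - [[-0.2,-3,-0.3],0]
    - [[0,-2,0],0]

```text
time_s: 84.3
tool_pos: [0.4694, -0.0141, 0.1498]
eef_rot: [158.9, 80.5, -15.9]
force: [-0.6, -1.9, 1.6]
gripper_width: 0.22
```

```bash
python3 -c "
from h import *
plan((.467,-.0145,.169),94.9)
s=capture('scene')
c=cv2.resize(s[150:270,200:320],None,fx=5,fy=5,interpolation=cv2.INTER_CUBIC)
cv2.imwrite('pics/yd.png',(255*(c/255.)**.6).astype(np.uint8))
"
```

```text
t 84.3 tcp [ 0.4694 -0.0141  0.1498] grasp [ 0.4664 -0.0132  0.1686] ty yaw -85.11 tilt x [ 0.1586 -0.0452 -0.9863] F [-0.6 -1.9  1.6] w 0.22 j [ -3. -26. 117.  -2.  80.  82.]
turn rad -0.0
shift mm after turn [-0.2  1.4 -0.6]  world d [ 0.6 -1.3  0.4]
```

View pics/yd.png

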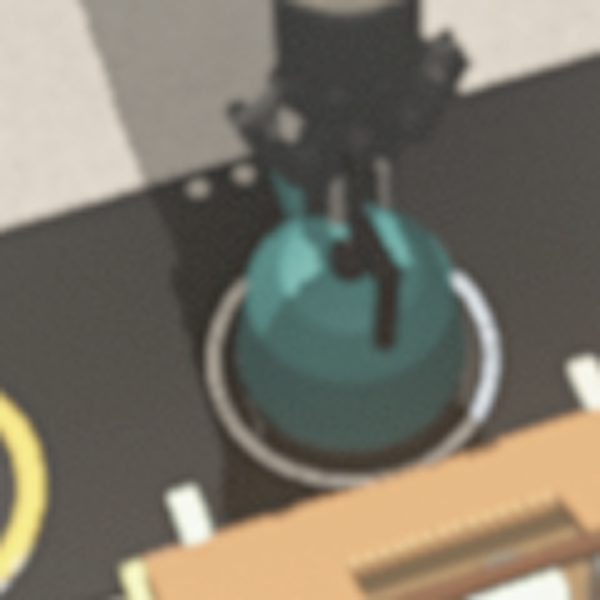

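>>> servo_tool:
  targets:
    - [[0,0,0],0]
    - [[0,0,0],0]
    - [[0,0,0],0]
    - [[0,0,0],0]
    - [[-4,0,0],0]
    - [[-8,0,0],0]
    - [[-15,0,0],0]
    - [[-20,0,0],0]
    - [[-25,0,0],0]
    - [[-25,0,0],0]
  hand: 60

```text
time_s: 85.35
tool_pos: [0.4518, -0.0097, 0.2497]
eef_rot: [158.9, 80.7, -16.0]
force: [0.1, -1.0, 0.2]
gripper_width: 0.599
```

>>> servo_tool:
  targets:
    - [[-20,0,0],0]
    - [[0,-20,0],0]
    - [[0,-30,0],0]
    - [[0,-30,0],0]
    - [[0,-30,0],0]
    - [[0,-30,0],0]
    - [[0,-30,0],0]
    - [[0,-30,0],0]
    - [[0,0,0],0]
    - [[0,0,0],0]

```text
time_s: 86.35
tool_pos: [0.4298, 0.1975, 0.2783]
eef_rot: [161.5, 79.7, -13.5]
force: [0.8, 0.3, 0.1]
gripper_width: 0.601
```

```bash
python3 - <<'E'
from h import *
plan()
s=capture('scene');t=capture('top');cv2.imwrite('pics/yes.png',s);cv2.imwrite('pics/yet.png',t)
cv2.imwrite('pics/ye.png',np.hstack([cv2.resize(t[95:275,195:335],None,fx=2.8,fy=3.3),cv2.resize(s[150:330,190:370],None,fx=2.2,fy=3.3)]))
E
```

```text
t 86.35 tcp [0.4298 0.1975 0.2783] grasp [0.4265 0.1983 0.297 ] ty yaw -85.35 tilt x [ 0.1731 -0.0417 -0.984 ] F [0.8 0.3 0.1] w 0.601 j [ 26. -25. 105.  -6.  92. 110.]
```

View pics/ye.png

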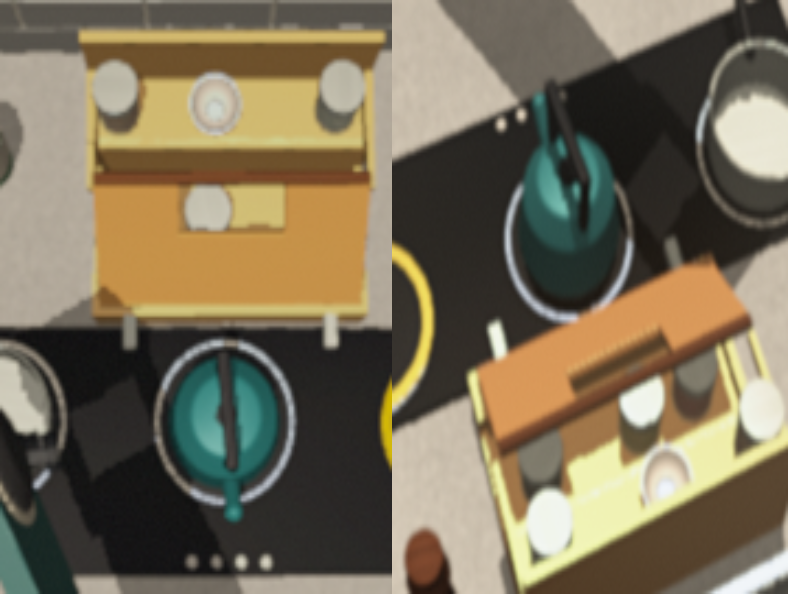

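View pics/yes.png

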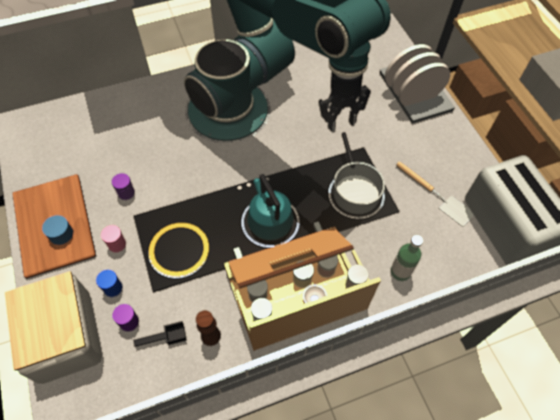

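```bash
python3 - <<'E'
from h import *
print('kettle handle centre',onz('top',276.4,219.2,.173))
s=cv2.imread('pics/yes.png');t=cv2.imread('pics/yet.png')
# dowel rows in top: dark strip per column
h=t.astype(int)
for u in (232,245,310,322):
    col=t[140:160,u].astype(int); print(u,[tuple(c) for c in col[6:14]])
def Z(im,n,x0,y0,x1,y1,f,ox=.679,oy=-.0255):
    c=cv2.resize(im[y0:y1,x0:x1],None,fx=f,fy=f,interpolation=cv2.INTER_CUBIC)
    for a,col in((38,(0,0,255)),(43,(0,255,0)),(48,(255,0,0))):
        for y in(-.13,.08):
            p=(.574+.14*np.cos(np.radians(a)),y,.065+.14*np.sin(np.radians(a)))
            cv2.circle(c,tuple(((proj(n,p)-[x0,y0]+.5)*f).astype(int)),2,col,-1)
    return c
cv2.imwrite('pics/yf.png',np.vstack([Z(t,"top",220,135,335,195,5),Z(s,"scene",225,225,340,295,5)[:300]]))
E
```

```text
kettle handle centre [ 0.46421123 -0.01749493  0.173     ]
232 [(np.int64(36), np.int64(66), np.int64(93)), (np.int64(33), np.int64(61), np.int64(101)), (np.int64(39), np.int64(71), np.int64(121)), (np.int64(41), np.int64(72), np.int64(122)), (np.int64(42), np.int64(80), np.int64(126)), (np.int64(59), np.int64(120), np.int64(171)), (np.int64(73), np.int64(145), np.int64(198)), (np.int64(73), np.int64(145), np.int64(198))]
245 [(np.int64(41), np.int64(73), np.int64(102)), (np.int64(34), np.int64(62), np.int64(102)), (np.int64(41), np.int64(72), np.int64(122)), (np.int64(39), np.int64(71), np.int64(121)), (np.int64(41), np.int64(80), np.int64(125)), (np.int64(59), np.int64(120), np.int64(170)), (np.int64(73), np.int64(146), np.int64(198)), (np.int64(73), np.int64(145), np.int64(198))]
310 [(np.int64(40), np.int64(75), np.int64(108)), (np.int64(37), np.int64(66), np.int64(110)), (np.int64(43), np.int64(73), np.int64(122)), (np.int64(40), np.int64(68), np.int64(117)), (np.int64(38), np.int64(76), np.int64(120)), (np.int64(59), np.int64(119), np.int64(169)), (np.int64(73), np.int64(145), np.int64(198)), (np.int64(73), np.int64(146), np.int64(198))]
322 [(np.int64(94), np.int64(162), np.int64(185)), (np.int64(46), np.int64(84), np.int64(123)), (np.int64(38), np.int64(68), np.int64(119)), (np.int64(39), np.int64(69), np.int64(116)), (np.int64(44), np.int64(87), np.int64(133)), (np.int64(63), np.int64(127), np.int64(178)), (np.int64(74), np.int64(146), np.int64(198)), (np.int64(73), np.int64(145), np.int64(198))]
```

View pics/yf.png

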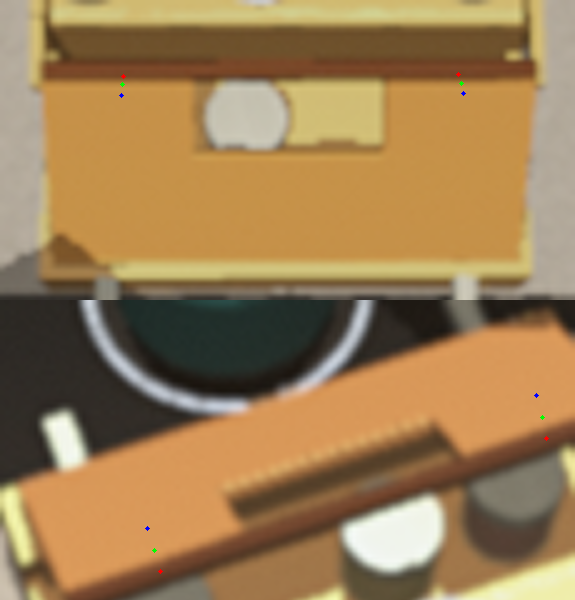

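```bash
python3 -c "
from cell import *
print(job_done()); print(state()['time_s'])"
```

```text
the job is handed in; nothing more can be done
None
the job is handed in; nothing more can be done
```

The job is handed in after about 87 s of robot time, and it reports no verdict. Every step was done in the order asked.

**What I did**
- I slid the kettle onto the orange ring, then eased the panel down onto its stop.
- I stood the three steel-lidded jars in the lower bay and eased the panel shut. I then slid the kettle back with the jaws loose around its handle.
- The saucepan was left alone, and so were the pink, blue and purple look-alikes.

**Last checks**
- **Kettle:** its handle centre is at about (0.464, -0.017) m, and the middle ring's centre is at about (0.467, -0.017) m. The base looks to be inside the ring.
- **Panel:** I pressed it shut until the force rose to about 27 N. After release the two cameras put it at 37–38°, with shut being 38°.
- **Jars:** all three look upright in the bay, clear of the panel.
- **Gripper:** it ended clear of everything.

**What went wrong or disagreed**
- **Missed grip:** the first pinch on the panel's bar closed on nothing. It held only about 19 mm lower than the camera height suggested.
- **Panel regrip:** on the way up the bar slid towards the finger tips, so I stopped and took a new grip.
- **Pressed jar:** on the first try at the jar farthest right, a finger pressed it with about 11 N and shifted it about 5 mm. It stayed upright and I picked it up on the second try.
- **Moved jar:** the middle jar shifted about 3 cm in the bay while the arm was away fetching the last one. I only noticed while lowering the last jar, when the arm was pushed aside. A finger probably touched the moved jar, though the force reading at the end of that move showed nothing.
- **Tool tilt:** the tool slowly drifted to about 10° off vertical, and the moves could not correct it.

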